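# Stack the trays on their ledges with a box in each, and scan the job card

## Robot

A 6-joint arm with a two-finger parallel gripper is mounted at the origin on the work surface. World frame = base frame: x ahead of the robot, y to its left, z up, the work surface at z = 0. Lengths are in m, angles in rad, forces in N, time in s.
With the tool pointing down it reaches from about 0.35 to 0.975 m from the base axis. Payload 4.9 kg.
Tool frame: the origin (TCP) lies on the front face of the gripper's body, between the roots of the fingers; the fingertips stand 73 mm ahead of it and the grasp point (between the pads) lies 54 mm ahead of it (tip_extent is the distance from the TCP to the fingertips, in m); y points along the fingers, x is the direction in which the jaws open and shut, and the axes are right-handed (so a half turn about y gives the same grasp; the last joint's range is limited). The gripper opens to 85 mm and grips with 20 to 120 N. Pads are 22 mm wide; open, the fingers measure 114 mm over their backs; the gripper's body (76 mm by 85 mm) begins 54 mm behind the grasp point. The pads swing forward as they close: fully open they stand 13 mm farther back than shut.
Start: joints at [-1.395, 0.053, 1.613, -0, 1.476, -0.119], TCP at [0.182, -0.598, 0.304] pointing down, gripper open.
Joint ranges: [-3.01, 3.01], [-1.01, 2.22], [0.06, 2.58], [-1.02, 4.17], [0.09, 2.62], [-3.14, 3.14]. Speed limits (rad/s): [2.57, 2.57, 3.14, 3.14, 3.14, 3.14].

## Interface

Orientations are given as a unit quaternion [w, x, y, z].
In Python, from plant import state, grab_frame, camera_info, job_done, tip_extent gives the robot as it stands.
- The arm moves only by the tool carry_out, never from a script. Its argument "rows" is a list that holds one entry, the list of rows, each a list of 7 numbers: the turn, a rotation vector about the world's x, y, z as a fraction of full scale, then the shift along the world's x, y, z as a fraction of full scale, then the finger opening in mm, from 0 to 85.4. A call has 1 to 5 rows; each row shifts and turns the commanded pose from where the row before left it; what a row does not reach is not made up. Full scale, the value 1, is 40 mm for a shift and 4 degrees for a turn. A row lasts 1/10 s, in which the tool goes at most 50 mm and 8.59 degrees, less where a joint would pass 70% of its speed; a pose out of reach is approached as far as the arm can. A call with a number of a shift or a turn outside -1 to 1 is refused whole. A call with a gripper value outside its range is refused whole. The fingers move at their own pace and stop on an object; the grip force is fixed at half the most. Time passes only in rows, so rows that do not move let the fingers close. It gives the time, the measured TCP pose, the force and the opening at its end, in the units of the state.
- state(): the state, without advancing time (a new reading comes with each control period).
- grab_frame(name): name is "scene" or "top" or "wrist"; returns the picture (480x640x3 uint8, blue, green, red); there is no depth.
- camera_info(name): a dict with "intrinsics" (3x3 intrinsics, pixels), "k1" (the pictures are not rectified: a ray, as slopes to the right and down, at radius r is drawn at 1 + k1 r^2 times it, then the intrinsics apply), "xyz" and "rotation" of the camera in the world; the wrist camera has in their place "tool_from_camera" (4x4, takes a point from camera to tool coordinates, whose origin is the TCP and whose axes are the tool frame's). Camera axes: x right, y down, z forward; pixel columns grow to the right and rows downward; lengths in m; the calibration is good to about 2 mm. A picture is of the moment at which its call begins: read the wrist's pose just before it. camera_info takes no time and is no camera call.
- job_done(): hands the job in, once; it reports no verdict.
The state is a dict: "time": time; "joint_pos": joint angles; "joint_vel": joint speeds; "joint_efforts": joint torques, N m; "tool_pos": TCP position; "tool_rot": TCP orientation; "contact_force": force on the tool from outside, world axes, zero at the start; "ft_torque": the same for the moment, N m; "gripper_width": opening from 0.0 (shut) to 1.0 (fully open).
Only numpy, scipy, OpenCV 4.12 (cv2) and the standard library are available. Lean on these libraries where they do the work, as an engineer would, in place of code of your own. Each camera call takes 0.05 s, during which the arm holds its last target.

## Task

Stack all the loose trays on the bottom tray, each turned half a turn from the one below so that it stands level on the ledges and does not nest, and with one dark presentation box lying flat in every one of them (a box may be left over). Then take the scanner, hold it steady for two seconds with its beam on the middle of the job card's label, squarely in front of it and about 10 cm away, and put it back in its rest pointing as it did before. Leave the cup, the tape stand and the steel weight alone.

Things in the scene. Friction and masses are not known exactly. Their poses are not given: they have to be found in the camera images.
- bottom_mid (a point): centre of the bottom tray of the stack, the same kind of tray, fixed on a plywood dolly 210 x 150 x 15 mm and holding two flat boxes below its ledges; this point is 45 mm above the table (the tray's underside is 15 mm up, its rim 75 mm); axes as for the loose trays: x along its long side, its lug at +y, corner ledges at the +x end, z up
- tray_a_mid (a point): loose grey stack-and-nest tray, 178 x 118 mm (long side along its x), 60 mm high, 0.15 kg, lug on its +y side only; this point is its centre, 30 mm above its underside, z up. Set on a tray lying the same way round it nests, 34 mm higher; turned half a turn its feet stand on that tray's ledges, 52 mm higher and 8 mm down inside its rim, with 4 mm play on each side. May be absent
- tray_a_lug (a point): centre of tray_a's grip lug in the middle of its +y long side: collar wall and lug make one block 15 mm thick (along the tray's y), 40 mm long (along x), from 34 to 60 mm above the underside; this point is 47 mm above the underside and 61.5 mm from the tray's centre. Open space on both sides for fingers
- tray_a: the same tray; origin at the centre of its underside. Lower pan 136 x 100 mm (inside 126 x 90, floor 4 mm thick), from 30 mm up a collar 168 x 108 mm inside. Feet outside the pan, flush with the underside: one mid +x end, two at the -x corners. Ledges inside the collar, tops 52 mm up: two in the +x corners, one mid -x end
- tray_b_mid (a point): loose tray, same as tray_a; centre, 30 mm above its underside, same axes. May be absent
- tray_b_lug (a point): centre of tray_b's grip lug, as for tray_a
- tray_b: the whole of tray_b; origin at the centre of its underside, axes as its centre
- tray_c_mid (a point): loose tray, same as tray_a; centre, 30 mm above its underside, same axes. May be absent
- tray_c_lug (a point): centre of tray_c's grip lug, as for tray_a
- tray_c: the whole of tray_c; origin at the centre of its underside, axes as its centre
- box_a_mid (a point): finished dark brown presentation box with closed lid, 112 mm long (its x), 40 mm wide (y; 38 mm below the lid), 40 mm high, 0.12 kg; this point is its centre, 20 mm up. It fits lengthwise, lying flat, in a tray's pan, below the ledges
- box_a: the same box; origin at the centre of its underside
- box_b_mid (a point): centre of another such box, same as box_a
- box_c_mid (a point): centre of another such box, same as box_a
- box_b: the same box; origin at the centre of its underside
- box_c: the same box; origin at the centre of its underside
- scanner_mid (a point): hand-held barcode scanner lying level in its rest: black grip 32 mm wide (y) and 36 mm high from 65 mm behind this point to 31 mm ahead of it, then a grey head 46 x 40 mm with a dark red window at the front (+x) end; 0.16 kg. This point is the middle of its length, 20 mm above its underside; it balances here, gripped across y
- scanner_window (a point): middle of the scanner's window, 66 mm ahead of its centre; the beam leaves along +x of this frame
- scanner: the scanner; origin on its underside below its centre
- rest_mid (a point): where the scanner's centre lies when it is in its rest (50 mm above the table; axes as the scanner's own when parked). The rest is a fixed dark steel plate 170 x 75 mm with two saddles 30 mm high, 52 mm behind and 48 mm ahead of this point, each 24 mm long, with cheeks 12 mm higher, 62 mm apart; between the saddles there is open room for fingers down to 8 mm above the table
- label (a point): middle of the barcode label on the job card, 78 mm above the table, on an aluminium plate 110 x 110 mm that leans back by 26 degrees on a fixed stand (130 mm high); +x of this frame is level and points away from the reader, out of the card's back: a scanner held level and pointing along it faces the label
- pen_cup: white cup 70 mm across, 100 mm high, to be left alone; origin under its centre
- tape_stand: black tape stand 150 x 60 x 85 mm, to be left alone; origin under its centre
- glue_press: steel pressing weight 90 x 60 x 50 mm, to be left alone; origin under its centre
There are look-alikes about, which are no part of the job. Leave any red look-alike of the tray_a alone. What is shaped like the box_c but pink is not meant.

How it is judged:
By the outcome, as a careful person would: the job done as asked, in the order asked, and still so for the second after the job is handed in, with the robot touching nothing.
Of tray_a, tray_b, tray_c only 2 to 3 are there at a start; the rules pass over those that are not, and their reading is None.
At some moment in a run one of box_a, box_b, box_c may be knocked a few centimetres aside while the robot is not near it.
Once in a run the grip may slacken for a moment while it holds something.
It also fails if it takes over 210 s, if anything falls off the work surface, if the arm or the gripper's body presses on something with over 40 N, if the wrist force passes 120 N, or if a joint passes its speed limit or range.

## Working session

There is one attempt and no reset: what is moved stays moved. The work goes in short steps, Python scripts to look and compute and a tool call to move; the robot and the scene stay as the last step left them, time stands still between calls to the robot, and variables do not carry over. Pictures are saved under pics/ and viewed, and the job is handed in when it is done.

Besides the shell and the picture viewer there is one more tool, called by a JSON object that holds its "method" and its "body". carry_out: Moves the arm, as the interface text tells. Shift numbers are shares of 40 mm and turn numbers shares of 4 degrees, none past 1 either way. Its arguments: {"type":"object","properties":{"rows":{"type":"array"}},"required":["rows"]}

I'll start by looking at the state and the cameras.

```bash
ls; mkdir -p pics; python3 - <<'E'
from plant import state, grab_frame, camera_info, tip_extent
import cv2
print(tip_extent); print(state())
for n in ("scene","top","wrist"):
    print(n,camera_info(n))
for n in ("scene","top"):
    cv2.imwrite(f"pics/{n}0.png",grab_frame(n))
E
```

```text
pics
0.0726
{'time': 0.0, 'joint_pos': array([-1.39498035e+00,  5.33363050e-02,  1.61429961e+00, -5.71860471e-06,
        1.47601163e+00, -1.18987875e-01]), 'joint_vel': array([-0.00021374,  0.00072523, -0.00152884,  0.00074166,  0.00229141,
        0.00250117]), 'joint_efforts': array([ 2.82885139e-04, -3.93683338e+01, -3.70175672e+01, -1.59381507e-04,
        7.02486388e-03,  1.01444238e-05]), 'tool_pos': array([ 0.18151697, -0.59755849,  0.30267226]), 'tool_rot': array([ 0.56850964, -0.56751472,  0.42167274, -0.42061376]), 'contact_force': array([ 0.23925574, -0.89825691,  0.24464698]), 'ft_torque': array([-0.00591003,  0.00379913, -0.05017536]), 'gripper_width': 0.995789386088876}
scene {'intrinsics': array([[449.75653639,   0.        , 318.3447679 ],
       [  0.        , 449.75653639, 232.32715113],
       [  0.        ,   0.        ,   1.        ]]), 'k1': 0.021812960427692863, 'xyz': array([ 1.24398262, -0.44334082,  0.82416134]), 'rotation': array([-0.37092545,  0.78637075,  0.4487577 , -0.20652331])}
top {'intrinsics': array([[567.93038312,   0.        , 314.46548904],
       [  0.        , 567.93038312, 242.96853932],
       [  0.        ,   0.        ,   1.        ]]), 'k1': -0.11863618289909418, 'xyz': array([0.307035  , 0.02990887, 1.66082091]), 'rotation': array([-0.03533375,  0.71220223, -0.699903  ,  0.04068526])}
wrist {'intrinsics': array([[377.59132487,   0.        , 317.79983297],
       [  0.        , 377.59132487, 241.65820954],
       [  0.        ,   0.        ,   1.        ]]), 'k1': -0.007159691520139394, 'tool_from_camera': array([[ 9.99999922e-01,  3.84402648e-04, -8.66357121e-05,
        -1.87080897e-05],
       [ 1.90115336e-04, -2.78085610e-01,  9.60556275e-01,
        -6.93342520e-02],
       [ 3.45148231e-04, -9.60556217e-01, -2.78085661e-01,
         7.15370836e-02],
       [ 0.00000000e+00,  0.00000000e+00,  0.00000000e+00,
         1.00000000e+00]])}
```

View pics/top0.png

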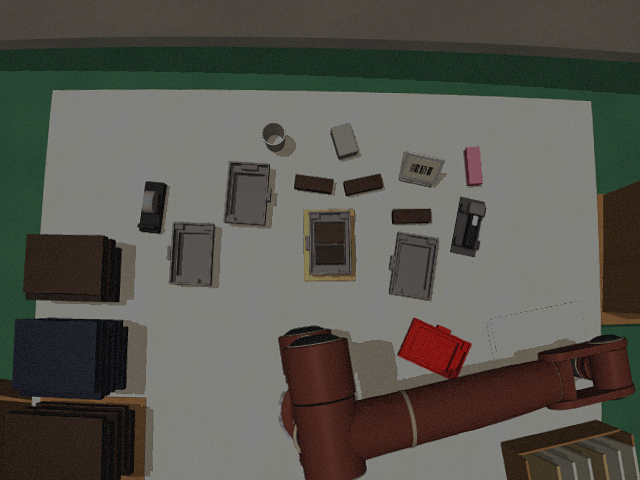

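View pics/scene0.png

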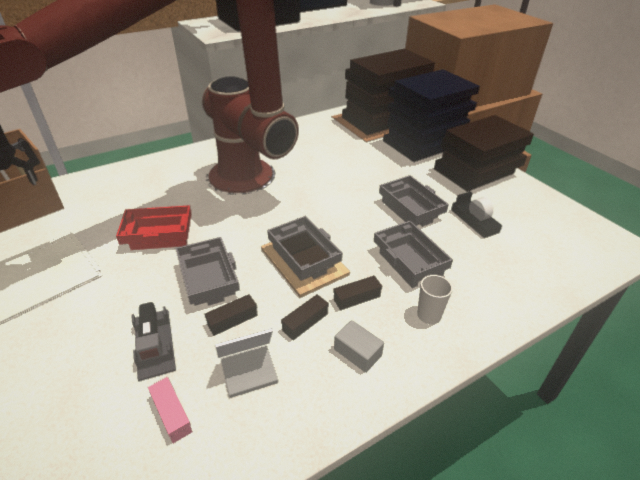

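The overview shows three grey trays, the bottom tray on its dolly, three dark boxes, the red and pink look-alikes, the card and the scanner. Next I'll write the helpers and enlarge the top view.

```bash
cat > h.py <<'E'
import numpy as np, cv2
from plant import state, grab_frame, camera_info
from scipy.spatial.transform import Rotation as R
def q2R(q): return R.from_quat([q[1],q[2],q[3],q[0]]).as_matrix()
def campose(n,st=None):
    c=camera_info(n)
    if n!='wrist':
        q=c['rotation']
        return c['intrinsics'],c['k1'],q2R(q),np.array(c['xyz'])
    st=st or state()
    Rt=q2R(st['tool_rot']); T=c['tool_from_camera']
    return c['intrinsics'],c['k1'],Rt@T[:3,:3],np.array(st['tool_pos'])+Rt@T[:3,3]
def proj(P,cp):
    K,k1,Rc,t=cp; P=np.atleast_2d(P)
    c=(P-t)@Rc; s=c[:,:2]/c[:,2:]
    r2=(s**2).sum(1,keepdims=True); s=s*(1+k1*r2)
    return s*[K[0,0],K[1,1]]+[K[0,2],K[1,2]]
def unproj(uv,z,cp):
    K,k1,Rc,t=cp; uv=np.atleast_2d(np.array(uv,float)); z=np.broadcast_to(np.asarray(z,float),(len(uv),))
    d=(uv-[K[0,2],K[1,2]])/[K[0,0],K[1,1]]; s=d.copy()
    for _ in range(10): s=d/(1+k1*(s**2).sum(1,keepdims=True))
    v=np.c_[s,np.ones(len(s))]@Rc.T
    k=(z-t[2])/v[:,2]
    return t+v*k[:,None]
def snap(n,fn=None):
    st=state(); f=grab_frame(n)
    if fn: cv2.imwrite('pics/'+fn+'.png',f)
    return f,campose(n,st),st
def wf(P,x,y,yaw):  # local xy(z) points to world
    P=np.atleast_2d(P).astype(float); c,s=np.cos(yaw),np.sin(yaw)
    o=P.copy(); o[:,0]=x+c*P[:,0]-s*P[:,1]; o[:,1]=y+s*P[:,0]+c*P[:,1]; return o
def rect(hx,hy,z): return np.array([[hx,hy,z],[-hx,hy,z],[-hx,-hy,z],[hx,-hy,z]])
def drawpoly(im,P,cp,col,sc=1,off=(0,0),closed=True):
    p=(proj(P,cp)-off+0.5)*sc-0.5
    cv2.polylines(im,[np.round(p*8).astype(np.int32)],closed,col,1,cv2.LINE_AA,3)
E
python3 - <<'E'
from h import *
f=cv2.imread('pics/top0.png'); cp=campose('top')
c=f[100:360,130:510]; cv2.imwrite('pics/top0z.png',cv2.resize(c,None,fx=2.1,fy=2.1,interpolation=cv2.INTER_CUBIC))
for n,uv,z in [('bottom',(330,243),.075),('trayL1',(248,193),.06),('trayL2',(193,254),.06),('trayR',(414,266),.06),('box1',(314,184),.04),('box2',(363,185),.04),('box3',(411,216),.04),('label',(422,168),.078),('scanner',(469,225),.06),('cup',(273,135),.1),('wt',(345,140),.05),('tape',(152,207),.05),('red',(435,347),.06),('pink',(473,166),.04)]:
    print(n,unproj(uv,z,cp)[0].round(3))
print(q2R(state()['tool_rot']).round(3))
E
```

```text
bottom [ 0.479 -0.024  0.075]
trayL1 [0.621 0.212 0.06 ]
trayL2 [0.442 0.364 0.06 ]
trayR [ 0.419 -0.264  0.06 ]
box1 [0.655 0.023 0.04 ]
box2 [ 0.654 -0.119  0.04 ]
box3 [ 0.566 -0.26   0.04 ]
label [ 0.7   -0.285  0.078]
scanner [ 0.54  -0.425  0.06 ]
cup [0.781 0.142 0.1  ]
wt [ 0.785 -0.065  0.05 ]
tape [0.577 0.491 0.05 ]
red [ 0.192 -0.325  0.06 ]
pink [ 0.719 -0.445  0.04 ]
[[ 0.291 -0.     0.957]
 [-0.957  0.002  0.291]
 [-0.002 -1.     0.   ]]
```

View pics/top0z.png

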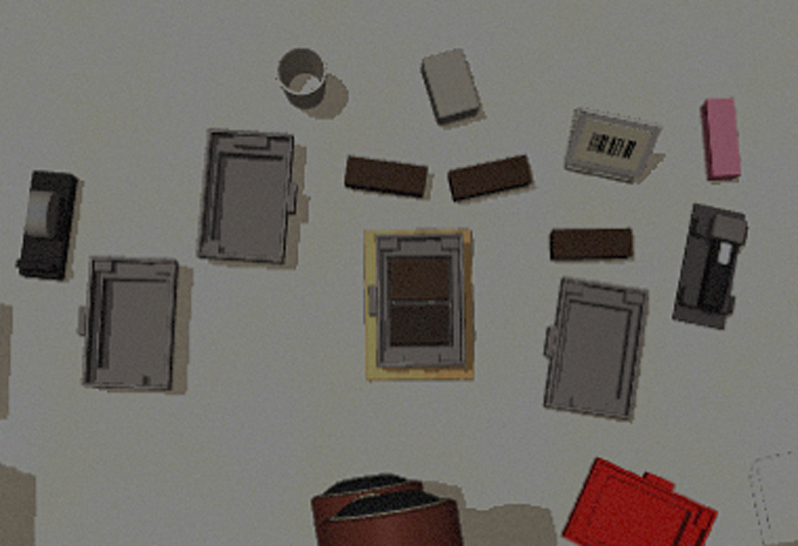

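Image up is +x and image left is +y. The bottom tray's lug points +y, so its yaw is about 0. The left-far tray is already turned half a turn, so it suits the first level. I'll move the wrist camera over its lug.

{"method": "carry_out", "body": {"rows": [[[0, 0, -1, 0.58, 1, 0, 60], [0, 0, -1, 0.58, 1, 0, 60], [0, 0, -1, 0.58, 1, 0, 60], [0, 0, -1, 0.58, 1, 0, 60], [0, 0, -1, 0.58, 1, 0, 60]]]}}

```text
time: 0.6
tool_pos: [0.298, -0.3962, 0.3033]
tool_rot: [0.485, -0.485, 0.514, -0.514]
contact_force: [0.0, -0.0, 0.6]
gripper_width: 0.706
```

{"method": "carry_out", "body": {"rows": [[[0, 0, 0, 0.58, 1, 0, 60], [0, 0, 0, 0.58, 1, 0, 60], [0, 0, 0, 0.58, 1, 0, 60], [0, 0, 0, 0.58, 1, 0, 60], [0, 0, 0, 0.58, 1, 0, 60]]]}}

```text
time: 1.1
tool_pos: [0.4139, -0.1961, 0.3036]
tool_rot: [0.486, -0.486, 0.513, -0.513]
contact_force: [0.2, -0.2, -0.2]
gripper_width: 0.709
```

{"method": "carry_out", "body": {"rows": [[[0, 0, 0, 0.58, 1, 0, 60], [0, 0, 0, 0.58, 1, 0, 60], [0, 0, 0, 0.58, 1, 0, 60], [0, 0, 0, 0.58, 1, 0, 60], [0, 0, 0, 0.2, 0.3, 0, 60]]]}}

```text
time: 1.6
tool_pos: [0.5152, -0.0227, 0.3034]
tool_rot: [0.487, -0.487, 0.513, -0.512]
contact_force: [-1.2, -0.6, 0.2]
gripper_width: 0.7
```

```bash
python3 - <<'E'
from h import *
f,cp,st=snap('wrist','w1'); print(st['time'],st['tool_pos'],cp[3], st['contact_force'])
E
```

```text
1.6 [ 0.51521642 -0.02273561  0.30337284] [ 0.58667478 -0.02614368  0.37265871] [-1.22419734 -0.5894644   0.19222878]
```

View pics/w1.png

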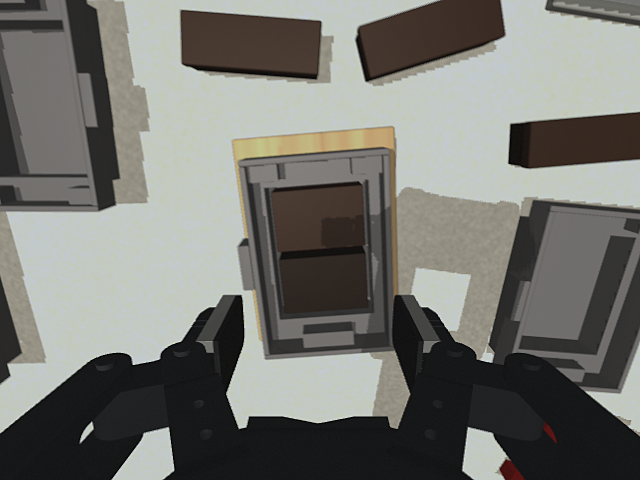

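I'm over the stack: the bottom tray is at around (318,255), its lug at (245,265) on the left, and the ledge corners are at the top. I'll fit its pose with a model-edge fit.

```bash
cat >> h.py <<'E'
from scipy.optimize import minimize
def tray_edges(z0):  # z0 underside
    zt=z0+.06
    return [rect(.089,.059,zt),rect(.084,.054,zt),np.array([[.02,.059,zt],[.02,.069,zt],[-.02,.069,zt],[-.02,.059,zt]])]
def box_edges(z0,top=True):
    return [rect(.056,.020,z0+.04)]
def sample(polys,step=.002):
    out=[]
    for p in polys:
        q=p if len(p)==4 and np.linalg.norm(p[0]-p[3])<.021*2+1e-9 and len(polys)>1 else np.r_[p,p[:1]]
        for a,b in zip(q[:-1],q[1:]):
            n=max(2,int(np.linalg.norm(b-a)/step)); out.append(a+(b-a)*np.linspace(0,1,n,endpoint=False)[:,None])
    return np.concatenate(out)
def gradimg(f,sig):
    g=cv2.GaussianBlur(cv2.cvtColor(f,cv2.COLOR_BGR2GRAY).astype(np.float32),(0,0),sig)
    g=np.log(g+10)
    gx=cv2.Sobel(g,cv2.CV_32F,1,0);gy=cv2.Sobel(g,cv2.CV_32F,0,1)
    m=np.hypot(gx,gy); return np.minimum(m,np.percentile(m,97))
def fit(f,cp,polys,x,y,yaw,mask=None,rng=.012,sigs=(3,1.5,.8)):
    P=sample(polys); best=np.array([x,y,yaw])
    for i,s in enumerate(sigs):
        G=gradimg(f,s)
        if mask is not None: G=G*mask
        def cost(v):
            uv=proj(wf(P,v[0],v[1],v[2]),cp).astype(np.float32)
            return -float(cv2.remap(G,uv[:,0].reshape(-1,1),uv[:,1].reshape(-1,1),cv2.INTER_LINEAR).mean())
        if i==0:
            c=[]
            for dx in np.arange(-rng,rng+1e-9,.003):
                for dy in np.arange(-rng,rng+1e-9,.003):
                    for da in np.radians(np.arange(-6,6.1,1.5)): c.append((cost(best+[dx,dy,da]),dx,dy,da))
            c=min(c); best=best+np.array(c[1:])
        d=[.003,.0015,.001][i] if i<3 else .001
        S=np.array([best]+[best+np.eye(3)[k]*[d,d,d*8] for k in range(3)])
        r=minimize(cost,best,method='Nelder-Mead',options=dict(initial_simplex=S,xatol=1e-5,fatol=1e-6)); best=r.x
    return best,-r.fun
def show(f,cp,polys,v,fn,crop=None,sc=1):
    im=f.copy(); x0=y0=0
    if crop: x0,y0,x1,y1=crop; im=im[y0:y1,x0:x1]
    im=cv2.resize(im,None,fx=sc,fy=sc,interpolation=cv2.INTER_CUBIC)
    for p in polys: drawpoly(im,wf(p,*v),cp,(0,255,0),sc,(x0,y0))
    cv2.imwrite('pics/'+fn+'.png',im)
E
python3 - <<'E'
from h import *
# pose at capture = state now (no time passed except camera 0.05)
f=cv2.imread('pics/w1.png'); cp=campose('wrist')
print(state()['tool_pos'])
f,cp,st=snap('wrist','w1b')
mask=np.ones((480,640),np.float32); mask[290:,:248]=0; mask[290:,390:]=0; mask[410:]=0
e=tray_edges(.015)
v,s=fit(f,cp,e,.479,-.02,0,mask); print(v[:2],np.degrees(v[2]),s)
show(f,cp,e,v,'w1o',(200,100,460,400),2)
f,cp,_=snap('top')
v2,s=fit(f,cp,e,.479,-.02,0); print('top',v2[:2],np.degrees(v2[2]),s)
for n,x,y,a in [('L1',.621,.212,176.5),('L2',.442,.364,-3),('R',.419,-.264,-9)]:
    v2,s=fit(f,cp,tray_edges(0),x,y,np.radians(a)); print(n,v2[:2],np.degrees(v2[2]),s)
E
```

```text
[ 0.51545835 -0.0228178   0.3033156 ]
[ 0.48222712 -0.024647  ] 1.7513573748317517 1.385156273841858
top [0.47338204 0.00380913] -10.061453718131276 0.7689186334609985
L1 [0.62334299 0.21453521] 177.0109079700174 1.1406077146530151
L2 [0.44151967 0.36505404] -0.7733266900618982 1.275209903717041
R [ 0.41761667 -0.26512649] -7.903658717926577 1.0075734853744507
```

View pics/w1o.png

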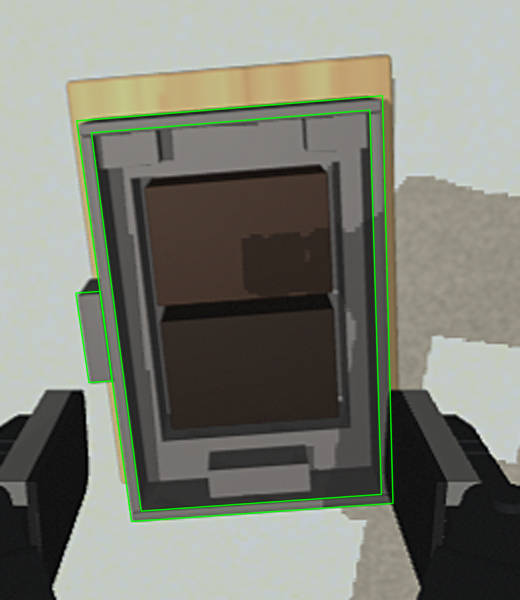

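The fit lies well on the bottom tray: (0.482, -0.025), yaw 1.75°. Now to tray L1.

{"method": "carry_out", "body": {"rows": [[[0, 0, 0, 0.55, 0.9, 0, 60], [0, 0, 0, 0.55, 0.9, 0, 60], [0, 0, 0, 0.55, 0.9, 0, 60], [0, 0, 0, 0.55, 0.9, 0, 60], [0, 0, 0, 0.42, 0.8, -0.3, 60]]]}}

```text
time: 2.25
tool_pos: [0.6209, 0.1494, 0.2939]
tool_rot: [-0.487, 0.485, -0.513, 0.515]
contact_force: [-0.3, 0.3, 0.1]
gripper_width: 0.703
```

```bash
cat >> h.py <<'E'
def tz(st):
    M=q2R(st['tool_rot']); return np.degrees(np.arctan2(M[1,2],M[0,2]))
def delta(st,x,y,z,ang):
    p=np.array(st['tool_pos']); M=q2R(st['tool_rot'])
    d=np.array([x,y,z])-p
    a=np.radians(ang); zt=np.array([np.cos(a),np.sin(a),0]); yt=np.array([0,0,-1.]); xt=np.cross(yt,zt)
    rv=R.from_matrix(np.c_[xt,yt,zt]@M.T).as_rotvec(degrees=True)
    print('shift mm',(d*1000).round(1),'units',(d/.04).round(2),'rot deg',rv.round(2),'units',(rv/4).round(2))
def lugpos(v): return wf([[0,.0615,0]],*v)[0][:2]
E
python3 - <<'E'
from h import *
f,cp,st=snap('wrist','w2'); print(st['time'],st['tool_pos'],tz(st))
e=tray_edges(0)
mask=np.ones((480,640),np.float32); mask[290:,:248]=0; mask[290:,390:]=0; mask[410:]=0
v,s=fit(f,cp,e,.623,.2145,np.radians(177),mask); print(v[:2],np.degrees(v[2]),s)
show(f,cp,e,v,'w2o')
l=lugpos(v); print(l); delta(st,l[0],l[1],.056+.054,np.degrees(v[2])-180)
E
```

```text
2.25 [0.620893   0.14943181 0.29387138] -3.237308209932969
[0.6242844  0.21622156] 176.910373812784 0.5922910571098328
[0.62096967 0.15481096]
shift mm [ 1.000e-01  5.400e+00 -1.839e+02] units [ 0.    0.13 -4.6 ] rot deg [0.01 0.22 0.15] units [0.   0.06 0.04]
```

View pics/w2o.png

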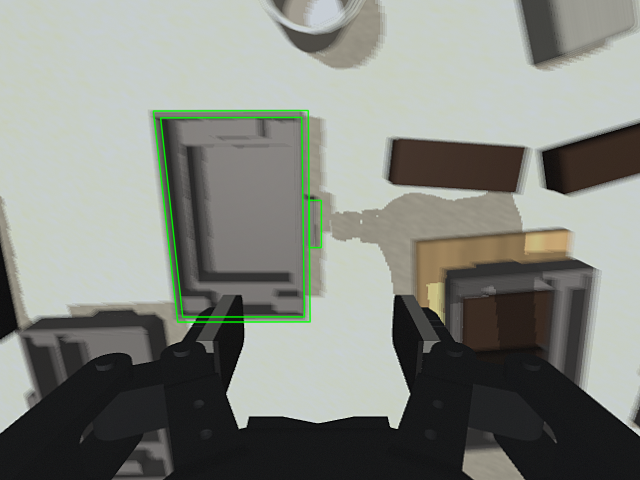

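The picture is motion-blurred, so I'll take another now that the arm has settled.

```bash
python3 - <<'E'
from h import *
f,cp,st=snap('wrist','w2b'); print(st['time'],st['tool_pos'],tz(st))
e=tray_edges(0)
mask=np.ones((480,640),np.float32); mask[290:,:248]=0; mask[290:,390:]=0; mask[410:]=0
v,s=fit(f,cp,e,.623,.2145,np.radians(177),mask); print(v[:2],np.degrees(v[2]),s)
show(f,cp,e,v,'w2o2',(100,80,400,340),2)
l=lugpos(v); print(l); delta(st,l[0],l[1],.056+.054,np.degrees(v[2])-180)
E
```

```text
2.3 [0.62080838 0.15314378 0.28974454] -3.0652311595339943
[0.62266882 0.21549338] 176.89510275959844 0.974591076374054
[0.61933773 0.15408366]
shift mm [  -1.5    0.9 -179.7] units [-0.04  0.02 -4.49] rot deg [-0.16 -0.02 -0.04] units [-0.04 -0.01 -0.01]
```

View pics/w2o2.png

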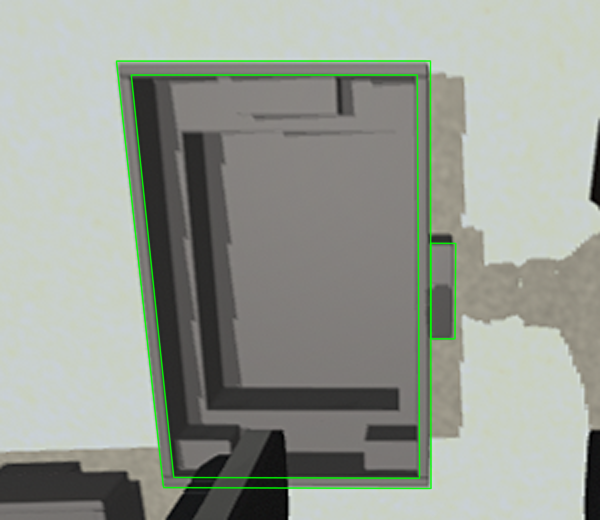

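{"method": "carry_out", "body": {"rows": [[[0, 0, 0, -0.04, 0.02, -1, 50], [0, 0, 0, 0, 0, -1, 50], [0, 0, 0, 0, 0, -1, 50], [0, 0, 0, 0, 0, -0.9, 50], [0, 0, 0, 0, 0, -0.55, 50]]]}}

```text
time: 2.85
tool_pos: [0.6155, 0.1478, 0.1104]
tool_rot: [0.484, -0.487, 0.515, -0.513]
contact_force: [-0.4, 0.7, -0.2]
gripper_width: 0.584
```

{"method": "carry_out", "body": {"rows": [[[0, 0, 0, 0, 0, 0, 50], [0, 0, 0, 0, 0, 0, 0], [0, 0, 0, 0, 0, 0, 0], [0, 0, 0, 0, 0, 0, 0], [0, 0, 0, 0, 0, 0, 0]]]}}

```text
time: 3.35
tool_pos: [0.6193, 0.1506, 0.1171]
tool_rot: [-0.487, 0.485, -0.512, 0.515]
contact_force: [-0.3, -2.6, 6.7]
gripper_width: 0.161
```

```bash
python3 - <<'E'
from h import *
f,cp,st=snap('wrist','w3'); print(st['time'],st['tool_pos'],tz(st),st['contact_force'],st['gripper_width'])
E
```

```text
3.35 [0.61929777 0.15056577 0.11707344] -3.108266272717834 [-0.28703256 -2.59211753  6.735544  ] 0.16121864577385872
```

View pics/w3.png

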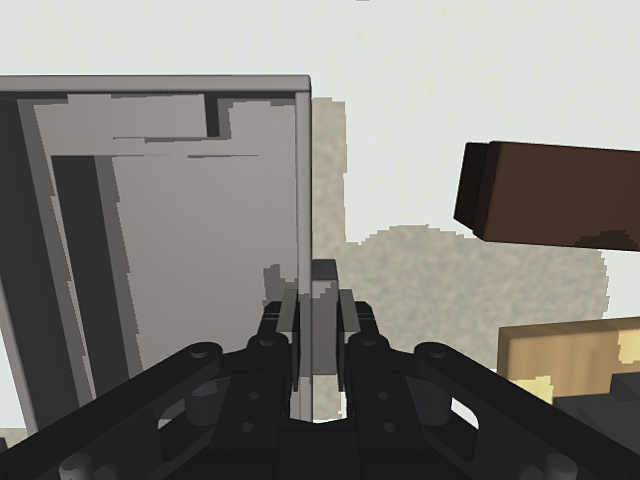

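It has gripped the lug. I'll lift.

{"method": "carry_out", "body": {"rows": [[[0, 0, 0, 0, 0, 0.2, 0], [0, 0, 0, 0, 0, 0.5, 0], [0, 0, 0, 0, 0, 1, 0], [0, 0, 0, 0, 0, 1, 0], [0, 0, 0, 0, 0, 1, 0]]]}}

```text
time: 3.9
tool_pos: [0.617, 0.1509, 0.2633]
tool_rot: [0.486, -0.487, 0.513, -0.513]
contact_force: [1.7, 0.0, -1.8]
gripper_width: 0.157
```

{"method": "carry_out", "body": {"rows": [[[0, 0, 0, 0, 0, 0.5, 0], [0, 0, 0, 0, 0, 0, 0], [0, 0, 0, 0, 0, 0, 0]]]}}

```text
time: 4.2
tool_pos: [0.6172, 0.1508, 0.2813]
tool_rot: [0.486, -0.486, 0.513, -0.513]
contact_force: [0.3, 0.4, -2.2]
gripper_width: 0.158
```

```bash
python3 - <<'E'
from h import *
f,cp,st=snap('wrist','w4'); print(st['time'],st['tool_pos'],tz(st),st['contact_force'],st['ft_torque'],st['gripper_width'])
E
```

```text
4.2 [0.61718257 0.15084904 0.28134451] -3.0942290298346475 [ 0.26219358  0.37825486 -2.17068328] [-0.09698472  0.03109089  0.03736741] 0.15796622195269616
```

View pics/w4.png

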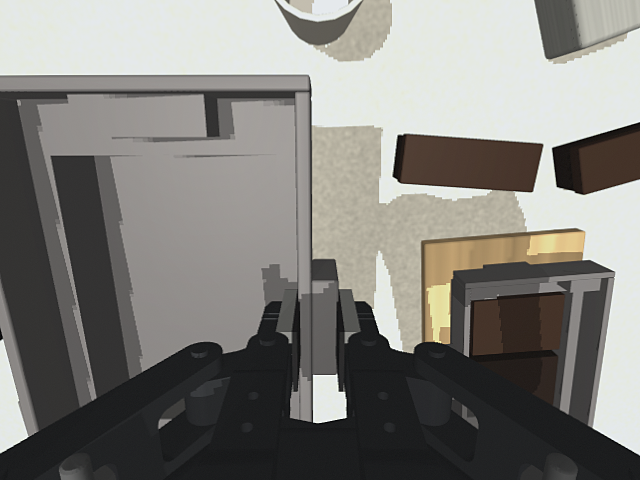

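```bash
cat >> h.py <<'E'
def heldmask():
    m=np.ones((480,640),np.float32)
    cv2.fillPoly(m,[np.array([[265,295],[365,295],[640,450],[640,480],[0,480],[0,440]])],0); return m
def tool2tray(st,v):
    a=np.radians(tz(st)); c,s=np.cos(a),np.sin(a); d=np.array(v[:2])-st['tool_pos'][:2]
    return np.array([c*d[0]+s*d[1],-s*d[0]+c*d[1]]),np.degrees(v[2])-tz(st)
E
python3 - <<'E'
from h import *
f=cv2.imread('pics/w4.png'); st=state(); cp=campose('wrist',st)
z0=st['tool_pos'][2]-.1171
e=tray_edges(z0)
v,s=fit(f,cp,e,.6207,.2125,np.radians(176.9),heldmask()); print(v[:2],np.degrees(v[2]),s)
print(tool2tray(st,v))
show(f,cp,e,v,'w4o')
# expected from centre by lug
E
```

```text
[0.61462756 0.20703232] 177.06438445103288 0.3417331576347351
(array([-0.00506596,  0.05610986]), np.float64(180.16472290249192))
```

View pics/w4o.png

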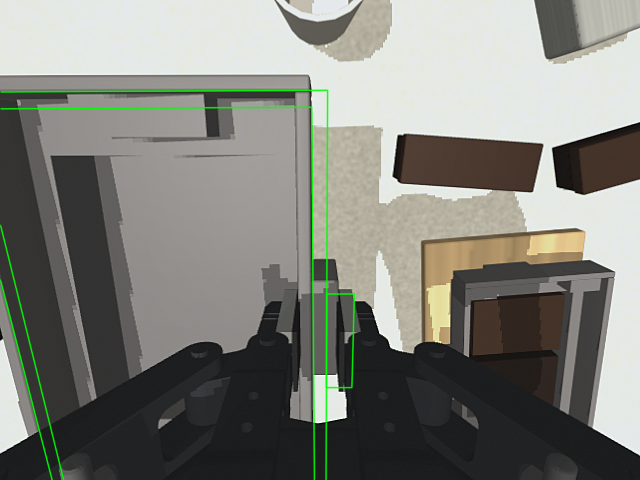

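```bash
python3 - <<'E'
from h import *
f=cv2.imread('pics/w4.png'); st=state(); cp=campose('wrist',st)
z0=st['tool_pos'][2]-.1171
e=tray_edges(z0)
for seed in [(.6207,.2125),(.624,.2125),(.618,.2125)]:
  v,s=fit(f,cp,e,*seed,np.radians(176.9),heldmask(),rng=.003); print(v[:2],np.degrees(v[2]),s)
  print(tool2tray(st,v))
v=(.6207,.2125,np.radians(176.9))
show(f,cp,e,v,'w4o2')
E
```

```text
[0.61966101 0.21173661] 177.01716037875826 0.5215693712234497
(array([-0.00029432,  0.06107951]), np.float64(180.1174988302173))
[0.61966172 0.21171321] 177.0140484693371 0.5219288468360901
(array([-0.00029234,  0.06105617]), np.float64(180.11438692079614))
[0.61488095 0.21190005] 177.1018364845528 0.41855311393737793
(array([-0.00507622,  0.06098418]), np.float64(180.20217493601183))
```

View pics/w4o2.png

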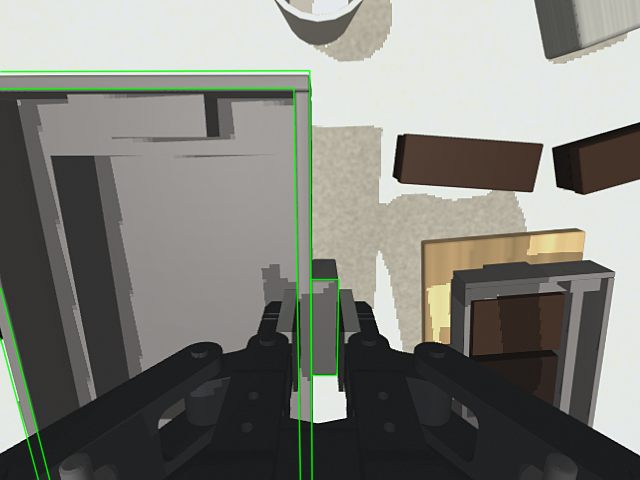

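The held tray sits at tool offset (-0.3, 61) mm. Moving to just above the bottom tray.

{"method": "carry_out", "body": {"rows": [[[0, 0, 0.24, -0.54, -0.9, 0, 0], [0, 0, 0.24, -0.54, -0.9, 0, 0], [0, 0, 0.24, -0.54, -0.9, 0, 0], [0, 0, 0.24, -0.54, -0.9, 0, 0], [0, 0, 0.22, -0.54, -0.9, 0, 0]]]}}

```text
time: 4.75
tool_pos: [0.5075, -0.0301, 0.2788]
tool_rot: [-0.506, 0.508, -0.494, 0.491]
contact_force: [0.8, -1.0, -0.7]
gripper_width: 0.157
```

{"method": "carry_out", "body": {"rows": [[[0, 0, 0, -0.4, -0.9, -0.3, 0], [0, 0, 0, -0.22, -0.5, -0.5, 0], [0, 0, 0, 0, 0, -0.7, 0], [0, 0, 0, 0, 0, 0, 0], [0, 0, 0, 0, 0, 0, 0]]]}}

```text
time: 5.25
tool_pos: [0.4838, -0.0848, 0.2199]
tool_rot: [-0.506, 0.508, -0.494, 0.491]
contact_force: [0.5, -0.6, -1.5]
gripper_width: 0.157
```

```bash
python3 - <<'E'
from h import *
f,cp,st=snap('wrist','w5'); print(st['time'],st['tool_pos'],tz(st),st['contact_force'])
delta(st,.4842,-.0857,.184,1.64)
e=tray_edges(st['tool_pos'][2]-.1171)
o=wf([[-.0003,.0611,0]],st['tool_pos'][0],st['tool_pos'][1],np.radians(tz(st)))[0]
v,s=fit(f,cp,e,o[0],o[1],np.radians(tz(st)+180),heldmask(),rng=.003); print(v[:2],np.degrees(v[2]),tool2tray(st,v))
im=f.copy()
for p in e: drawpoly(im,wf(p,*v),cp,(0,255,0))
for p in tray_edges(.015): drawpoly(im,wf(p,.4822,-.0246,np.radians(1.75)),cp,(0,0,255))
cv2.imwrite('pics/w5o.png',im); snap('top','t5');snap('scene','s5')
E
```

```text
5.25 [ 0.48378398 -0.08476669  0.21994045] 1.614949765707275 [ 0.46197405 -0.62943364 -1.50947026]
shift mm [  0.4  -0.9 -35.9] units [ 0.01 -0.02 -0.9 ] rot deg [-0.09 -0.24  0.03] units [-0.02 -0.06  0.01]
[ 0.48175062 -0.023227  ] 182.01113886430636 (array([-0.0002982 ,  0.06157256]), np.float64(180.39618909859908))
```

View pics/w5o.png

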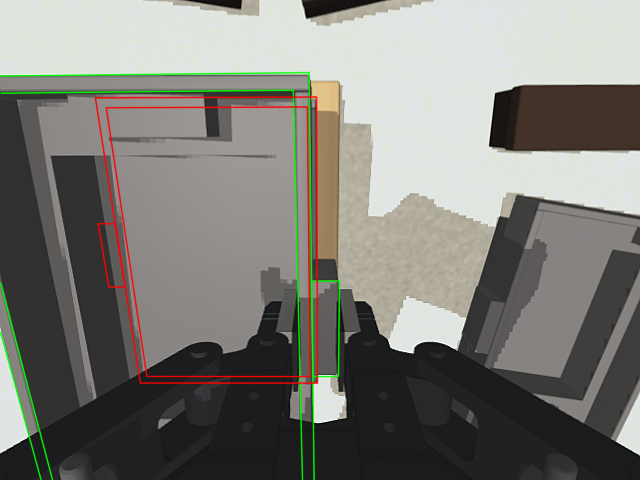

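View pics/s5.png

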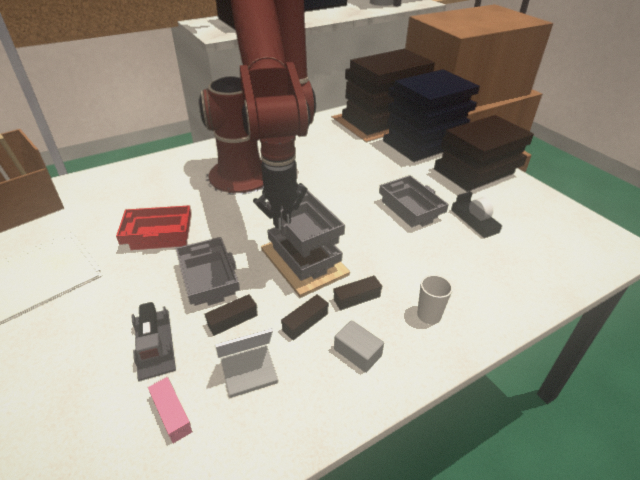

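It's aligned within a millimetre or so. Lowering.

{"method": "carry_out", "body": {"rows": [[[0, 0, 0, 0, -0.03, -0.4, 0], [0, 0, 0, 0, 0, -0.3, 0], [0, 0, 0, 0, 0, -0.1, 0], [0, 0, 0, 0, 0, -0.1, 0], [0, 0, 0, 0, 0, 0, 0]]]}}

```text
time: 5.9
tool_pos: [0.4847, -0.0863, 0.1856]
tool_rot: [-0.507, 0.507, -0.493, 0.493]
contact_force: [0.1, -0.3, -1.3]
gripper_width: 0.161
```

{"method": "carry_out", "body": {"rows": [[[0, 0, 0, 0, 0, -0.05, 0], [0, 0, 0, 0, 0, -0.05, 0], [0, 0, 0, 0, 0, 0, 0]]]}}

```text
time: 6.2
tool_pos: [0.4853, -0.0868, 0.1838]
tool_rot: [-0.507, 0.507, -0.493, 0.493]
contact_force: [-5.1, 0.3, 5.4]
gripper_width: 0.159
```

```bash
python3 - <<'E'
from h import *
f,cp,st=snap('wrist','w6'); print(st['time'],st['tool_pos'],tz(st),st['contact_force'],st['ft_torque'])
snap('scene','s6')
c=cv2.imread('pics/s6.png')[150:320,200:420]; cv2.imwrite('pics/s6z.png',cv2.resize(c,None,fx=3,fy=3,interpolation=cv2.INTER_CUBIC))
E
```

```text
6.2 [ 0.4852533  -0.08675464  0.18383463] 1.6088706258491923 [-5.13672687  0.3006114   5.35090652] [0.09280985 0.57655753 0.0370394 ]
```

View pics/s6z.png

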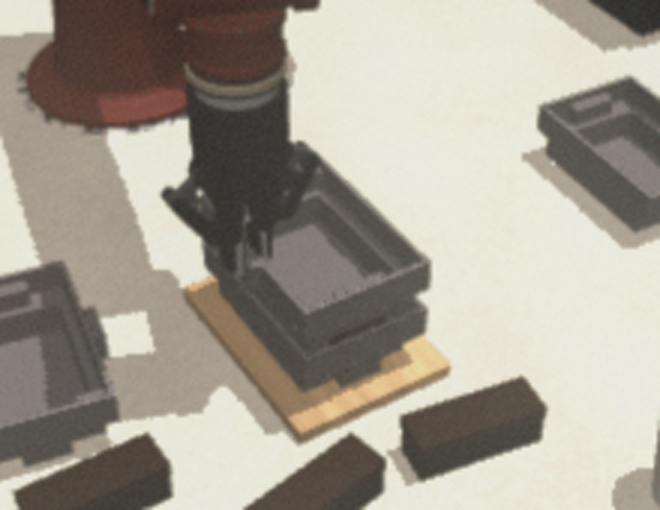

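Contact came at the predicted height. I'll release and rise.

{"method": "carry_out", "body": {"rows": [[[0, 0, 0, 0, 0, 0, 40], [0, 0, 0, 0, 0, 0, 40], [0, 0, 0, 0, 0, 0.2, 40], [0, 0, 0, 0, 0, 1, 40], [0, 0, 0, 0, 0.3, 1, 45]]]}}

```text
time: 6.8
tool_pos: [0.4841, -0.0748, 0.2701]
tool_rot: [-0.506, 0.507, -0.494, 0.493]
contact_force: [0.5, 0.6, 0.1]
gripper_width: 0.525
```

{"method": "carry_out", "body": {"rows": [[[0, 0, 0, 0, 0.5, 1, 45], [0, 0, 0, 0, 0.3, 0.8, 60], [0, 0, 0, 0, 0, 0, 60], [0, 0, 0, 0, 0, 0, 60]]]}}

```text
time: 7.2
tool_pos: [0.4851, -0.0423, 0.3433]
tool_rot: [0.508, -0.507, 0.492, -0.494]
contact_force: [0.0, 0.5, -1.2]
gripper_width: 0.703
```

```bash
python3 - <<'E'
from h import *
f,cp,st=snap('wrist','w7'); print(st['time'],st['tool_pos'],tz(st),st['contact_force'],st['ft_torque'])
mask=np.ones((480,640),np.float32); mask[290:,:248]=0; mask[290:,390:]=0; mask[410:]=0
e=tray_edges(.067)
v,s=fit(f,cp,e,.4822,-.0246,np.radians(181.75),mask,rng=.006); print(v[:2],np.degrees(v[2]),s)
show(f,cp,e,v,'w7o')
f,cp,st=snap('top','t7'); 
for n,x,y,a in [('a',.655,.023,-84),('b',.654,-.119,-98),('c',.566,-.26,90)]:
    v,s=fit(f,cp,box_edges(0),x,y,np.radians(a)); print(n,v[:2],np.degrees(v[2]),s)
E
```

```text
7.2 [ 0.48508884 -0.04227317  0.34334077] 1.6501443446948323 [ 0.00255279  0.45803224 -1.18047918] [ 0.03395762 -0.00741996  0.02022123]
[ 0.48405406 -0.02497133] 181.6629931131794 1.3894681930541992
a [0.65447351 0.02623668] -96.8382560384686 1.6493712663650513
b [ 0.65566396 -0.11887896] -76.47908553849243 1.7348967790603638
c [ 0.56583151 -0.25941047] 93.37401119090192 1.8557686805725098
```

View pics/w7o.png

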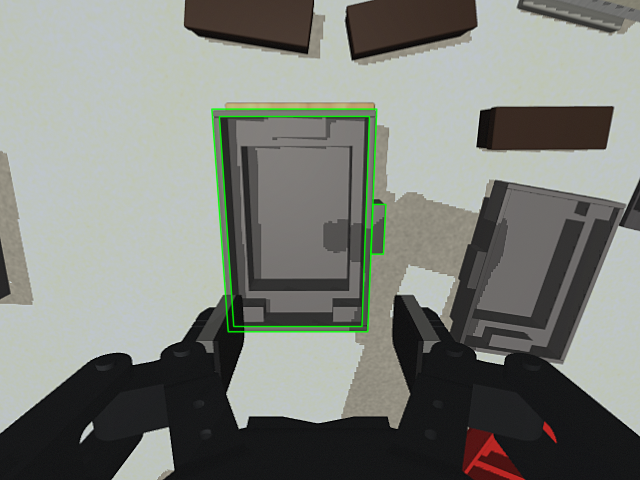

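Tray 1 is seated at (0.484, -0.025), yaw 181.7°, within the play. Next is box a: turn the tool to about 83° above it.

{"method": "carry_out", "body": {"rows": [[[0, 0, 1, 0.85, 0.34, 0, 70], [0, 0, 1, 0.85, 0.34, 0, 70], [0, 0, 1, 0.85, 0.34, -0.4, 70], [0, 0, 1, 0.85, 0.34, -0.5, 70], [0, 0, 1, 0.83, 0.35, -0.5, 70]]]}}

```text
time: 7.8
tool_pos: [0.6547, 0.0261, 0.2829]
tool_rot: [-0.585, 0.586, -0.398, 0.396]
contact_force: [-0.8, -0.5, 0.6]
gripper_width: 0.821
```

{"method": "carry_out", "body": {"rows": [[[0, 0, 1, 0, 0, -0.3, 70], [0, 0, 1, 0, 0, -0.3, 70], [0, 0, 1, 0, 0, -0.3, 70], [0, 0, 1, 0, 0, -0.3, 70], [0, 0, 1, 0, 0, -0.3, 70]]]}}

```text
time: 8.3
tool_pos: [0.653, 0.0255, 0.2228]
tool_rot: [-0.645, 0.646, -0.291, 0.288]
contact_force: [0.2, -0.7, 0.1]
gripper_width: 0.822
```

{"method": "carry_out", "body": {"rows": [[[0, 0, 1, 0, 0, 0, 70], [0, 0, 1, 0, 0, 0, 70], [0, 0, 1, 0, 0, 0, 70], [0, 0, 1, 0, 0, 0, 70], [0, 0, 1, 0, 0, 0, 70]]]}}

```text
time: 8.8
tool_pos: [0.653, 0.0254, 0.2233]
tool_rot: [-0.685, 0.686, -0.174, 0.171]
contact_force: [-0.3, -0.2, -0.1]
gripper_width: 0.821
```

{"method": "carry_out", "body": {"rows": [[[0, 0, 1, 0, 0, 0, 70], [0, 0, 1, 0, 0, 0, 70], [0, 0, 1, 0, 0, 0, 70], [0, 0, 1, 0, 0, 0, 70], [0, 0, 1, 0, 0, 0, 70]]]}}

```text
time: 9.3
tool_pos: [0.6529, 0.0254, 0.2233]
tool_rot: [-0.705, 0.705, -0.052, 0.049]
contact_force: [0.0, -0.7, -0.1]
gripper_width: 0.823
```

{"method": "carry_out", "body": {"rows": [[[0, 0, 0.37, 0, 0, 0, 70], [0, 0, 0, 0, 0, 0, 70]]]}}

```text
time: 9.5
tool_pos: [0.6533, 0.0256, 0.2243]
tool_rot: [0.706, -0.706, 0.044, -0.042]
contact_force: [0.5, 0.0, -0.2]
gripper_width: 0.817
```

```bash
python3 - <<'E'
from h import *
f,cp,st=snap('wrist','w8'); print(st['time'],st['tool_pos'],tz(st),st['contact_force'])
v,s=fit(f,cp,box_edges(0),.6545,.026,np.radians(83.2)); print(v[:2],np.degrees(v[2]),s)
show(f,cp,box_edges(0),v,'w8o')
delta(st,v[0],v[1],.082,np.degrees(v[2]))
E
```

```text
9.5 [0.65334296 0.0256243  0.22425744] 83.0208086332043 [ 0.52686745  0.03726294 -0.16408336]
[0.65799922 0.02535164] 83.05783194784992 1.6664623022079468
shift mm [   4.7   -0.3 -142.3] units [ 0.12 -0.01 -3.56] rot deg [-0.01 -0.15  0.04] units [-0.   -0.04  0.01]
```

View pics/w8o.png

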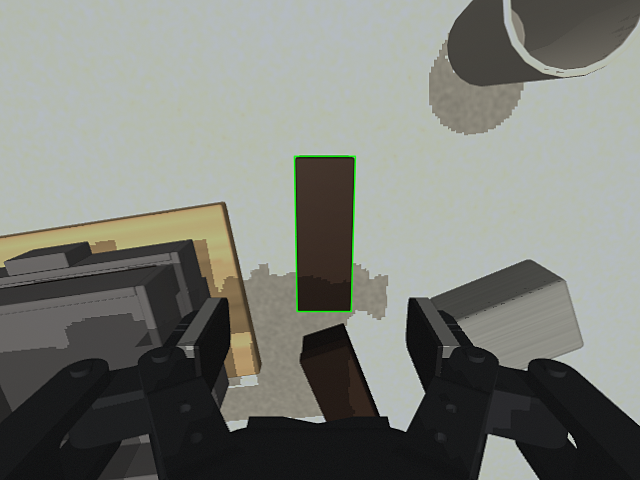

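{"method": "carry_out", "body": {"rows": [[[0, 0, 0, 0.08, 0, -1, 65], [0, 0, 0, 0, 0, -1, 65], [0, 0, 0, 0, 0, -0.9, 65], [0, 0, 0, 0, 0, -0.6, 65], [0, 0, 0, 0, 0, 0, 65]]]}}

```text
time: 10.05
tool_pos: [0.6537, 0.0261, 0.0804]
tool_rot: [0.706, -0.706, 0.046, -0.039]
contact_force: [-1.0, 0.8, -1.2]
gripper_width: 0.763
```

{"method": "carry_out", "body": {"rows": [[[0, 0, 0, 0, 0, 0, 0], [0, 0, 0, 0, 0, 0, 0], [0, 0, 0, 0, 0, 0, 0], [0, 0, 0, 0, 0, 0, 0], [0, 0, 0, 0, 0, 0, 0]]]}}

```text
time: 10.55
tool_pos: [0.6586, 0.0259, 0.0883]
tool_rot: [-0.706, 0.706, -0.041, 0.044]
contact_force: [0.3, 0.5, 6.3]
gripper_width: 0.455
```

{"method": "carry_out", "body": {"rows": [[[0, 0, 0, 0, 0, 0.3, 0], [0, 0, 0, 0, 0, 1, 0], [0, 0, 0, 0, 0, 1, 0], [0, 0, 0, 0, 0, 1, 0], [0, 0, -1, 0, 0, 1, 0]]]}}

```text
time: 11.05
tool_pos: [0.6565, 0.0261, 0.2593]
tool_rot: [-0.704, 0.704, -0.068, 0.067]
contact_force: [0.9, -0.1, -1.8]
gripper_width: 0.459
```

```bash
python3 - <<'E'
from h import *
f,cp,st=snap('wrist','w9'); print(st['time'],st['tool_pos'],tz(st),st['contact_force'],st['gripper_width'])
E
```

```text
11.05 [0.6564543  0.02607047 0.25933265] 78.98991782427511 [ 0.90884555 -0.09928533 -1.84120015] 0.458867859005952
```

View pics/w9.png

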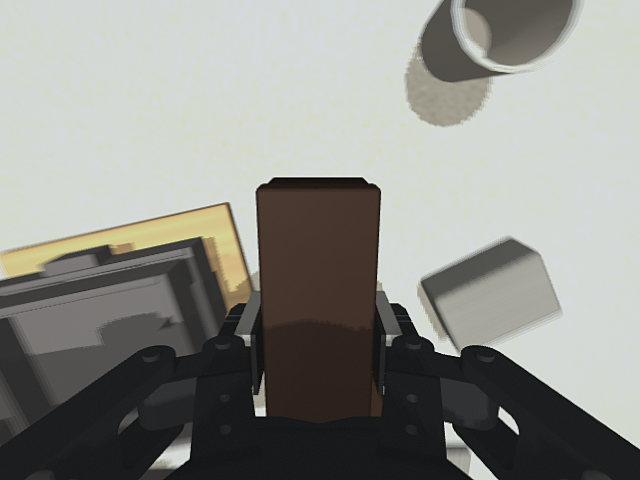

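Box is held at its middle. Carrying it to tray 1 and turning it lengthwise.

{"method": "carry_out", "body": {"rows": [[[0, 0, -1, 0, 0, 0, 0], [0, 0, -1, 0, 0, 0, 0], [0, 0, -1, 0, 0, 0, 0], [0, 0, -1, 0, 0, 0, 0], [0, 0, -1, 0, 0, 0, 0]]]}}

```text
time: 11.6
tool_pos: [0.6566, 0.0261, 0.2572]
tool_rot: [-0.681, 0.681, -0.19, 0.189]
contact_force: [-0.3, 0.1, -2.1]
gripper_width: 0.458
```

{"method": "carry_out", "body": {"rows": [[[0, 0, -1, -0.5, -0.15, 0, 0], [0, 0, -1, -0.8, -0.2, 0, 0], [0, 0, -1, -0.8, -0.2, 0, 0], [0, 0, -1, -0.8, -0.2, 0, 0], [0, 0, -1, -0.8, -0.2, 0, 0]]]}}

```text
time: 12.1
tool_pos: [0.5074, -0.0121, 0.2572]
tool_rot: [-0.638, 0.638, -0.305, 0.304]
contact_force: [0.4, -0.0, -1.2]
gripper_width: 0.456
```

{"method": "carry_out", "body": {"rows": [[[0, 0, -1, -0.5, -0.2, 0, 0], [0, 0, -1, -0.1, -0.2, 0, 0], [0, 0, -1, 0, -0.1, 0, 0], [0, 0, -1, 0, 0, 0, 0], [0, 0, -1, 0, 0, 0, 0]]]}}

```text
time: 12.6
tool_pos: [0.4846, -0.0321, 0.2575]
tool_rot: [-0.575, 0.575, -0.411, 0.411]
contact_force: [-0.5, -0.4, -1.1]
gripper_width: 0.458
```

{"method": "carry_out", "body": {"rows": [[[0, 0, -1, 0, 0, 0, 0], [0, 0, -1, 0, 0, 0, 0], [0, 0, -1, 0, 0, 0, 0], [0, 0, -1, 0, 0, 0, 0], [0, 0, 0, 0, 0, 0, 0]]]}}

```text
time: 13.1
tool_pos: [0.4847, -0.0319, 0.2574]
tool_rot: [-0.513, 0.514, -0.486, 0.486]
contact_force: [0.1, -0.3, -0.9]
gripper_width: 0.451
```

```bash
python3 - <<'E'
from h import *
f,cp,st=snap('wrist','w10'); print(st['time'],st['tool_pos'],tz(st),st['contact_force'],st['gripper_width'])
delta(st,.484,-.025,.159,1.66)
p=box_edges(st['tool_pos'][2]-.0883)
v,s=fit(f,cp,p,st['tool_pos'][0],st['tool_pos'][1],np.radians(tz(st)),heldmask(),rng=.006);print(v[:2],np.degrees(v[2]),s)
show(f,cp,p,v,'w10o')
E
```

```text
13.1 [ 0.48471043 -0.03189196  0.25741665] 3.1213798202705485 [ 0.13434954 -0.29808828 -0.9101669 ] 0.450819505607684
shift mm [ -0.7   6.9 -98.4] units [-0.02  0.17 -2.46] rot deg [-0.01 -0.05 -1.46] units [-0.   -0.01 -0.37]
[ 0.48668087 -0.03162167] 2.8319040396432706 0.5615755319595337
```

View pics/w10o.png

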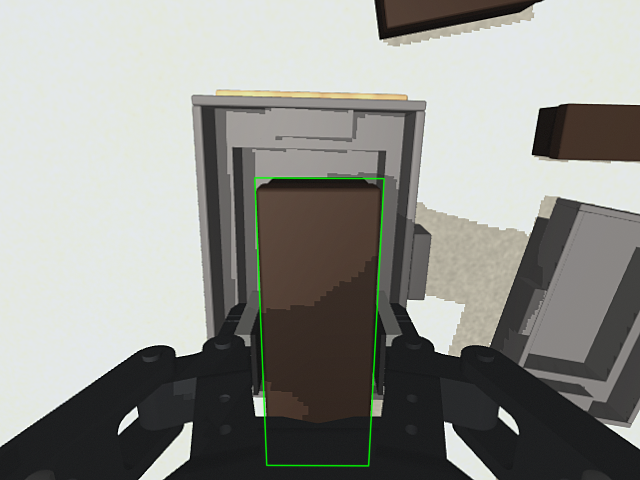

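{"method": "carry_out", "body": {"rows": [[[0, 0, -0.37, 0, 0.17, -0.5, 0], [0, 0, 0, 0, 0, -0.8, 0], [0, 0, 0, 0, 0, -0.7, 0], [0, 0, 0, 0, 0, -0.3, 0], [0, 0, 0, 0, 0, -0.1, 0]]]}}

```text
time: 13.65
tool_pos: [0.4842, -0.025, 0.1602]
tool_rot: [-0.507, 0.508, -0.494, 0.492]
contact_force: [0.5, -0.2, -1.9]
gripper_width: 0.455
```

{"method": "carry_out", "body": {"rows": [[[0, 0, 0, 0, 0, -0.05, 0], [0, 0, 0, 0, 0, 0, 0]]]}}

```text
time: 13.85
tool_pos: [0.486, -0.0254, 0.1612]
tool_rot: [0.507, -0.507, 0.492, -0.493]
contact_force: [-0.5, -0.1, -0.9]
gripper_width: 0.453
```

{"method": "carry_out", "body": {"rows": [[[0, 0, 0, 0, 0, -0.05, 0], [0, 0, 0, 0, 0, -0.03, 0], [0, 0, 0, 0, 0, 0, 0]]]}}

```text
time: 14.15
tool_pos: [0.4863, -0.0254, 0.1592]
tool_rot: [0.508, -0.507, 0.492, -0.494]
contact_force: [-3.1, 0.6, 6.2]
gripper_width: 0.46
```

Contact with the floor. I'll release to 52 mm and rise.

{"method": "carry_out", "body": {"rows": [[[0, 0, 0, 0, 0, 0, 54], [0, 0, 0, 0, 0, 0, 54], [0, 0, 0, 0, 0, 0.3, 54], [0, 0, 0, 0, 0, 1, 54], [0, 0, 0, 0, 0, 1, 54]]]}}

```text
time: 14.65
tool_pos: [0.4845, -0.0251, 0.2494]
tool_rot: [-0.507, 0.507, -0.494, 0.492]
contact_force: [1.3, -0.8, 0.7]
gripper_width: 0.636
```

{"method": "carry_out", "body": {"rows": [[[0, 0, 0, 0, 0, 1, 60], [0, 0, 0, 0, 0, 1, 60], [0, 0, 0, 0, 0, 0, 60], [0, 0, 0, 0, 0, 0, 60]]]}}

```text
time: 15.05
tool_pos: [0.4856, -0.0253, 0.3309]
tool_rot: [0.508, -0.506, 0.492, -0.494]
contact_force: [-0.3, 0.1, -0.6]
gripper_width: 0.703
```

```bash
python3 - <<'E'
from h import *
f,cp,st=snap('wrist','w11'); print(st['time'],st['tool_pos'],tz(st),st['contact_force'])
mask=np.ones((480,640),np.float32); mask[290:,:248]=0; mask[290:,390:]=0; mask[410:]=0
e=tray_edges(.067)
v,s=fit(f,cp,e,.484,-.025,np.radians(181.7),mask,rng=.006); print(v[:2],np.degrees(v[2]),s)
show(f,cp,e,v,'w11o')
f,cp,st=snap('top','t11')
E
```

```text
15.05 [ 0.48562303 -0.02530244  0.33087898] 1.612396254728458 [-0.27565715  0.14054816 -0.57844194]
[ 0.48408246 -0.02479921] 181.69831466145638 1.371545433998108
```

View pics/w11o.png

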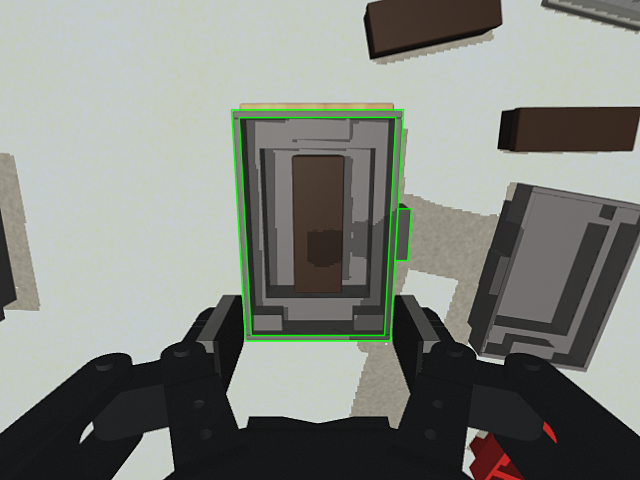

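Box a lies flat in tray 1. Next is tray L2 (yaw ≈ -0.8°), which goes on as level 2.

{"method": "carry_out", "body": {"rows": [[[0, 0, -0.1, -0.1, 0.95, 0, 60], [0, 0, -0.1, -0.1, 0.95, 0, 60], [0, 0, -0.1, -0.1, 0.95, 0, 60], [0, 0, -0.1, -0.1, 0.95, 0, 60], [0, 0, -0.1, -0.1, 0.95, 0, 60]]]}}

```text
time: 15.65
tool_pos: [0.4641, 0.1661, 0.3265]
tool_rot: [0.497, -0.499, 0.503, -0.501]
contact_force: [0.6, -0.1, -0.0]
gripper_width: 0.701
```

{"method": "carry_out", "body": {"rows": [[[0, 0, -0.1, -0.1, 0.95, -0.2, 60], [0, 0, 0, -0.1, 0.95, -0.2, 60], [0, 0, 0, -0.1, 0.95, -0.2, 60], [0, 0, 0, -0.1, 0.95, -0.2, 60], [0, 0, 0, -0.1, 0.95, -0.2, 60]]]}}

```text
time: 16.15
tool_pos: [0.444, 0.3559, 0.286]
tool_rot: [0.495, -0.498, 0.504, -0.503]
contact_force: [1.3, -1.1, -0.2]
gripper_width: 0.703
```

{"method": "carry_out", "body": {"rows": [[[0, 0, 0, -0.1, 0.95, 0, 60], [0, 0, 0, 0, 0.85, 0, 60], [0, 0, 0, 0, 0, 0, 60], [0, 0, 0, 0, 0, 0, 50]]]}}

```text
time: 16.55
tool_pos: [0.4404, 0.4267, 0.2864]
tool_rot: [0.495, -0.498, 0.503, -0.503]
contact_force: [0.1, -0.3, -0.5]
gripper_width: 0.588
```

```bash
python3 - <<'E'
from h import *
f,cp,st=snap('wrist','w12'); print(st['time'],st['tool_pos'],tz(st))
mask=np.ones((480,640),np.float32); mask[290:,:270]=0; mask[290:,370:]=0; mask[410:]=0
e=tray_edges(0)
v,s=fit(f,cp,e,.4415,.365,np.radians(-.8),mask); print(v[:2],np.degrees(v[2]),s)
show(f,cp,e,v,'w12o')
l=lugpos(v); print(l); delta(st,l[0],l[1],.11,np.degrees(v[2]))
E
```

```text
16.55 [0.44037708 0.42670622 0.28638773] -0.7172693396315274
[0.44469158 0.36975309] -1.1451679449249392 1.0877337455749512
[0.4459207 0.4312408]
shift mm [   5.5    4.5 -176.4] units [ 0.14  0.11 -4.41] rot deg [ 0.16 -0.18 -0.43] units [ 0.04 -0.04 -0.11]
```

View pics/w12o.png

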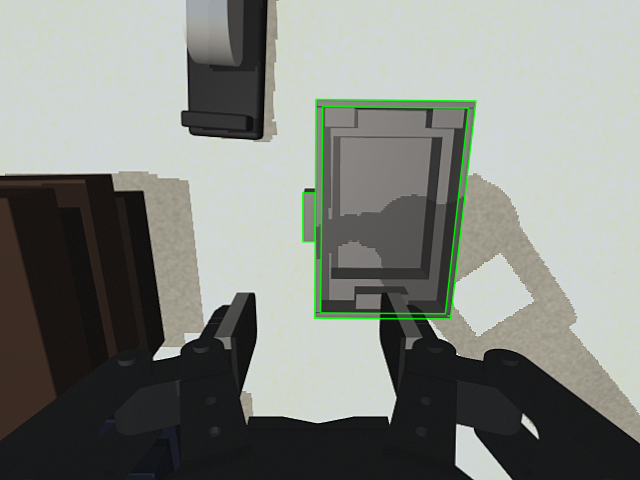

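{"method": "carry_out", "body": {"rows": [[[0, 0, -0.1, 0.14, 0.11, -1, 50], [0, 0, 0, 0, 0, -1, 50], [0, 0, 0, 0, 0, -1, 50], [0, 0, 0, 0, 0, -0.9, 50], [0, 0, 0, 0, 0, -0.45, 50]]]}}

```text
time: 17.1
tool_pos: [0.4451, 0.4281, 0.11]
tool_rot: [0.492, -0.497, 0.506, -0.505]
contact_force: [-0.8, -0.7, -0.5]
gripper_width: 0.584
```

{"method": "carry_out", "body": {"rows": [[[0, 0, 0, 0, 0, 0, 50], [0, 0, 0, 0, 0, 0, 0], [0, 0, 0, 0, 0, 0, 0], [0, 0, 0, 0, 0, 0, 0], [0, 0, 0, 0, 0, 0, 0]]]}}

```text
time: 17.6
tool_pos: [0.4481, 0.4319, 0.1173]
tool_rot: [-0.496, 0.493, -0.505, 0.505]
contact_force: [0.2, -0.5, 6.4]
gripper_width: 0.158
```

{"method": "carry_out", "body": {"rows": [[[0, 0, 0, 0, 0, 0.2, 0], [0, 0, 0, 0, 0, 0.5, 0], [0, 0, 0, 0, 0, 1, 0], [0, 0, 0, 0, 0, 1, 0], [0, 0, 0, 0, 0, 1, 0]]]}}

```text
time: 18.1
tool_pos: [0.4461, 0.4309, 0.2638]
tool_rot: [0.494, -0.495, 0.505, -0.505]
contact_force: [0.5, 1.3, -1.8]
gripper_width: 0.157
```

{"method": "carry_out", "body": {"rows": [[[0, 0, 0, 0, 0, 1, 0], [0, 0, 0, 0, 0, 0.5, 0], [0, 0, 0, 0, 0, 0, 0], [0, 0, 0, 0, 0, 0, 0]]]}}

```text
time: 18.5
tool_pos: [0.4464, 0.431, 0.3219]
tool_rot: [0.495, -0.495, 0.505, -0.505]
contact_force: [0.4, -0.5, -2.5]
gripper_width: 0.154
```

```bash
python3 - <<'E'
from h import *
f,cp,st=snap('wrist','w13'); print(st['time'],st['tool_pos'],tz(st),st['contact_force'],st['ft_torque'],st['gripper_width'])
E
```

```text
18.5 [0.44638628 0.43104456 0.3218959 ] -1.1799689900735624 [ 0.44584177 -0.53303165 -2.51205284] [ 0.11721326 -0.02162303 -0.02744101] 0.1541328317871701
```

View pics/w13.png

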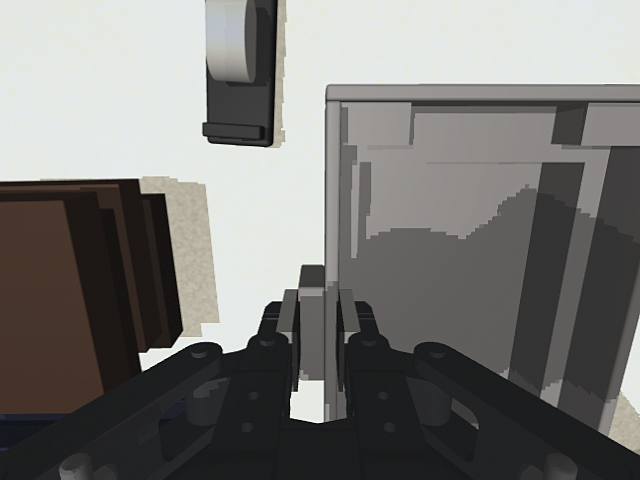

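```bash
python3 - <<'E'
from h import *
f=cv2.imread('pics/w13.png'); st=state(); cp=campose('wrist',st)
e=tray_edges(st['tool_pos'][2]-.1172)
a=tz(st)
for dx in (-.006,-.003,0,.003):
  o=wf([[dx,-.0612,0]],st['tool_pos'][0],st['tool_pos'][1],np.radians(a))[0]
  v,s=fit(f,cp,e,o[0],o[1],np.radians(a),heldmask(),rng=.003); print(v[:2],np.degrees(v[2]),s,tool2tray(st,v))
  if dx==-.003: show(f,cp,e,v,'w13o')
E
```

```text
[0.44199946 0.3700075 ] -1.0900856766131217 0.5092348456382751 (array([-0.00280389, -0.06080577]), np.float64(0.09554275927897837))
[0.44199835 0.37000911] -1.0844846635111411 0.5093889236450195 (array([-0.00280503, -0.06080418]), np.float64(0.10114377238095895))
[0.4419939  0.37001269] -1.091259933329961 0.5094011425971985 (array([-0.00280955, -0.06080069]), np.float64(0.09436850256213902))
[0.44683441 0.36992282] -1.1633630143303844 0.38938969373703003 (array([ 0.00203179, -0.06079038]), np.float64(0.022265421561715737))
```

View pics/w13o.png

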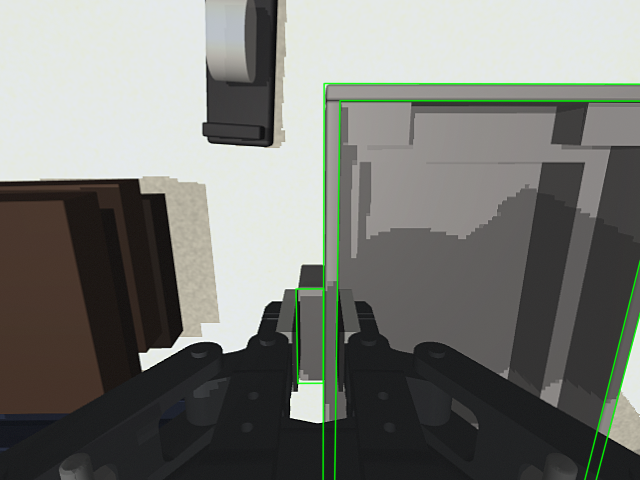

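{"method": "carry_out", "body": {"rows": [[[0, 0, 0.07, 0.1, -0.6, 0, 0], [0, 0, 0.07, 0.1, -1, 0, 0], [0, 0, 0.07, 0.1, -1, 0, 0], [0, 0, 0.07, 0.1, -1, 0, 0], [0, 0, 0.07, 0.1, -1, 0, 0]]]}}

```text
time: 19.05
tool_pos: [0.4657, 0.2454, 0.3193]
tool_rot: [-0.499, 0.503, -0.5, 0.498]
contact_force: [1.4, -0.1, -2.0]
gripper_width: 0.155
```

{"method": "carry_out", "body": {"rows": [[[0, 0, 0.07, 0.1, -1, 0, 0], [0, 0, 0.07, 0.1, -1, 0, 0], [0, 0, 0.07, 0.1, -1, 0, 0], [0, 0, 0.07, 0.1, -1, 0, 0], [0, 0, 0.07, 0.07, -0.9, 0, 0]]]}}

```text
time: 19.55
tool_pos: [0.4845, 0.0495, 0.3196]
tool_rot: [-0.506, 0.508, -0.494, 0.492]
contact_force: [0.5, 0.6, -1.3]
gripper_width: 0.157
```

{"method": "carry_out", "body": {"rows": [[[0, 0, 0, 0, -0.37, -0.4, 0], [0, 0, 0, 0, 0, -0.5, 0], [0, 0, 0, 0, 0, 0, 0], [0, 0, 0, 0, 0, 0, 0]]]}}

```text
time: 19.95
tool_pos: [0.4847, 0.0366, 0.2846]
tool_rot: [-0.506, 0.508, -0.494, 0.492]
contact_force: [0.0, 0.1, -0.9]
gripper_width: 0.154
```

```bash
python3 - <<'E'
from h import *
f,cp,st=snap('wrist','w14'); print(st['time'],st['tool_pos'],tz(st),st['contact_force'])
e=tray_edges(st['tool_pos'][2]-.1172); a=tz(st)
o=wf([[-.0028,-.061,0]],st['tool_pos'][0],st['tool_pos'][1],np.radians(a))[0]
v,s=fit(f,cp,e,o[0],o[1],np.radians(a),heldmask(),rng=.003); print(v[:2],np.degrees(v[2]),s,tool2tray(st,v))
delta(st,.4851,.0363,.2362,1.6)
im=f.copy()
for p in e: drawpoly(im,wf(p,*v),cp,(0,255,0))
for p in tray_edges(.067): drawpoly(im,wf(p,.484,-.0248,np.radians(181.7)),cp,(0,0,255))
cv2.imwrite('pics/w14o.png',im); snap('scene','s14')
E
```

```text
19.95 [0.48467283 0.03655932 0.28457841] 1.6173442036051582 [ 0.0176454   0.09616073 -0.8818377 ]
[ 0.48332523 -0.02397247] 1.473378252342241 0.43803346157073975 (array([-0.00305554, -0.06046964]), np.float64(-0.14396595126291722))
shift mm [  0.4  -0.3 -48.4] units [ 0.01 -0.01 -1.21] rot deg [-0.03 -0.25 -0.02] units [-0.01 -0.06 -0.  ]
```

View pics/w14o.png

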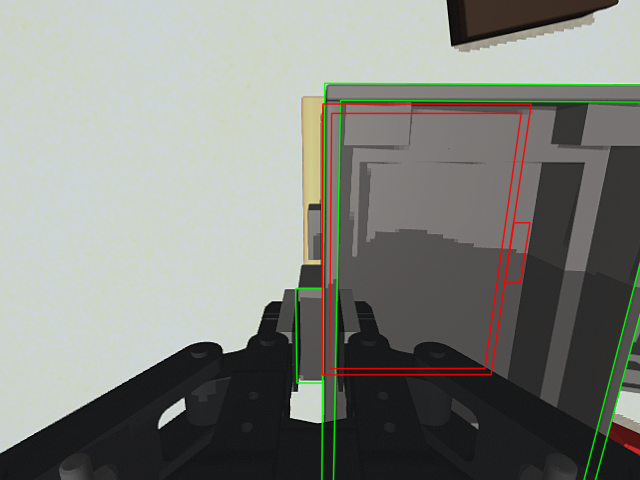

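{"method": "carry_out", "body": {"rows": [[[0, 0, 0, 0, 0, -0.6, 0], [0, 0, 0, 0, 0, -0.35, 0], [0, 0, 0, 0, 0, -0.15, 0], [0, 0, 0, 0, 0, -0.1, 0], [0, 0, 0, 0, 0, 0, 0]]]}}

```text
time: 20.55
tool_pos: [0.4856, 0.0365, 0.2386]
tool_rot: [-0.507, 0.507, -0.493, 0.493]
contact_force: [-0.1, 0.4, -2.0]
gripper_width: 0.159
```

{"method": "carry_out", "body": {"rows": [[[0, 0, 0, 0, 0, -0.05, 0], [0, 0, 0, 0, 0, -0.05, 0], [0, 0, 0, 0, 0, 0, 0]]]}}

```text
time: 20.85
tool_pos: [0.4862, 0.0365, 0.2362]
tool_rot: [0.507, -0.507, 0.492, -0.493]
contact_force: [-1.5, 0.9, 3.0]
gripper_width: 0.156
```

{"method": "carry_out", "body": {"rows": [[[0, 0, 0, 0, 0, -0.02, 0], [0, 0, 0, 0, 0, 0, 40], [0, 0, 0, 0, 0, 0, 40], [0, 0, 0, 0, 0, 0.3, 40], [0, 0, 0, 0, 0, 1, 40]]]}}

```text
time: 21.35
tool_pos: [0.4834, 0.0364, 0.2821]
tool_rot: [-0.505, 0.509, -0.496, 0.49]
contact_force: [-0.2, -1.0, 0.9]
gripper_width: 0.469
```

{"method": "carry_out", "body": {"rows": [[[0, 0, 0, 0, -0.3, 1, 45], [0, 0, 0, 0, -0.6, 1, 60], [0, 0, 0, 0, -0.5, 0.5, 60], [0, 0, 0, 0, 0, 0, 60], [0, 0, 0, 0, 0, 0, 60]]]}}

```text
time: 21.85
tool_pos: [0.4855, -0.0197, 0.3861]
tool_rot: [0.507, -0.507, 0.493, -0.493]
contact_force: [0.3, 0.6, -0.7]
gripper_width: 0.7
```

```bash
python3 - <<'E'
from h import *
f,cp,st=snap('wrist','w15'); print(st['time'],st['tool_pos'],tz(st),st['contact_force'])
mask=np.ones((480,640),np.float32); mask[290:,:248]=0; mask[290:,390:]=0; mask[410:]=0
e=tray_edges(.119)
v,s=fit(f,cp,e,.484,-.025,np.radians(1.7),mask,rng=.006); print(v[:2],np.degrees(v[2]),s)
show(f,cp,e,v,'w15o'); snap('scene','s15')
f,cp,st=snap('top','t15')
for n,x,y,a in [('b',.654,-.119,-76.5),('c',.566,-.26,93.4)]:
    v,s=fit(f,cp,box_edges(0),x,y,np.radians(a),rng=.024); print(n,v[:2],np.degrees(v[2]),s)
E
```

```text
21.85 [ 0.48554478 -0.01966038  0.38612137] 1.5597898440274225 [ 0.28167487  0.62761653 -0.739034  ]
[ 0.48594499 -0.02498329] 1.7368994856421243 1.4060442447662354
b [ 0.6556033  -0.11879008] -76.59676378114565 1.571808099746704
c [ 0.56595464 -0.25933073] 93.67617933467123 1.8052831888198853
```

View pics/w15o.png

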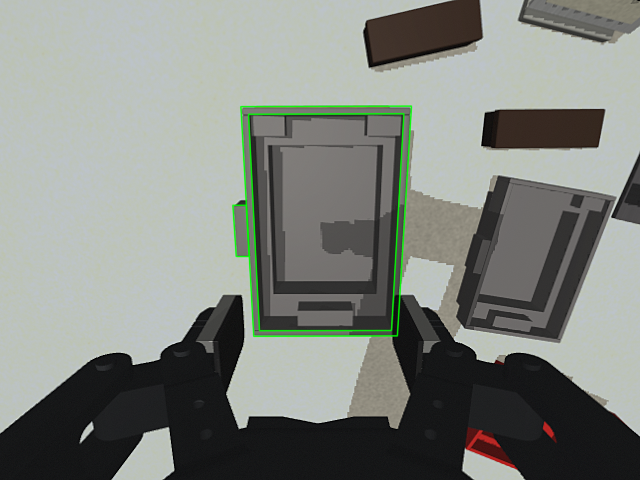

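View pics/s15.png

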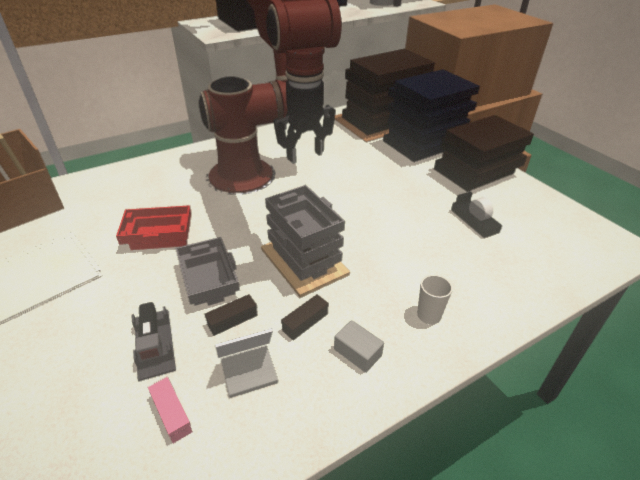

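Tray 2 is seated level, opposite way round. Next is box b at (0.656,-0.119), with the tool at about -76.6°.

{"method": "carry_out", "body": {"rows": [[[0, 0, -1, 0.85, -0.5, 0, 70], [0, 0, -1, 0.85, -0.5, 0, 70], [0, 0, -1, 0.85, -0.5, -0.5, 70], [0, 0, -1, 0.85, -0.5, -0.5, 70], [0, 0, -1, 0.85, -0.48, -0.5, 70]]]}}

```text
time: 22.5
tool_pos: [0.6565, -0.1186, 0.3231]
tool_rot: [0.413, -0.414, 0.575, -0.573]
contact_force: [0.6, -0.2, 0.7]
gripper_width: 0.822
```

{"method": "carry_out", "body": {"rows": [[[0, 0, -1, 0, 0, -0.5, 70], [0, 0, -1, 0, 0, -0.5, 70], [0, 0, -1, 0, 0, -0.5, 70], [0, 0, -1, 0, 0, -0.5, 70], [0, 0, -1, 0, 0, -0.5, 70]]]}}

```text
time: 23.0
tool_pos: [0.6548, -0.1176, 0.2229]
tool_rot: [0.306, -0.308, 0.638, -0.636]
contact_force: [0.3, 0.1, 0.8]
gripper_width: 0.82
```

{"method": "carry_out", "body": {"rows": [[[0, 0, -1, 0, 0, 0, 70], [0, 0, -1, 0, 0, 0, 70], [0, 0, -1, 0, 0, 0, 70], [0, 0, -1, 0, 0, 0, 70], [0, 0, -1, 0, 0, 0, 70]]]}}

```text
time: 23.5
tool_pos: [0.6549, -0.1175, 0.2238]
tool_rot: [0.191, -0.193, 0.681, -0.68]
contact_force: [-0.3, -0.2, -0.3]
gripper_width: 0.824
```

{"method": "carry_out", "body": {"rows": [[[0, 0, -1, 0, 0, 0, 70], [0, 0, -1, 0, 0, 0, 70], [0, 0, -1, 0, 0, 0, 70], [0, 0, -1, 0, 0, 0, 70], [0, 0, -0.5, 0, 0, 0, 70]]]}}

```text
time: 24.0
tool_pos: [0.6549, -0.1175, 0.2238]
tool_rot: [0.082, -0.085, 0.703, -0.702]
contact_force: [0.7, 0.5, 1.3]
gripper_width: 0.824
```

{"method": "carry_out", "body": {"rows": [[[0, 0, 0, 0, 0, 0, 70], [0, 0, 0, 0, 0, 0, 65]]]}}

```text
time: 24.2
tool_pos: [0.6551, -0.118, 0.2246]
tool_rot: [0.084, -0.085, 0.702, -0.702]
contact_force: [-0.2, 0.1, -0.6]
gripper_width: 0.765
```

```bash
python3 - <<'E'
from h import *
f,cp,st=snap('wrist','w16'); print(st['time'],st['tool_pos'],tz(st),st['contact_force'])
v,s=fit(f,cp,box_edges(0),.6556,-.1188,np.radians(-76.6)); print(v[:2],np.degrees(v[2]),s)
show(f,cp,box_edges(0),v,'w16o')
delta(st,v[0],v[1],.082,np.degrees(v[2]))
E
```

```text
24.2 [ 0.65512164 -0.11801042  0.2245581 ] -76.30036823172162 [-0.21269446  0.08833616 -0.61646125]
[ 0.65923449 -0.12142413] -76.6026120403284 1.70012366771698
shift mm [   4.1   -3.4 -142.6] units [ 0.1  -0.09 -3.56] rot deg [-0.04 -0.12 -0.3 ] units [-0.01 -0.03 -0.08]
```

View pics/w16o.png

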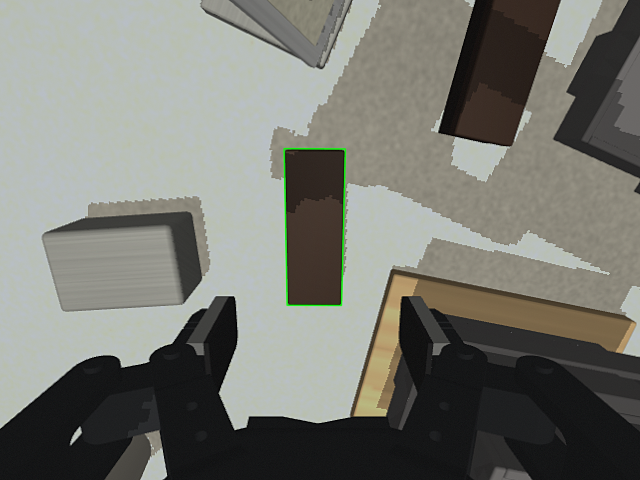

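{"method": "carry_out", "body": {"rows": [[[0, 0, -0.08, 0.1, -0.08, -1, 65], [0, 0, 0, 0, 0, -1, 65], [0, 0, 0, 0, 0, -0.9, 65], [0, 0, 0, 0, 0, -0.6, 65], [0, 0, 0, 0, 0, 0, 65]]]}}

```text
time: 24.75
tool_pos: [0.6563, -0.1209, 0.0804]
tool_rot: [0.079, -0.085, 0.704, -0.701]
contact_force: [-0.6, -0.3, -0.5]
gripper_width: 0.763
```

{"method": "carry_out", "body": {"rows": [[[0, 0, 0, 0, 0, 0, 0], [0, 0, 0, 0, 0, 0, 0], [0, 0, 0, 0, 0, 0, 0], [0, 0, 0, 0, 0, 0, 0], [0, 0, 0, 0, 0, 0, 0]]]}}

```text
time: 25.25
tool_pos: [0.661, -0.1224, 0.0884]
tool_rot: [-0.083, 0.081, -0.702, 0.703]
contact_force: [0.5, -0.4, 6.2]
gripper_width: 0.454
```

{"method": "carry_out", "body": {"rows": [[[0, 0, 0, 0, 0, 0.3, 0], [0, 0, 0, 0, 0, 1, 0], [0, 0, 0, 0, 0, 1, 0], [0, 0, 0, 0, 0, 1, 0], [0, 0, 0, 0, 0, 1, 0]]]}}

```text
time: 25.75
tool_pos: [0.659, -0.1219, 0.2596]
tool_rot: [0.082, -0.082, 0.702, -0.702]
contact_force: [1.1, 0.4, -1.0]
gripper_width: 0.463
```

{"method": "carry_out", "body": {"rows": [[[0, 0, 1, 0, 0, 1, 0], [0, 0, 1, 0, 0, 0.5, 0], [0, 0, 1, 0, 0, 0, 0], [0, 0, 1, 0, 0, 0, 0], [0, 0, 1, 0, 0, 0, 0]]]}}

```text
time: 26.25
tool_pos: [0.6592, -0.1219, 0.3183]
tool_rot: [0.203, -0.204, 0.677, -0.677]
contact_force: [0.1, -1.0, -0.9]
gripper_width: 0.455
```

```bash
python3 - <<'E'
from h import *
f,cp,st=snap('wrist','w17'); print(st['time'],st['tool_pos'],tz(st),st['contact_force'],st['gripper_width'])
E
```

```text
26.25 [ 0.65919195 -0.12189972  0.3183413 ] -56.5400180851422 [ 0.12690052 -1.01259311 -0.91148842] 0.45491801669524967
```

View pics/w17.png

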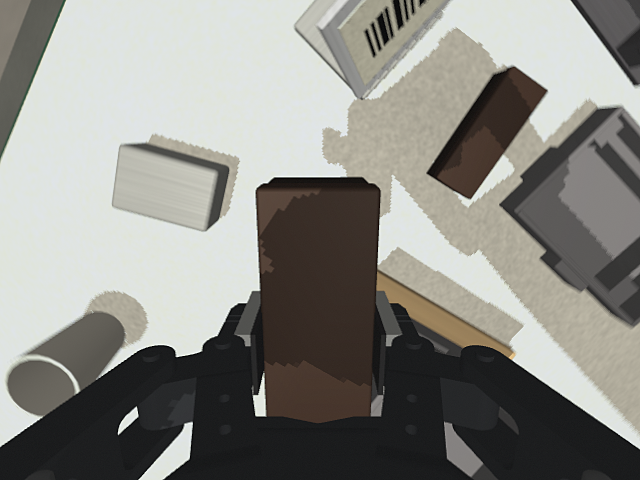

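{"method": "carry_out", "body": {"rows": [[[0, 0, 1, -0.6, 0.3, 0, 0], [0, 0, 1, -0.9, 0.5, 0, 0], [0, 0, 1, -0.9, 0.5, 0, 0], [0, 0, 1, -0.9, 0.5, 0, 0], [0, 0, 1, -0.7, 0.4, 0, 0]]]}}

```text
time: 26.8
tool_pos: [0.4975, -0.033, 0.3177]
tool_rot: [0.317, -0.318, 0.632, -0.632]
contact_force: [-0.6, 0.4, -1.7]
gripper_width: 0.456
```

{"method": "carry_out", "body": {"rows": [[[0, 0, 1, -0.32, 0.22, 0, 0], [0, 0, 1, 0, 0, 0, 0], [0, 0, 1, 0, 0, 0, 0], [0, 0, 1, 0, 0, 0, 0], [0, 0, 1, 0, 0, 0, 0]]]}}

```text
time: 27.3
tool_pos: [0.4863, -0.0251, 0.318]
tool_rot: [0.422, -0.423, 0.567, -0.567]
contact_force: [0.3, -0.1, -0.9]
gripper_width: 0.455
```

{"method": "carry_out", "body": {"rows": [[[0, 0, 1, 0, 0, 0, 0], [0, 0, 1, 0, 0, 0, 0], [0, 0, 1, 0, 0, 0, 0], [0, 0, 1, 0, 0, 0, 0], [0, 0, 0.56, 0, 0, 0, 0]]]}}

```text
time: 27.8
tool_pos: [0.4864, -0.0252, 0.3179]
tool_rot: [-0.507, 0.507, -0.493, 0.493]
contact_force: [0.7, -0.8, -1.1]
gripper_width: 0.453
```

{"method": "carry_out", "body": {"rows": [[[0, 0, 0, 0, 0, -0.5, 0], [0, 0, 0, 0, 0, -0.3, 0], [0, 0, 0, 0, 0, 0, 0], [0, 0, 0, 0, 0, 0, 0]]]}}

```text
time: 28.2
tool_pos: [0.4865, -0.0252, 0.2857]
tool_rot: [-0.506, 0.507, -0.494, 0.493]
contact_force: [-0.5, -0.1, -0.3]
gripper_width: 0.454
```

```bash
python3 - <<'E'
from h import *
f,cp,st=snap('wrist','w18'); print(st['time'],st['tool_pos'],tz(st),st['contact_force'],st['gripper_width'])
delta(st,.486,-.025,.2113,1.7)
E
```

```text
28.2 [ 0.48652675 -0.02516737  0.28567999] 1.5069440890503796 [-0.46664891 -0.10321675 -0.34914957] 0.45363297517700263
shift mm [ -0.5   0.2 -74.4] units [-0.01  0.   -1.86] rot deg [-0.01 -0.05  0.19] units [-0.   -0.01  0.05]
```

View pics/w18.png

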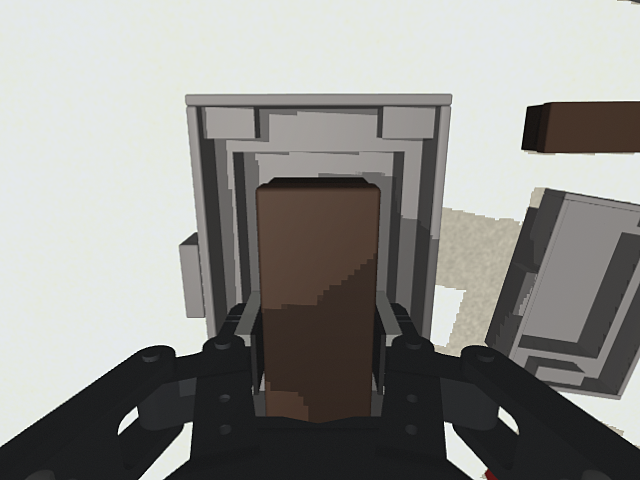

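{"method": "carry_out", "body": {"rows": [[[0, 0, 0, 0, 0, -0.7, 0], [0, 0, 0, 0, 0, -0.7, 0], [0, 0, 0, 0, 0, -0.3, 0], [0, 0, 0, 0, 0, -0.15, 0], [0, 0, 0, 0, 0, 0, 0]]]}}

```text
time: 28.75
tool_pos: [0.4873, -0.0253, 0.2127]
tool_rot: [0.507, -0.506, 0.493, -0.494]
contact_force: [-0.3, -0.8, 0.2]
gripper_width: 0.458
```

{"method": "carry_out", "body": {"rows": [[[0, 0, 0, 0, 0, -0.05, 0], [0, 0, 0, 0, 0, -0.03, 0], [0, 0, 0, 0, 0, 0, 0]]]}}

```text
time: 29.05
tool_pos: [0.4879, -0.0255, 0.2113]
tool_rot: [0.507, -0.506, 0.492, -0.494]
contact_force: [-2.1, -0.4, 5.0]
gripper_width: 0.456
```

{"method": "carry_out", "body": {"rows": [[[0, 0, 0, 0, 0, 0, 54], [0, 0, 0, 0, 0, 0, 54], [0, 0, 0, 0, 0, 0.3, 54], [0, 0, 0, 0, 0, 1, 54], [0, 0, 0, 0, 0, 1, 54]]]}}

```text
time: 29.55
tool_pos: [0.4862, -0.0251, 0.3014]
tool_rot: [-0.506, 0.507, -0.494, 0.493]
contact_force: [0.9, -0.5, 1.0]
gripper_width: 0.629
```

{"method": "carry_out", "body": {"rows": [[[0, 0, 0, 0, 0, 1, 60], [0, 0, 0, 0, 0, 1, 60], [0, 0, 0, 0, 0, 0, 60], [0, 0, 0, 0, 0, 0, 60]]]}}

```text
time: 29.95
tool_pos: [0.4871, -0.0253, 0.3829]
tool_rot: [0.507, -0.506, 0.492, -0.494]
contact_force: [0.1, 0.5, -0.5]
gripper_width: 0.705
```

```bash
python3 - <<'E'
from h import *
f,cp,st=snap('wrist','w19'); print(st['time'],st['tool_pos'],tz(st),st['contact_force'])
mask=np.ones((480,640),np.float32); mask[290:,:248]=0; mask[290:,390:]=0; mask[410:]=0
e=tray_edges(.119)
v,s=fit(f,cp,e,.486,-.025,np.radians(1.7),mask,rng=.006); print(v[:2],np.degrees(v[2]),s)
show(f,cp,e,v,'w19o')
E
```

```text
29.95 [ 0.48711432 -0.02528862  0.38286292] 1.532029793191254 [ 0.05556278  0.53711361 -0.49284752]
[ 0.4859446 -0.02504  ] 1.6136449503731676 1.369369387626648
```

View pics/w19o.png

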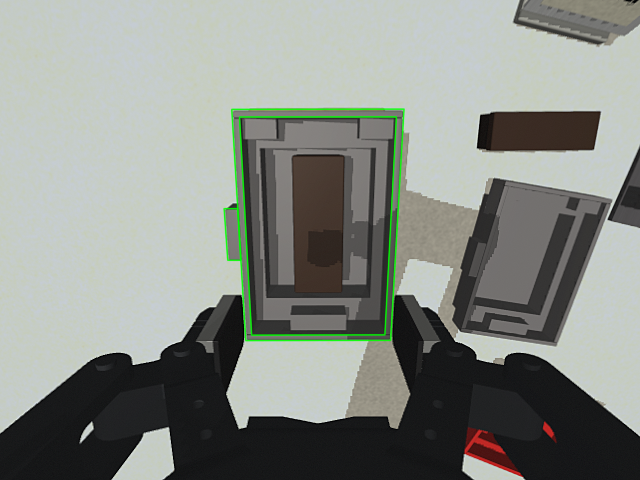

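Box b is flat in tray 2. Next is tray R, the last one.

{"method": "carry_out", "body": {"rows": [[[0, 0, -0.47, -0.29, -0.9, 0, 60], [0, 0, -0.47, -0.29, -0.9, 0, 60], [0, 0, -0.47, -0.29, -0.9, 0, 60], [0, 0, -0.47, -0.29, -0.9, -0.5, 60], [0, 0, -0.47, -0.29, -0.9, -0.6, 60]]]}}

```text
time: 30.5
tool_pos: [0.428, -0.2064, 0.3355]
tool_rot: [0.464, -0.464, 0.533, -0.533]
contact_force: [0.8, -0.3, -0.4]
gripper_width: 0.701
```

{"method": "carry_out", "body": {"rows": [[[0, 0, 0, 0, 0, -1, 60], [0, 0, 0, 0, 0, 0, 60], [0, 0, 0, 0, 0, 0, 50]]]}}

```text
time: 30.8
tool_pos: [0.4281, -0.2046, 0.2951]
tool_rot: [0.464, -0.465, 0.535, -0.532]
contact_force: [-0.1, -0.6, 0.4]
gripper_width: 0.588
```

```bash
python3 - <<'E'
from h import *
f,cp,st=snap('wrist','w20'); print(st['time'],st['tool_pos'],tz(st))
mask=np.ones((480,640),np.float32); mask[290:,:270]=0; mask[290:,370:]=0; mask[410:]=0
e=tray_edges(0)
v,s=fit(f,cp,e,.420,-.266,np.radians(-7.9),mask); print(v[:2],np.degrees(v[2]),s)
show(f,cp,e,v,'w20o')
l=lugpos(v); print(l); delta(st,l[0],l[1],.11,np.degrees(v[2]))
E
```

```text
30.8 [ 0.42813646 -0.20460073  0.29513314] -7.860823163385575
[ 0.42201792 -0.26550644] -7.956729742091805 1.1992663145065308
[ 0.43053107 -0.2045985 ]
shift mm [   2.4    0.  -185.1] units [ 0.06  0.   -4.63] rot deg [-0.14 -0.19 -0.1 ] units [-0.04 -0.05 -0.02]
```

View pics/w20o.png

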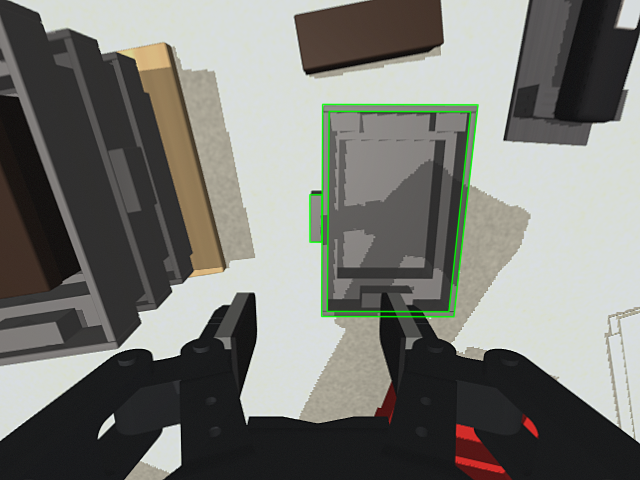

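{"method": "carry_out", "body": {"rows": [[[0, 0, 0, 0.06, 0, -1, 50], [0, 0, 0, 0, 0, -1, 50], [0, 0, 0, 0, 0, -1, 50], [0, 0, 0, 0, 0, -0.9, 50], [0, 0, 0, 0, 0, -0.7, 50]]]}}

```text
time: 31.35
tool_pos: [0.4324, -0.2049, 0.113]
tool_rot: [-0.465, 0.465, -0.532, 0.533]
contact_force: [0.7, 0.1, 0.2]
gripper_width: 0.587
```

{"method": "carry_out", "body": {"rows": [[[0, 0, 0, 0, 0, 0, 50], [0, 0, 0, 0, 0, 0, 0], [0, 0, 0, 0, 0, 0, 0], [0, 0, 0, 0, 0, 0, 0], [0, 0, 0, 0, 0, 0, 0]]]}}

```text
time: 31.85
tool_pos: [0.4331, -0.2061, 0.116]
tool_rot: [-0.465, 0.464, -0.531, 0.535]
contact_force: [0.2, 2.6, 6.0]
gripper_width: 0.154
```

{"method": "carry_out", "body": {"rows": [[[0, 0, 0, 0, 0, 0.2, 0], [0, 0, 0, 0, 0, 0.5, 0], [0, 0, 0, 0, 0, 1, 0], [0, 0, 0, 0, 0, 1, 0], [0, 0, 0, 0, 0, 1, 0]]]}}

```text
time: 32.35
tool_pos: [0.4308, -0.205, 0.263]
tool_rot: [-0.465, 0.464, -0.533, 0.533]
contact_force: [0.6, -0.3, -1.4]
gripper_width: 0.157
```

{"method": "carry_out", "body": {"rows": [[[0, 0, 0, 0, 0, 1, 0], [0, 0, 0, 0, 0, 1, 0], [0, 0, 0, 0, 0, 0.5, 0], [0, 0, 0, 0, 0, 0, 0], [0, 0, 0, 0, 0, 0, 0]]]}}

```text
time: 32.85
tool_pos: [0.4309, -0.2051, 0.3605]
tool_rot: [-0.465, 0.464, -0.533, 0.533]
contact_force: [-0.2, 0.8, -1.8]
gripper_width: 0.159
```

```bash
python3 - <<'E'
from h import *
f,cp,st=snap('wrist','w21'); print(st['time'],st['tool_pos'],tz(st),st['contact_force'],st['ft_torque'],st['gripper_width'])
for dx in (-.004,0,.003):
  e=tray_edges(st['tool_pos'][2]-.1172); a=tz(st)
  o=wf([[dx,-.0612,0]],st['tool_pos'][0],st['tool_pos'][1],np.radians(a))[0]
  v,s=fit(f,cp,e,o[0],o[1],np.radians(a),heldmask(),rng=.003); print(v[:2],np.degrees(v[2]),s,tool2tray(st,v))
  if dx==0: show(f,cp,e,v,'w21o')
E
```

```text
32.85 [ 0.43091279 -0.2050589   0.36054123] -7.873269417887307 [-0.19413089  0.75499191 -1.80580148] [ 0.11675231 -0.01655675 -0.01838726] 0.15901713917161528
[ 0.41869519 -0.26459104] -7.930917099590049 0.603903591632843 (array([-0.00394757, -0.06064456]), np.float64(-0.05764768170274248))
[ 0.42754291 -0.26584507] -7.893378804179998 0.39469796419143677 (array([ 0.00498853, -0.06067479]), np.float64(-0.020109386292691767))
[ 0.42756207 -0.26585229] -7.878108686257544 0.39482542872428894 (array([ 0.0050085 , -0.06067932]), np.float64(-0.004839268370237626))
```

View pics/w21o.png

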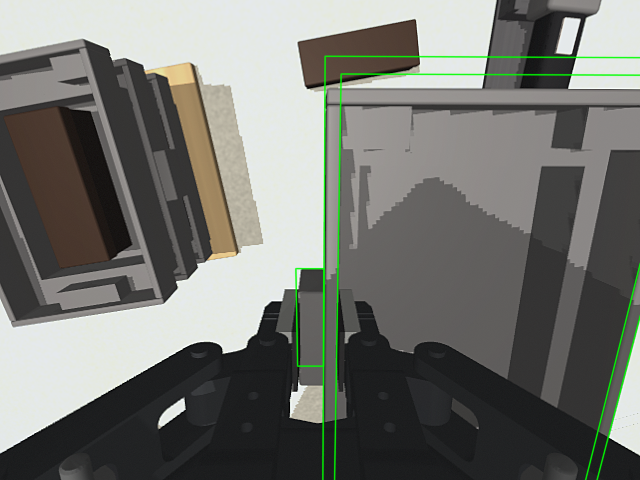

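The third seed's tray offset is (-3.9,-60.6) mm. I'll turn it half a turn in the air (it swings outward) and bring the tool to the +y side of the stack, so I can re-measure the stack with the camera turned the same way.

{"method": "carry_out", "body": {"rows": [[[0, 0, 1, 0.1, 0.2, 0, 0], [0, 0, 1, 0.1, 0.2, 0, 0], [0, 0, 1, 0.1, 0.2, 0, 0], [0, 0, 1, 0.1, 0.2, 0, 0], [0, 0, 1, 0.1, 0.2, 0, 0]]]}}

```text
time: 33.4
tool_pos: [0.4506, -0.1645, 0.3577]
tool_rot: [-0.55, 0.551, -0.445, 0.442]
contact_force: [-0.1, 0.3, -1.2]
gripper_width: 0.159
```

{"method": "carry_out", "body": {"rows": [[[0, 0, 1, 0.1, 0.2, 0, 0], [0, 0, 1, 0.1, 0.2, 0, 0], [0, 0, 1, 0.1, 0.2, 0, 0], [0, 0, 1, 0.1, 0.2, 0, 0], [0, 0, 1, 0.1, 0.2, 0, 0]]]}}

```text
time: 33.9
tool_pos: [0.4705, -0.1246, 0.3576]
tool_rot: [-0.619, 0.62, -0.343, 0.339]
contact_force: [-1.2, 0.6, -0.9]
gripper_width: 0.155
```

{"method": "carry_out", "body": {"rows": [[[0, 0, 1, 0.1, 0.2, 0, 0], [0, 0, 1, 0.1, 0.2, 0, 0], [0, 0, 1, 0.1, 0.2, 0, 0], [0, 0, 1, 0.1, 0.2, 0, 0], [0, 0, 1, 0, 0.2, 0, 0]]]}}

```text
time: 34.4
tool_pos: [0.4866, -0.0847, 0.3576]
tool_rot: [-0.669, 0.669, -0.23, 0.227]
contact_force: [0.5, -0.4, -1.7]
gripper_width: 0.155
```

{"method": "carry_out", "body": {"rows": [[[0, 0, 1, 0, 0.2, 0, 0], [0, 0, 1, 0, 0.2, 0, 0], [0, 0, 1, 0, 0.2, 0, 0], [0, 0, 1, 0, 0.2, 0, 0], [0, 0, 1, 0, 0.2, 0, 0]]]}}

```text
time: 34.9
tool_pos: [0.4863, -0.0447, 0.3576]
tool_rot: [0.699, -0.699, 0.111, -0.107]
contact_force: [-0.0, -0.3, -2.1]
gripper_width: 0.158
```

{"method": "carry_out", "body": {"rows": [[[0, 0, 1, 0, 0.2, 0, 0], [0, 0, 1, 0, 0.2, 0, 0], [0, 0, 1, 0, 0.2, 0, 0], [0, 0, 1, 0, 0.2, 0, 0], [0, 0, 1, 0, 0.2, 0, 0]]]}}

```text
time: 35.4
tool_pos: [0.4863, -0.0048, 0.3576]
tool_rot: [0.707, -0.707, -0.012, 0.016]
contact_force: [-0.8, -0.5, -1.1]
gripper_width: 0.155
```

{"method": "carry_out", "body": {"rows": [[[0, 0, 1, 0, 0.2, 0, 0], [0, 0, 1, 0, 0.2, 0, 0], [0, 0, 1, 0, 0.2, 0, 0], [0, 0, 1, 0, 0.2, 0, 0], [0, 0, 1, 0, 0.2, 0, 0]]]}}

```text
time: 35.9
tool_pos: [0.4863, 0.0351, 0.3576]
tool_rot: [0.694, -0.693, -0.135, 0.138]
contact_force: [0.5, 0.7, -1.1]
gripper_width: 0.158
```

{"method": "carry_out", "body": {"rows": [[[0, 0, 1, 0, 0.2, 0, 0], [0, 0, 1, 0, 0.2, 0, 0], [0, 0, 1, 0, 0.2, 0, 0], [0, 0, 1, 0, 0.2, 0, 0], [0, 0, 1, 0, 0.2, 0, 0]]]}}

```text
time: 36.4
tool_pos: [0.4863, 0.075, 0.3576]
tool_rot: [0.66, -0.659, -0.253, 0.257]
contact_force: [-0.0, 0.1, -0.8]
gripper_width: 0.163
```

{"method": "carry_out", "body": {"rows": [[[0, 0, 1, 0, 0.2, 0, 0], [0, 0, 1, 0, 0.2, 0, 0], [0, 0, 1, 0, 0.2, 0, 0], [0, 0, 1, 0, 0.2, 0, 0], [0, 0, 1, 0, 0.2, 0, 0]]]}}

```text
time: 36.9
tool_pos: [0.4863, 0.1149, 0.3576]
tool_rot: [0.606, -0.605, -0.364, 0.367]
contact_force: [0.4, -0.4, -0.8]
gripper_width: 0.16
```

{"method": "carry_out", "body": {"rows": [[[0, 0, 1, 0, 0.2, 0, 0], [0, 0, 1, 0, 0.2, 0, 0], [0, 0, 1, 0, 0.2, 0, 0], [0, 0, 1, 0, 0, 0, 0], [0, 0, 1, 0, 0, 0, 0]]]}}

```text
time: 37.4
tool_pos: [0.4863, 0.1388, 0.3576]
tool_rot: [0.533, -0.531, -0.464, 0.467]
contact_force: [-0.2, -0.1, -1.4]
gripper_width: 0.16
```

{"method": "carry_out", "body": {"rows": [[[0, 0, 1, 0, 0, 0, 0], [0, 0, 1, 0, 0, 0, 0], [0, 0, 0.38, 0, 0, 0, 0], [0, 0, 0, 0, 0, 0, 0], [0, 0, 0, 0, 0, 0, 0]]]}}

```text
time: 37.9
tool_pos: [0.4869, 0.1387, 0.3596]
tool_rot: [0.493, -0.493, -0.506, 0.507]
contact_force: [0.8, 0.8, -1.0]
gripper_width: 0.159
```

```bash
python3 - <<'E'
from h import *
f,cp,st=snap('wrist','w22'); print(st['time'],st['tool_pos'],tz(st),st['contact_force'],st['gripper_width'],st['joint_pos'])
snap('scene','s22')
E
```

```text
37.9 [0.48692152 0.13869823 0.35964619] -178.40484939217873 [ 0.7579717   0.76253253 -0.9636435 ] 0.1589938980096903 [ 1.30470943e-01 -2.62248714e-01  1.81270431e+00 -1.43211386e-04
  1.59281406e+00 -1.46816931e+00]
```

View pics/w22.png

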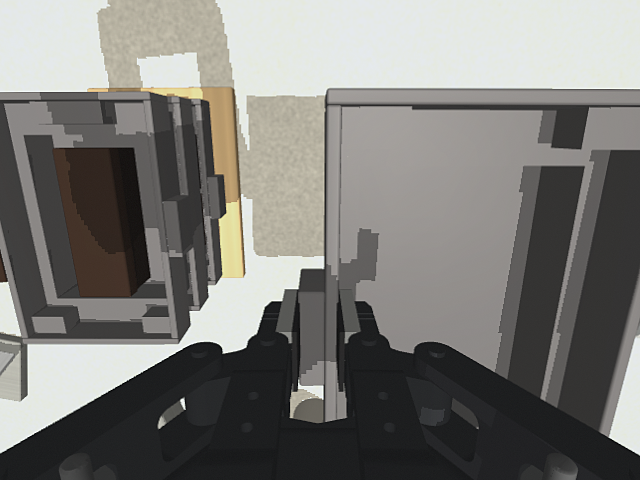

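```bash
python3 - <<'E'
from h import *
f=cv2.imread('pics/w22.png'); st=state(); cp=campose('wrist',st)
m=np.ones((480,640),np.float32); m[335:]=0; m[:,250:]=0
im=f.copy()
e=tray_edges(.119)
v,s=fit(f,cp,e,.486,-.025,np.radians(1.65),m,rng=.006); print('stack',v[:2],np.degrees(v[2]),s)
for p in e: drawpoly(im,wf(p,*v),cp,(0,255,0))
e=tray_edges(st['tool_pos'][2]-.116); a=tz(st)
o=wf([[-.004,-.0608,0]],st['tool_pos'][0],st['tool_pos'][1],np.radians(a))[0]
m=heldmask(); m[:,:260]=0
v,s=fit(f,cp,e,o[0],o[1],np.radians(a),m,rng=.003); print('held',v[:2],np.degrees(v[2]),s,tool2tray(st,v))
for p in e: drawpoly(im,wf(p,*v),cp,(0,255,0))
cv2.imwrite('pics/w22o.png',im)
E
```

```text
stack [ 0.48202383 -0.02281569] -0.5497216964265276 0.4826291501522064
held [0.49579405 0.19962227] -178.82956617068595 0.40878182649612427 (array([-0.01043026, -0.06062408]), np.float64(-0.4449422713173874))
```

View pics/w22o.png

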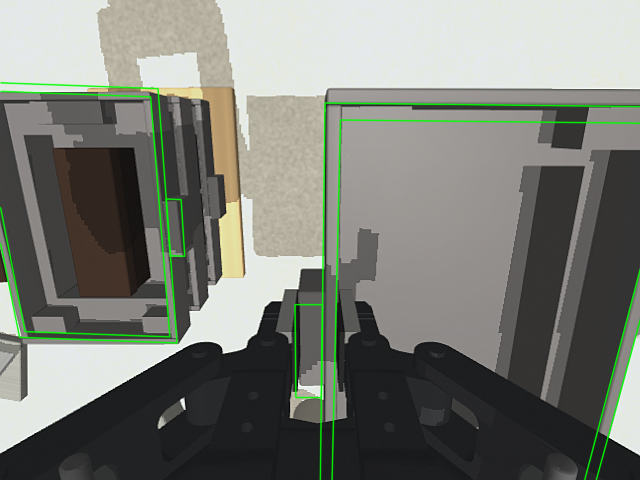

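```bash
python3 - <<'E'
from h import *
f=cv2.imread('pics/w22.png'); st=state(); cp=campose('wrist',st)
im=cv2.resize(f[70:370,0:260],None,fx=2.5,fy=2.5,interpolation=cv2.INTER_CUBIC)
v=(.486,-.025,np.radians(1.65))
for p in tray_edges(.119): drawpoly(im,wf(p,*v),cp,(0,255,0),2.5,(0,70))
im=im[:,:];cv2.imwrite('pics/w22z.png',cv2.resize(im,(650,750))[:600] if False else cv2.resize(im,None,fx=.8,fy=.8))
m=np.ones((480,640),np.float32); m[360:]=0; m[:,195:]=0
e=tray_edges(.119)
for seed in [(.486,-.025),(.489,-.025),(.487,-.022),(.483,-.027)]:
  v,s=fit(f,cp,e,*seed,np.radians(1.65),m,rng=.001,sigs=(1.5,1,.8)); print('stack',v[:2],np.degrees(v[2]),s)
E
```

```text
stack [ 0.48570364 -0.02476769] 1.740647957392775 1.114792823791504
stack [ 0.48568211 -0.02478392] 1.7484524033080113 1.115187168121338
stack [ 0.48570405 -0.02476646] 1.7378273163863827 1.1149554252624512
stack [ 0.48568591 -0.02480093] 1.7513149064484004 1.1150857210159302
```

View pics/w22z.png

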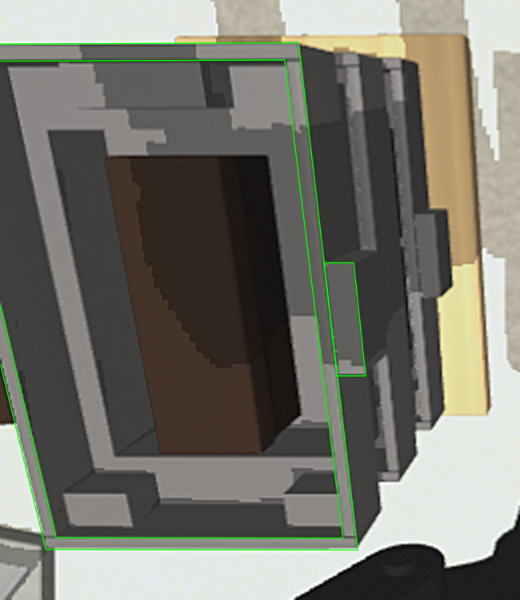

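The turned view confirms the stack at (0.4857, -0.0248), yaw 1.74°. Moving above it.

{"method": "carry_out", "body": {"rows": [[[0, 0, 0, -0.08, -0.7, 0, 0], [0, 0, 0, 0, -1, 0, 0], [0, 0, 0, 0, -1, 0, 0], [0, 0, 0, 0, -1, 0, 0], [0, 0, 0, 0, -1, 0, 0]]]}}

```text
time: 38.5
tool_pos: [0.4837, -0.0507, 0.3609]
tool_rot: [-0.493, 0.493, 0.507, -0.507]
contact_force: [0.0, -0.7, -0.7]
gripper_width: 0.158
```

{"method": "carry_out", "body": {"rows": [[[0, 0, 0, 0, -0.7, 0, 0], [0, 0, 0, 0, -0.21, -0.3, 0], [0, 0, 0, 0, 0, -0.3, 0], [0, 0, 0, 0, 0, 0, 0], [0, 0, 0, 0, 0, 0, 0]]]}}

```text
time: 39.0
tool_pos: [0.4838, -0.0843, 0.3356]
tool_rot: [0.493, -0.492, -0.507, 0.508]
contact_force: [-0.0, -0.9, -1.6]
gripper_width: 0.158
```

```bash
python3 - <<'E'
from h import *
f,cp,st=snap('wrist','w23'); print(st['time'],st['tool_pos'],tz(st),st['contact_force'],st['gripper_width'])
delta(st,.4836,-.0856,.287,181.75)
im=f.copy()
e=tray_edges(st['tool_pos'][2]-.116); a=tz(st)
o=wf([[-.0039,-.0607,0]],st['tool_pos'][0],st['tool_pos'][1],np.radians(a))[0]
for p in e: drawpoly(im,wf(p,o[0],o[1],np.radians(a)),cp,(0,255,0))
for p in tray_edges(.119): drawpoly(im,wf(p,.4857,-.0248,np.radians(1.74)),cp,(0,0,255))
cv2.imwrite('pics/w23o.png',im)
E
```

```text
39.0 [ 0.48376002 -0.08434002  0.33563642] -178.25089593512322 [-0.04127477 -0.93987988 -1.64789933] 0.15760661802918044
shift mm [ -0.2  -1.3 -48.6] units [-0.   -0.03 -1.22] rot deg [-0.06 -0.1   0.  ] units [-0.01 -0.02  0.  ]
```

View pics/w23o.png

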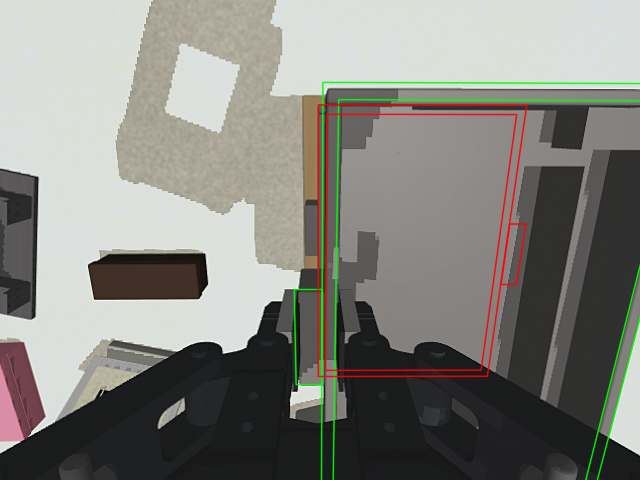

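```bash
python3 - <<'E'
from h import *
c=campose('wrist')
for fn in ('w21','w23'):
  f=cv2.imread(f'pics/{fn}.png')
  im=cv2.resize(f[60:140,300:480],None,fx=4,fy=4,interpolation=cv2.INTER_CUBIC)
  st=state(); a=tz(st); cp=c
  e=tray_edges(st['tool_pos'][2]-.116)
  for dx,col in ((-.0039,(0,255,0)),(-.0065,(0,0,255))):
    o=wf([[dx,-.061,0]],st['tool_pos'][0],st['tool_pos'][1],np.radians(a))[0]
    for p in e: drawpoly(im,wf(p,o[0],o[1],np.radians(a)),cp,col,4,(300,60))
  cv2.imwrite(f'pics/{fn}z.png',im)
E
python3 -c "
import cv2,numpy as np
cv2.imwrite('pics/cmp.png',np.vstack([cv2.imread('pics/w21z.png'),np.zeros((6,720,3),np.uint8),cv2.imread('pics/w23z.png')])[:600])"
```

```text
(no output)
```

View pics/cmp.png

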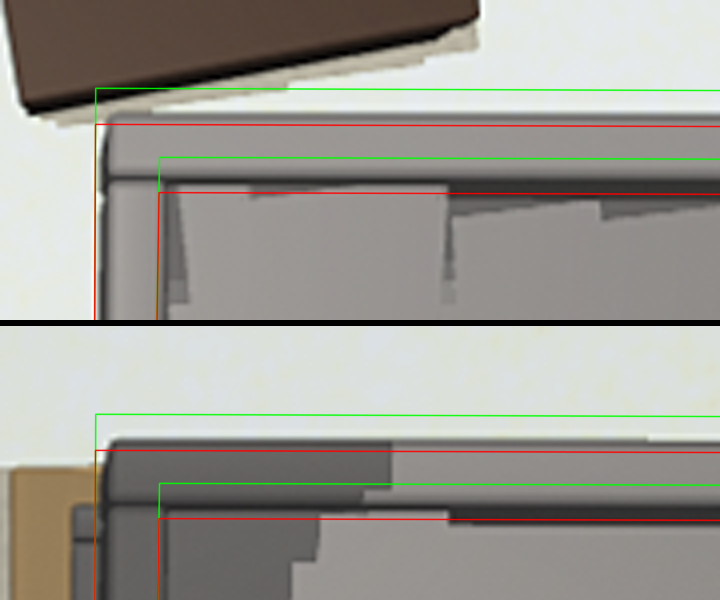

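```bash
python3 - <<'E'
from h import *
st=state(); cp=campose('wrist',st); a=tz(st)
for fn in ('w21','w22','w23'):
  f=cv2.imread(f'pics/{fn}.png'); m=heldmask(); m[:,:260]=0
  for dz in (.113,.1145,.116,.1175,.119):
    e=tray_edges(st['tool_pos'][2]-dz)
    best=None
    for dx in (-.0065,-.005,-.0035):
      o=wf([[dx,-.061,0]],st['tool_pos'][0],st['tool_pos'][1],np.radians(a))[0]
      v,s=fit(f,cp,e,o[0],o[1],np.radians(a),m,rng=.001,sigs=(2,1.2,.8))
      if best is None or s>best[0]: best=(s,tool2tray(st,v))
    print(fn,dz,best)
E
```

```text
w21 0.113 (np.float64(0.4247097969055176), (array([-0.00570505, -0.06200165]), np.float64(0.6277113168899859)))
w21 0.1145 (np.float64(0.3858216404914856), (array([-0.00553996, -0.0599    ]), np.float64(-1.0958652727485116)))
w21 0.116 (np.float64(0.5451534390449524), (array([-0.00550282, -0.06075465]), np.float64(-0.41118945014952146)))
w21 0.1175 (np.float64(0.5829852223396301), (array([-0.00544023, -0.06157736]), np.float64(0.16727363016889285)))
w21 0.119 (np.float64(0.48184096813201904), (array([-0.00535471, -0.06300121]), np.float64(0.5720821092137385)))
w22 0.113 (np.float64(0.47453415393829346), (array([-0.00585619, -0.0575515 ]), np.float64(0.30796776561123806)))
w22 0.1145 (np.float64(0.41643014550209045), (array([-0.00575957, -0.0591038 ]), np.float64(0.16039442942516757)))
w22 0.116 (np.float64(0.5352031588554382), (array([-0.00558351, -0.06078737]), np.float64(-0.3227855733750289)))
w22 0.1175 (np.float64(0.5689269304275513), (array([-0.00542722, -0.06200618]), np.float64(-0.13925820188370608)))
w22 0.119 (np.float64(0.4965881407260895), (array([-0.00532771, -0.06295834]), np.float64(0.5604342595576952)))
w23 0.113 (np.float64(0.451346755027771), (array([-0.00587337, -0.05752635]), np.float64(0.2982218759204329)))
w23 0.1145 (np.float64(0.4383571743965149), (array([-0.0057348 , -0.05908939]), np.float64(0.0656900045761688)))
w23 0.116 (np.float64(0.47015461325645447), (array([-0.00565208, -0.06071773]), np.float64(-0.3860426390040743)))
w23 0.1175 (np.float64(0.5384652018547058), (array([-0.00545725, -0.06195096]), np.float64(-0.09634908358927419)))
w23 0.119 (np.float64(0.48949599266052246), (array([-0.00532871, -0.06288215]), np.float64(0.48413326284608615)))
```

The corrected held offset is (-5.5,-61.4) mm. I'll shift by about -1.7 and -2 mm and lower.

{"method": "carry_out", "body": {"rows": [[[0, 0, 0, -0.04, -0.05, 0, 0], [0, 0, 0, 0, 0, -0.6, 0], [0, 0, 0, 0, 0, -0.35, 0], [0, 0, 0, 0, 0, -0.1, 0], [0, 0, 0, 0, 0, -0.05, 0]]]}}

```text
time: 39.55
tool_pos: [0.4822, -0.0874, 0.2922]
tool_rot: [0.493, -0.492, -0.507, 0.507]
contact_force: [0.3, 0.0, -0.9]
gripper_width: 0.156
```

{"method": "carry_out", "body": {"rows": [[[0, 0, 0, 0, 0, -0.05, 0], [0, 0, 0, 0, 0, 0, 0]]]}}

```text
time: 39.75
tool_pos: [0.4826, -0.0877, 0.2913]
tool_rot: [-0.492, 0.493, 0.507, -0.507]
contact_force: [0.0, -0.7, -0.3]
gripper_width: 0.159
```

{"method": "carry_out", "body": {"rows": [[[0, 0, 0, 0, 0.03, -0.05, 0], [0, 0, 0, 0, 0, -0.05, 0], [0, 0, 0, 0, 0, 0, 0]]]}}

```text
time: 40.05
tool_pos: [0.4827, -0.0865, 0.2873]
tool_rot: [-0.492, 0.493, 0.507, -0.507]
contact_force: [0.7, -0.6, 0.4]
gripper_width: 0.161
```

{"method": "carry_out", "body": {"rows": [[[0, 0, 0, 0, 0, -0.04, 0], [0, 0, 0, 0, 0, 0, 0]]]}}

```text
time: 40.25
tool_pos: [0.4828, -0.0866, 0.2869]
tool_rot: [-0.492, 0.493, 0.507, -0.507]
contact_force: [-1.6, -1.0, 4.9]
gripper_width: 0.161
```

Contact at the expected height. Release, rise and check.

{"method": "carry_out", "body": {"rows": [[[0, 0, 0, 0, 0, 0, 40], [0, 0, 0, 0, 0, 0, 40], [0, 0, 0, 0, 0, 0.3, 40], [0, 0, 0, 0, 0, 1, 40], [0, 0, 0, 0, 0.3, 1, 45]]]}}

```text
time: 40.75
tool_pos: [0.4819, -0.0748, 0.3775]
tool_rot: [0.494, -0.492, -0.506, 0.507]
contact_force: [1.0, -0.0, 0.6]
gripper_width: 0.528
```

{"method": "carry_out", "body": {"rows": [[[0, 0, 0, 0, 0.6, 1, 60], [0, 0, 0, 0, 0.6, 0.5, 60], [0, 0, 0, 0, 0, 0, 60], [0, 0, 0, 0, 0, 0, 60]]]}}

```text
time: 41.15
tool_pos: [0.4824, -0.0263, 0.4375]
tool_rot: [-0.492, 0.493, 0.507, -0.507]
contact_force: [-0.5, -0.4, -0.7]
gripper_width: 0.701
```

```bash
python3 - <<'E'
from h import *
f,cp,st=snap('wrist','w24'); print(st['time'],st['tool_pos'],tz(st),st['contact_force'])
mask=np.ones((480,640),np.float32); mask[290:,:248]=0; mask[290:,390:]=0; mask[410:]=0
e=tray_edges(.171)
v,s=fit(f,cp,e,.486,-.025,np.radians(181.74),mask,rng=.006,sigs=(2,1.2,.8)); print(v[:2],np.degrees(v[2]),s)
show(f,cp,e,v,'w24o'); snap('scene','s24')
c=cv2.imread('pics/s24.png')[150:320,180:400]; cv2.imwrite('pics/s24z.png',cv2.resize(c,None,fx=3,fy=3,interpolation=cv2.INTER_CUBIC))
f,cp,st=snap('top','t24')
v,s=fit(f,cp,box_edges(0),.566,-.26,np.radians(93.4),rng=.024); print('c',v[:2],np.degrees(v[2]),s)
E
```

```text
41.15 [ 0.48239014 -0.02631864  0.43752936] -178.29483969673964 [-0.53575644 -0.42317478 -0.73853284]
[ 0.4858714  -0.02463604] 181.6109440319793 1.34883713722229
c [ 0.56582375 -0.25938168] 93.45916086412294 1.7760015726089478
```

View pics/w24o.png

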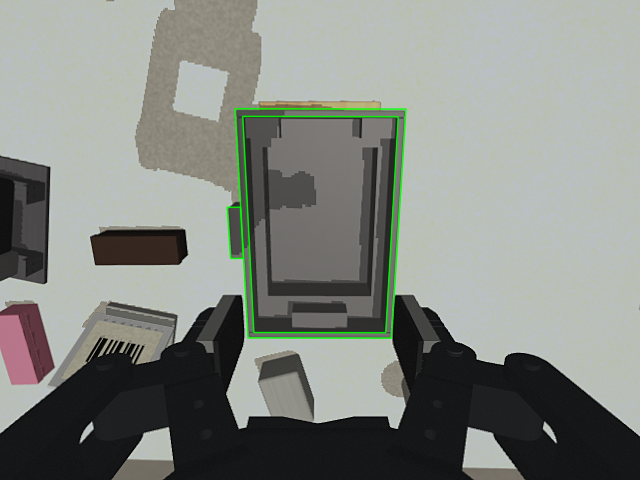

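View pics/s24z.png

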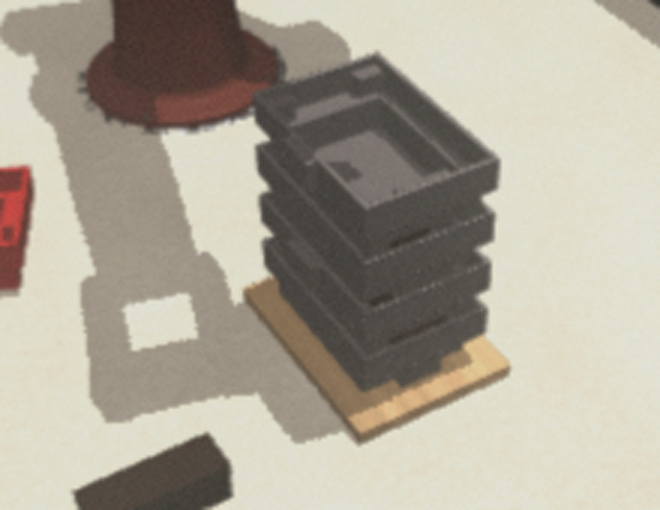

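The stack is level with alternating lugs. Next is box c.

{"method": "carry_out", "body": {"rows": [[[0, 0, -1, 0.36, -0.98, 0, 70], [0, 0, -1, 0.36, -0.98, 0, 70], [0, 0, -1, 0.36, -0.98, 0, 70], [0, 0, -1, 0.36, -0.98, 0, 70], [0, 0, -1, 0.36, -0.98, -0.3, 70]]]}}

```text
time: 41.8
tool_pos: [0.5546, -0.2251, 0.4251]
tool_rot: [-0.574, 0.574, 0.413, -0.413]
contact_force: [0.7, 0.1, 0.3]
gripper_width: 0.818
```

{"method": "carry_out", "body": {"rows": [[[0, 0, -1, 0.37, -0.95, -0.4, 70], [0, 0, -1, 0, 0, -0.9, 70], [0, 0, -1, 0, 0, -0.9, 70], [0, 0, -1, 0, 0, -0.9, 70], [0, 0, -1, 0, 0, -0.9, 70]]]}}

```text
time: 42.3
tool_pos: [0.568, -0.2611, 0.2616]
tool_rot: [0.638, -0.636, -0.306, 0.307]
contact_force: [-0.3, 0.2, -0.1]
gripper_width: 0.824
```

{"method": "carry_out", "body": {"rows": [[[0, 0, -1, 0, 0, -0.9, 70], [0, 0, -1, 0, 0, 0, 70], [0, 0, -1, 0, 0, 0, 70], [0, 0, -1, 0, 0, 0, 70], [0, 0, -1, 0, 0, 0, 70]]]}}

```text
time: 42.8
tool_pos: [0.568, -0.2609, 0.2269]
tool_rot: [0.682, -0.68, -0.191, 0.192]
contact_force: [0.2, 0.8, -0.4]
gripper_width: 0.819
```

{"method": "carry_out", "body": {"rows": [[[0, 0, -1, 0, 0, 0, 70], [0, 0, -1, 0, 0, 0, 70], [0, 0, -1, 0, 0, 0, 70], [0, 0, -1, 0, 0, 0, 70], [0, 0, -1, 0, 0, 0, 70]]]}}

```text
time: 43.3
tool_pos: [0.568, -0.2609, 0.2271]
tool_rot: [0.704, -0.703, -0.069, 0.071]
contact_force: [0.7, -0.7, -0.2]
gripper_width: 0.82
```

{"method": "carry_out", "body": {"rows": [[[0, 0, -1, 0, 0, 0, 70], [0, 0, -1, 0, 0, 0, 70], [0, 0, -0.1, 0, 0, 0, 70], [0, 0, 0, 0, 0, 0, 65], [0, 0, 0, 0, 0, 0, 65]]]}}

```text
time: 43.8
tool_pos: [0.5688, -0.2606, 0.2284]
tool_rot: [0.707, -0.707, -0.02, 0.021]
contact_force: [0.6, 0.4, 0.1]
gripper_width: 0.766
```

```bash
python3 - <<'E'
from h import *
f,cp,st=snap('wrist','w25'); print(st['time'],st['tool_pos'],tz(st),st['contact_force'])
v,s=fit(f,cp,box_edges(0),.568,-.2605,np.radians(93.5)); print(v[:2],np.degrees(v[2]),s)
show(f,cp,box_edges(0),v,'w25o')
delta(st,v[0],v[1],.082,np.degrees(v[2]))
E
```

```text
43.8 [ 0.56876432 -0.2606      0.22836389] 93.27667468373255 [0.64842551 0.40187944 0.0614424 ]
[ 0.56835684 -0.26181225] 92.11915917474641 1.939239501953125
shift mm [  -0.4   -1.2 -146.4] units [-0.01 -0.03 -3.66] rot deg [-0.04 -0.06 -1.16] units [-0.01 -0.02 -0.29]
```

View pics/w25o.png

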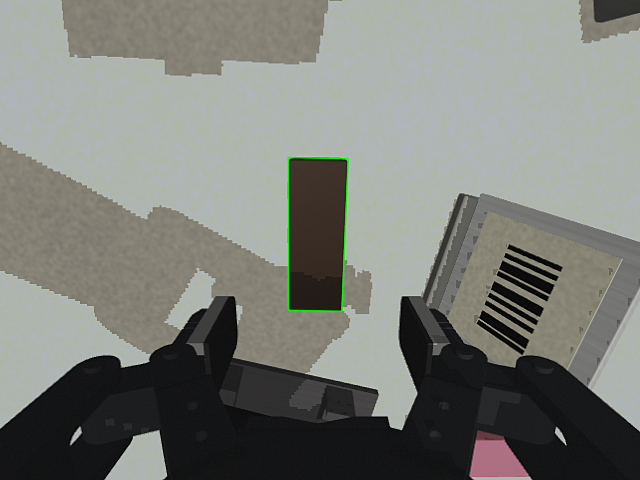

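```bash
python3 - <<'E'
from h import *
cp=campose('wrist')
for uv in [(463,195),(432,300),(425,330),(378,392),(365,420)]:
    print(uv,unproj(uv,0.0,cp)[0].round(3),unproj(uv,0.03,cp)[0].round(3),unproj(uv,0.06,cp)[0].round(3))
E
```

```text
(463, 195) [ 0.683 -0.231  0.   ] [ 0.672 -0.227  0.03 ] [ 0.66  -0.222  0.06 ]
(432, 300) [ 0.672 -0.322  0.   ] [ 0.661 -0.309  0.03 ] [ 0.65  -0.296  0.06 ]
(425, 330) [ 0.67  -0.351  0.   ] [ 0.659 -0.335  0.03 ] [ 0.649 -0.319  0.06 ]
(378, 392) [ 0.635 -0.418  0.   ] [ 0.628 -0.395  0.03 ] [ 0.621 -0.372  0.06 ]
(365, 420) [ 0.626 -0.45   0.   ] [ 0.62  -0.424  0.03 ] [ 0.614 -0.398  0.06 ]
```

{"method": "carry_out", "body": {"rows": [[[0, 0, -0.29, 0, -0.03, -1, 58], [0, 0, 0, 0, 0, -1, 58], [0, 0, 0, 0, 0, -1, 58], [0, 0, 0, 0, 0, -0.6, 58], [0, 0, 0, 0, 0, 0, 58]]]}}

```text
time: 44.35
tool_pos: [0.5663, -0.2599, 0.08]
tool_rot: [0.709, -0.705, -0.01, 0.016]
contact_force: [-0.6, 0.1, -0.2]
gripper_width: 0.677
```

{"method": "carry_out", "body": {"rows": [[[0, 0, 0, 0, 0, 0, 0], [0, 0, 0, 0, 0, 0, 0], [0, 0, 0, 0, 0, 0, 0], [0, 0, 0, 0, 0, 0, 0], [0, 0, 0, 0, 0, 0, 0]]]}}

```text
time: 44.85
tool_pos: [0.5699, -0.262, 0.0866]
tool_rot: [-0.707, 0.707, 0.014, -0.012]
contact_force: [-0.5, -0.0, 2.6]
gripper_width: 0.456
```

{"method": "carry_out", "body": {"rows": [[[0, 0, 0, 0, 0, 0.3, 0], [0, 0, 0, 0, 0, 1, 0], [0, 0, 0, 0, 0, 1, 0], [0, 0, 0, 0, 0, 1, 0], [0, 0, 0, 0, 0, 1, 0]]]}}

```text
time: 45.35
tool_pos: [0.5689, -0.2614, 0.2594]
tool_rot: [-0.707, 0.707, 0.013, -0.013]
contact_force: [0.8, -1.2, -1.8]
gripper_width: 0.46
```

{"method": "carry_out", "body": {"rows": [[[0, 0, 1, 0, 0, 1, 0], [0, 0, 1, 0, 0, 1, 0], [0, 0, 1, 0, 0, 0.9, 0], [0, 0, 1, 0, 0, 0, 0], [0, 0, 1, 0, 0, 0, 0]]]}}

```text
time: 45.85
tool_pos: [0.5694, -0.2617, 0.3765]
tool_rot: [-0.693, 0.695, 0.138, -0.135]
contact_force: [-1.3, -0.1, -2.4]
gripper_width: 0.46
```

```bash
python3 - <<'E'
from h import *
f,cp,st=snap('wrist','w26'); print(st['time'],st['tool_pos'],tz(st),st['contact_force'],st['gripper_width'])
E
```

```text
45.85 [ 0.56936422 -0.26172627  0.37654225] 112.25612095772311 [-1.25597504 -0.05853131 -2.42981057] 0.4602353017133108
```

View pics/w26.png

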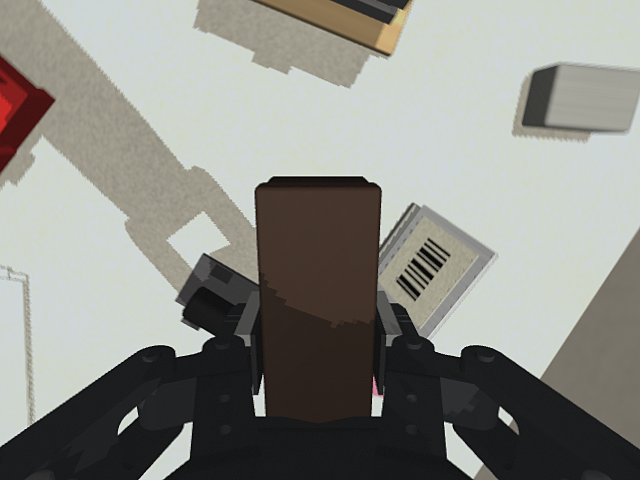

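{"method": "carry_out", "body": {"rows": [[[0, 0, 1, -0.2, 0.5, 0, 0], [0, 0, 1, -0.35, 0.95, 0, 0], [0, 0, 1, -0.35, 0.95, 0, 0], [0, 0, 1, -0.35, 0.95, 0, 0], [0, 0, 1, -0.35, 0.95, 0, 0]]]}}

```text
time: 46.4
tool_pos: [0.5041, -0.0882, 0.3732]
tool_rot: [0.66, -0.66, -0.254, 0.254]
contact_force: [0.5, 0.6, -1.8]
gripper_width: 0.454
```

{"method": "carry_out", "body": {"rows": [[[0, 0, 1, -0.35, 0.95, 0, 0], [0, 0, 1, -0.14, 0.68, 0, 0], [0, 0, 1, 0, 0, 0, 0], [0, 0, 1, 0, 0, 0, 0], [0, 0, 1, 0, 0, 0, 0]]]}}

```text
time: 46.9
tool_pos: [0.4851, -0.0239, 0.3733]
tool_rot: [-0.605, 0.605, 0.365, -0.365]
contact_force: [-0.5, 0.6, -1.0]
gripper_width: 0.453
```

{"method": "carry_out", "body": {"rows": [[[0, 0, 1, 0, 0, 0, 0], [0, 0, 1, 0, 0, 0, 0], [0, 0, 1, 0, 0, 0, 0], [0, 0, 1, 0, 0, 0, 0], [0, 0, 1, 0, 0, 0, 0]]]}}

```text
time: 47.4
tool_pos: [0.4852, -0.0243, 0.3732]
tool_rot: [0.533, -0.533, -0.465, 0.465]
contact_force: [0.4, 0.3, -0.9]
gripper_width: 0.45
```

{"method": "carry_out", "body": {"rows": [[[0, 0, 1, 0, 0, -0.4, 0], [0, 0, 1, 0, 0, -0.5, 0], [0, 0, 0.35, 0, 0, 0, 0], [0, 0, 0, 0, 0, 0, 0], [0, 0, 0, 0, 0, 0, 0]]]}}

```text
time: 47.9
tool_pos: [0.4858, -0.0245, 0.3385]
tool_rot: [-0.493, 0.494, 0.506, -0.506]
contact_force: [-0.7, -0.4, -1.4]
gripper_width: 0.458
```

```bash
python3 - <<'E'
from h import *
f,cp,st=snap('wrist','w27'); print(st['time'],st['tool_pos'],tz(st),st['contact_force'],st['gripper_width'])
delta(st,.4859,-.0246,.2625,181.65)
E
```

```text
47.9 [ 0.48584285 -0.02447884  0.33848022] -178.58489388403348 [-0.65675042 -0.37375147 -1.43306198] 0.4580770432520896
shift mm [  0.1  -0.1 -76. ] units [ 0.  -0.  -1.9] rot deg [0.02 0.1  0.23] units [0.01 0.03 0.06]
```

View pics/w27.png

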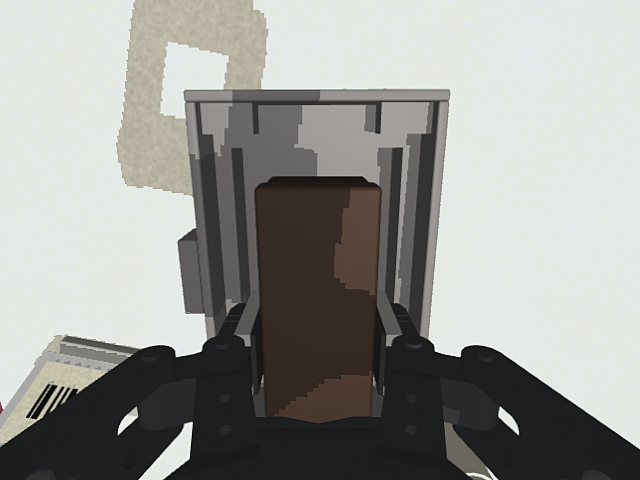

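{"method": "carry_out", "body": {"rows": [[[0, 0, 0, 0, 0, -0.7, 0], [0, 0, 0, 0, 0, -0.7, 0], [0, 0, 0, 0, 0, -0.3, 0], [0, 0, 0, 0, 0, -0.15, 0], [0, 0, 0, 0, 0, 0, 0]]]}}

```text
time: 48.45
tool_pos: [0.4857, -0.0245, 0.2633]
tool_rot: [0.494, -0.493, -0.506, 0.506]
contact_force: [-0.5, 0.1, -0.9]
gripper_width: 0.452
```

{"method": "carry_out", "body": {"rows": [[[0, 0, 0, 0, 0, -0.05, 0], [0, 0, 0, 0, 0, -0.03, 0], [0, 0, 0, 0, 0, 0, 0]]]}}

```text
time: 48.75
tool_pos: [0.4863, -0.0245, 0.2616]
tool_rot: [-0.493, 0.494, 0.507, -0.506]
contact_force: [0.7, -0.9, 2.8]
gripper_width: 0.457
```

{"method": "carry_out", "body": {"rows": [[[0, 0, 0, 0, 0, -0.02, 0], [0, 0, 0, 0, 0, 0, 54], [0, 0, 0, 0, 0, 0, 54], [0, 0, 0, 0, 0, 0.3, 54], [0, 0, 0, 0, 0, 1, 54]]]}}

```text
time: 49.25
tool_pos: [0.4835, -0.024, 0.3072]
tool_rot: [0.496, -0.491, -0.505, 0.508]
contact_force: [0.8, -0.2, -0.4]
gripper_width: 0.633
```

{"method": "carry_out", "body": {"rows": [[[0, 0, 0, 0, 0, 1, 54], [0, 0, 0, 0, 0, 1, 60], [0, 0, 0, 0, 0, 1, 60], [0, 0, 0, 0, 0, 0, 60], [0, 0, 0, 0, 0, 0, 60]]]}}

```text
time: 49.75
tool_pos: [0.4858, -0.0245, 0.4331]
tool_rot: [-0.492, 0.494, 0.507, -0.506]
contact_force: [1.0, -0.3, -0.7]
gripper_width: 0.698
```

```bash
python3 - <<'E'
from h import *
f,cp,st=snap('wrist','w28'); print(st['time'],st['tool_pos'],tz(st),st['contact_force'])
snap('scene','s28'); f,cp,st=snap('top','t28')
c=cv2.resize(f[120:280,380:520],None,fx=4,fy=4,interpolation=cv2.INTER_CUBIC); cv2.imwrite('pics/t28z.png',c[:600])
E
```

```text
49.75 [ 0.4858025  -0.02446055  0.43311425] -178.50976739836264 [ 1.03240835 -0.26352414 -0.67439539]
```

View pics/w28.png

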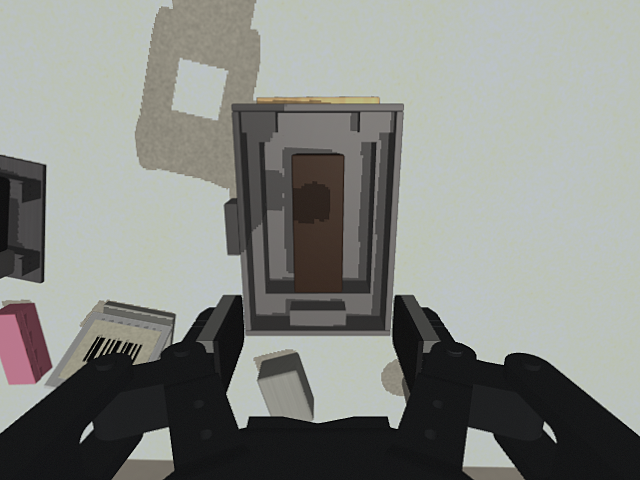

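View pics/t28z.png

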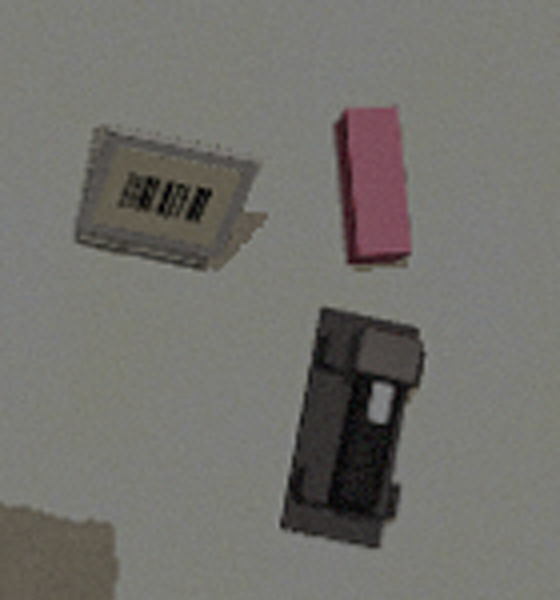

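All three trays are stacked, each with its box (the top box's corners are at (292,153)-(343,292)). Now I'll measure the scanner and the card from a position between them with the tool at about 170°.

{"method": "carry_out", "body": {"rows": [[[0, 0, -0.6, 0.25, -0.9, 0, 70], [0, 0, -0.6, 0.25, -0.9, 0, 70], [0, 0, -0.6, 0.25, -0.9, 0, 70], [0, 0, -0.6, 0.25, -0.9, 0, 70], [0, 0, -0.5, 0.25, -0.9, -0.3, 70]]]}}

```text
time: 50.4
tool_pos: [0.5358, -0.2059, 0.419]
tool_rot: [-0.542, 0.543, 0.454, -0.453]
contact_force: [-0.2, 0.2, 0.3]
gripper_width: 0.817
```

{"method": "carry_out", "body": {"rows": [[[0, 0, 0, 0.25, -0.9, -0.4, 70], [0, 0, 0, 0.25, -0.9, -0.6, 70], [0, 0, 0, 0.25, -0.9, -0.6, 70], [0, 0, 0, 0.25, -0.9, -0.6, 70], [0, 0, 0, 0, 0, 0, 70]]]}}

```text
time: 50.9
tool_pos: [0.5738, -0.3509, 0.3221]
tool_rot: [0.547, -0.539, -0.452, 0.454]
contact_force: [0.0, -0.2, -1.0]
gripper_width: 0.823
```

{"method": "carry_out", "body": {"rows": [[[0, 0, 0, 0, 0, 0, 70], [0, 0, 0, 0, 0, 0, 70]]]}}

```text
time: 51.1
tool_pos: [0.5756, -0.3478, 0.3313]
tool_rot: [0.542, -0.542, -0.454, 0.454]
contact_force: [0.4, 0.1, 0.3]
gripper_width: 0.82
```

```bash
python3 - <<'E'
from h import *
f,cp,st=snap('wrist','w29'); print(st['time'],st['tool_pos'],tz(st),st['contact_force'],repr(st['tool_rot']))
E
```

```text
51.1 [ 0.57558721 -0.34775079  0.33133076] 169.92160363694094 [0.44404629 0.12489436 0.29182038] array([ 0.54204783, -0.54192426, -0.45422883,  0.45406874])
```

View pics/w29.png

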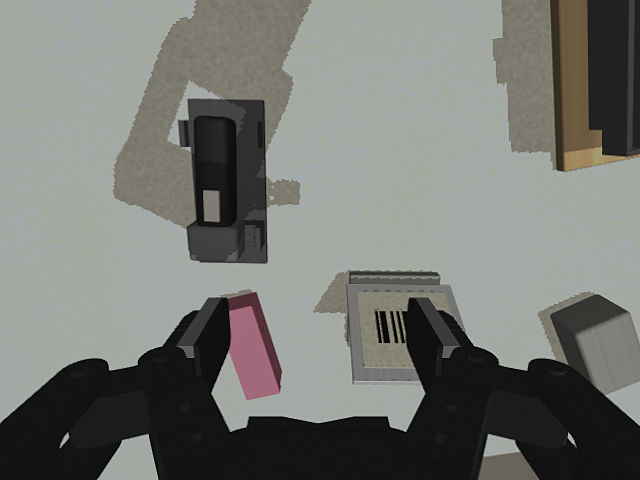

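The scanner is at (215,180) with its head toward the bottom of the image (+x), and the card is partly hidden at (400,330). One more picture, nearer to the card.

{"method": "carry_out", "body": {"rows": [[[0, 0, 0, 1, 0.5, 0, 70], [0, 0, 0, 1, 0.5, 0, 70], [0, 0, 0, 0.5, 0, 0, 70], [0, 0, 0, 0, 0, 0, 70], [0, 0, 0, 0, 0, 0, 70]]]}}

```text
time: 51.65
tool_pos: [0.6756, -0.3075, 0.3323]
tool_rot: [-0.541, 0.542, 0.454, -0.454]
contact_force: [0.1, 0.2, 0.1]
gripper_width: 0.821
```

```bash
python3 - <<'E'
from h import *
import json
# scanner from w29
st0=dict(tool_pos=np.array([ 0.57558721,-0.34775079,0.33133076]),tool_rot=np.array([ 0.54204783,-0.54192426,-0.45422883,0.45406874]))
cp=campose('wrist',st0); f=cv2.imread('pics/w29.png')
print(unproj([(215,180)],.066,cp))
def seg(x0,x1,y0,y1,z): return np.array([[x1,y1,z],[x0,y1,z],[x0,y0,z],[x1,y0,z]])
e=[seg(-.065,.031,-.016,.016,.066),seg(.031,.066,-.023,.023,.070)]
m=np.ones((480,640),np.float32); m[290:]=0
for x,y in ((.54,-.43),(.545,-.425)):
  v,s=fit(f,cp,e,x,y,np.radians(-10),m,rng=.009,sigs=(2,1.2,.8)); print(v[:2],np.degrees(v[2]),s)
show(f,cp,e,v,'w29o',(130,60,330,300),2.5)
f,cp,st=snap('wrist','w30'); print(st['time'],st['tool_pos'],tz(st)); print(repr(st['tool_rot']))
E
```

```text
[[ 0.53092681 -0.43123947  0.066     ]]
[ 0.5400487  -0.43715916] -10.8454097060509 1.1729736328125
[ 0.54030712 -0.43550074] -13.457156787292258 1.1045472621917725
51.65 [ 0.67562671 -0.3075214   0.33228686] 169.97023238545742
array([-0.54138382,  0.5422027 ,  0.45439786, -0.45435932])
```

View pics/w29o.png

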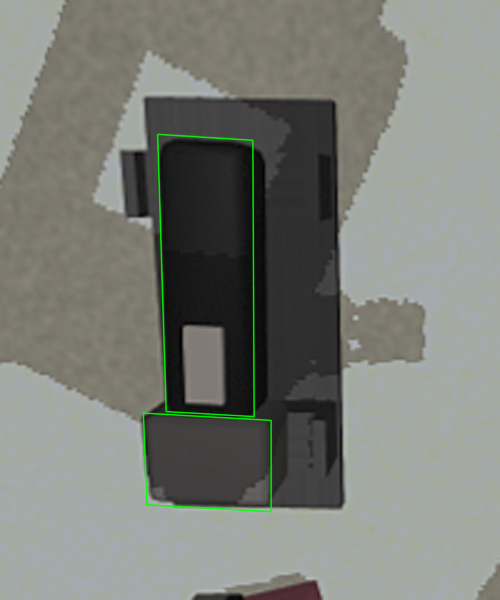

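View pics/w30.png

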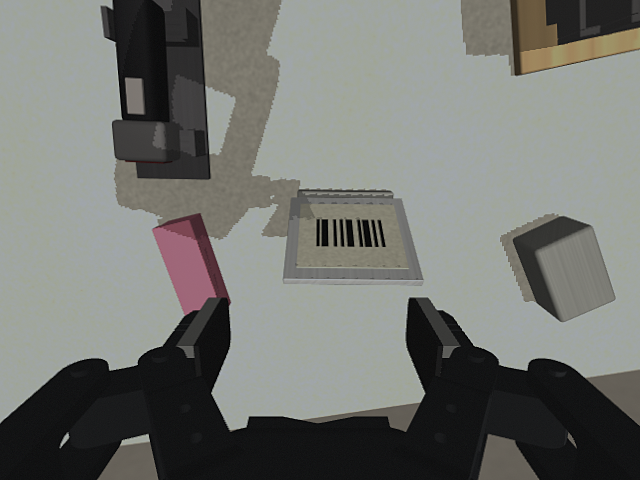

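```bash
python3 - <<'E'
from h import *
f=cv2.imread('pics/w30.png')
cv2.imwrite('pics/w30z.png',cv2.resize(f[180:300,270:435],None,fx=4.8,fy=4.8,interpolation=cv2.INTER_CUBIC))
E
```

```text
(no output)
```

View pics/w30z.png

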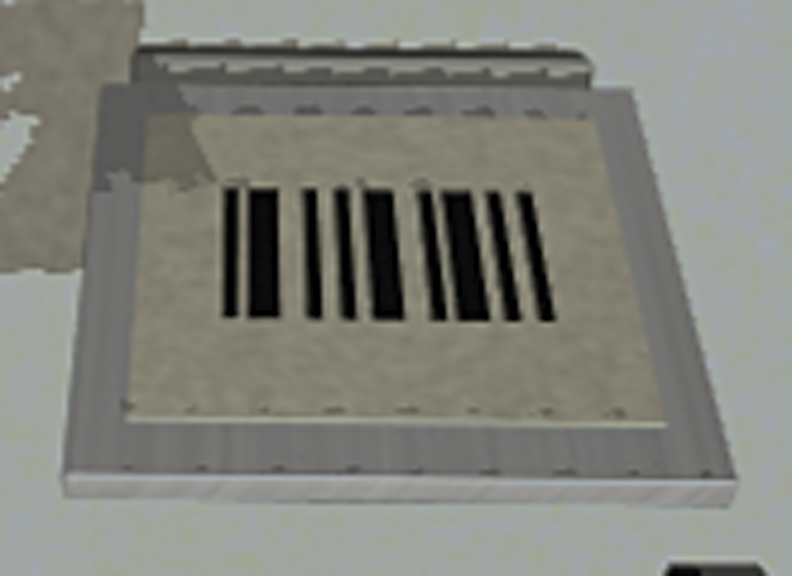

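```bash
python3 - <<'E'
from h import *
from scipy.optimize import least_squares
st=dict(tool_pos=np.array([0.67562671,-0.3075214,0.33228686]),tool_rot=np.array([-0.54138382,0.5422027,0.45439786,-0.45435932]))
cp=campose('wrist',st)
z=np.array([(101,87),(632,88),(737,482),(63,473),(147,115),(597,121),(665,424),(127,420),(237,187),(535,192),(555,320),(222,317)],float)
px=(z+.5)/4.8-.5+[270,180]
t=np.radians(26)
def model(p,zz):
    x,y,yaw,w0,a,b,c,d=p
    lat=np.array([np.sin(yaw),-np.cos(yaw),0]); up=np.array([np.cos(yaw)*np.sin(t),np.sin(yaw)*np.sin(t),np.cos(t)])
    C=np.array([x,y,zz])
    # image left = world -y side = +lat ; image top = plate bottom
    Q=[]
    for (A,B,o) in ((.055,.055,w0),(a,b,0),(c,d,0)):
        for sx,sw in ((1,-1),(-1,-1),(-1,1),(1,1)): Q.append(C+lat*A*sx+up*(o+B*sw))
    return np.array(Q)
for zz in (.074,.078,.082):
    r=least_squares(lambda p:(proj(model(p,zz),cp)-px).ravel()[:16],[.70,-.285,-.17,0,.04,.04,.03,.015])
    print(zz,r.x[:2].round(4),np.degrees(r.x[2]).round(2),r.x[3:6].round(4),r.cost, (proj(model(r.x,zz),cp)-px)[:8].round(1).tolist())
print(unproj([px[8:12].mean(0)],.078,cp),unproj([px[4:8].mean(0)],.078,cp))
cp=campose('top'); print(unproj([(380+165/4,120+197/4)],.078,cp))
E
```

```text
0.074 [ 0.6975 -0.2824] -10.62 [0.001  0.0458 0.0429] 1.397896372364415 [[0.7, -0.8], [-0.4, 0.2], [-0.3, 0.0], [0.7, 0.6], [-0.2, 0.1], [-0.7, -0.1], [0.2, 0.0], [-0.2, -0.2]]
0.078 [ 0.6966 -0.2826] -10.63 [0.0002 0.0453 0.0423] 1.9367645049686246 [[0.1, -1.4], [0.1, -0.4], [0.6, 0.3], [-0.1, 0.7], [-0.2, 0.4], [-0.6, 0.1], [0.2, 0.2], [-0.2, -0.1]]
0.082 [ 0.6957 -0.2827] -10.65 [-0.0006  0.0447  0.0417] 5.556774821226021 [[-0.5, -2.1], [0.5, -1.0], [1.4, 0.4], [-1.0, 0.9], [-0.1, 0.6], [-0.6, 0.4], [0.2, 0.5], [-0.1, 0.1]]
[[ 0.69628765 -0.28155395  0.078     ]] [[ 0.69921452 -0.28260666  0.078     ]]
[[ 0.69598786 -0.2830357   0.078     ]]
```

The label is at (0.6966, -0.2826), yaw -10.6°. Now I'll move above the scanner.

{"method": "carry_out", "body": {"rows": [[[0, 0, 0, -0.84, -0.78, 0, 70], [0, 0, 0, -0.84, -0.78, 0, 70], [0, 0, 0, -0.84, -0.78, -0.3, 70], [0, 0, 0, -0.82, -0.78, -0.4, 70], [0, 0, 0, 0, 0, -0.3, 70]]]}}

```text
time: 52.2
tool_pos: [0.537, -0.4369, 0.2912]
tool_rot: [-0.544, 0.544, 0.451, -0.453]
contact_force: [-0.2, 0.0, 0.1]
gripper_width: 0.82
```

{"method": "carry_out", "body": {"rows": [[[0, 0, 0, 0, 0, 0, 70], [0, 0, 0, 0, 0, 0, 65]]]}}

```text
time: 52.4
tool_pos: [0.5419, -0.4327, 0.2915]
tool_rot: [-0.542, 0.542, 0.454, -0.454]
contact_force: [1.0, -0.4, 0.1]
gripper_width: 0.766
```

```bash
python3 - <<'E'
from h import *
f,cp,st=snap('wrist','w31'); print(st['time'],st['tool_pos'],tz(st)); print(repr(st['tool_rot']))
cv2.imwrite('pics/w31z.png',cv2.resize(f[100:340,190:440],None,fx=2.5,fy=2.5,interpolation=cv2.INTER_CUBIC))
E
```

```text
52.4 [ 0.54193725 -0.43269979  0.29153668] 169.89338683843403
array([-0.54207112,  0.54212454,  0.45417254, -0.4538581 ])
```

View pics/w31.png

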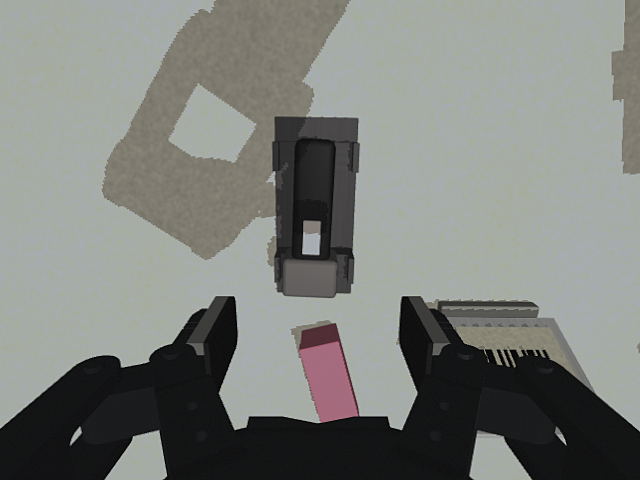

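View pics/w31z.png

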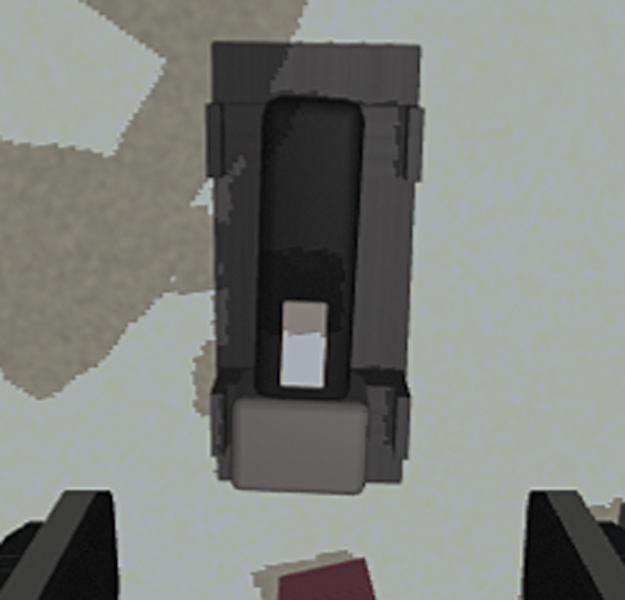

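```bash
python3 - <<'E'
from h import *
from scipy.optimize import least_squares
st=dict(tool_pos=np.array([0.54193725,-0.43269979,0.29153668]),tool_rot=np.array([-0.54207112,0.54212454,0.45417254,-0.4538581]))
cp=campose('wrist',st)
c=lambda z:(np.array(z,float)+.5)/2.5-.5+[190,100]
P=unproj(c([(234,402),(367,402),(365,490),(235,488)]),.07,cp); print(P.round(4))
G=unproj(c([(313,97)]),.064,cp); print('rear',G.round(4))
front=(P[2]+P[3])/2; back=(P[0]+P[1])/2
d=front-G[0]; print('yaw',np.degrees(np.arctan2(d[1],d[0])),np.linalg.norm(d[:2]), 'headw',np.linalg.norm(P[0]-P[1]),np.linalg.norm(front-back))
u=d[:2]/np.linalg.norm(d[:2]); print('mid from front',front[:2]-.0655*u,'from rear',G[0,:2]+.0655*u)
# rest plate corners
Q=unproj(c([(212,43),(420,45)]),.008,cp); print(Q.round(4), np.linalg.norm(Q[0]-Q[1]), np.degrees(np.arctan2(*(Q[1]-Q[0])[[1,0]])))
S=unproj(c([(214,372),(409,372)]),.072,cp); S2=unproj(c([(207,103),(424,107)]),.072,cp)
print(S.round(4),S2.round(4),((S+0).mean(0)).round(4),S2.mean(0).round(4))
E
```

```text
[[ 0.5672 -0.4651  0.07  ]
 [ 0.5748 -0.4225  0.07  ]
 [ 0.6054 -0.4282  0.07  ]
 [ 0.5971 -0.4709  0.07  ]]
rear [[ 0.4774 -0.4229  0.064 ]]
yaw -12.158530671896989 0.12666424317763575 headw 0.043319966844663826 0.03080489770771897
mid from front [ 0.53722282 -0.43573813] from rear [ 0.54146132 -0.43665132]
[[ 0.4538 -0.4554  0.008 ]
 [ 0.4674 -0.3827  0.008 ]] 0.07394899922136462 79.38931559214207
[[ 0.5555 -0.4691  0.072 ]
 [ 0.5664 -0.4076  0.072 ]] [[ 0.4735 -0.454   0.072 ]
 [ 0.4859 -0.3909  0.072 ]] [ 0.5609 -0.4383  0.072 ] [ 0.4797 -0.4224  0.072 ]
```

```bash
python3 - <<'E'
from h import *
st=dict(tool_pos=np.array([0.54193725,-0.43269979,0.29153668]),tool_rot=np.array([-0.54207112,0.54212454,0.45417254,-0.4538581]))
cp=campose('wrist',st)
c=lambda z:(np.array(z,float)+.5)/2.5-.5+[190,100]
S=unproj(c([(214,380),(409,380)]),.042,cp); S2=unproj(c([(207,103),(424,107)]),.042,cp)
a=S2.mean(0);b=S.mean(0);d=(b-a)[:2];print(a,b,np.linalg.norm(d),np.degrees(np.arctan2(d[1],d[0])),np.linalg.norm(S[0]-S[1]))
u=d/np.linalg.norm(d); print(a[:2]+.064*u,b[:2]-.036*u)
# overlay hypothesised scanner+rest
f=cv2.imread('pics/w31.png'); im=cv2.resize(f[100:340,190:440],None,fx=2.5,fy=2.5,interpolation=cv2.INTER_CUBIC)
def seg(x0,x1,y0,y1,z): return np.array([[x1,y1,z],[x0,y1,z],[x0,y0,z],[x1,y0,z]])
for p in [seg(-.065,.031,-.016,.016,.066),seg(.031,.066,-.023,.023,.070)]:
    drawpoly(im,wf(p,.5400,-.4362,np.radians(-11.3)),cp,(0,255,0),2.5,(190,100))
for p in [seg(-.064,-.04,-.037,.037,.042),seg(.036,.06,-.037,.037,.042)]:
    drawpoly(im,wf(p,.5400,-.4362,np.radians(-11)),cp,(0,255,255),2.5,(190,100))
cv2.imwrite('pics/w31o.png',im)
E
```

```text
[ 0.48040215 -0.42268151  0.042     ] [ 0.57301684 -0.44075294  0.042     ] 0.094361315008817 -11.041101462650035 0.06915444452037088
[ 0.54321751 -0.43493835] [ 0.5376832  -0.43385846]
```

View pics/w31o.png

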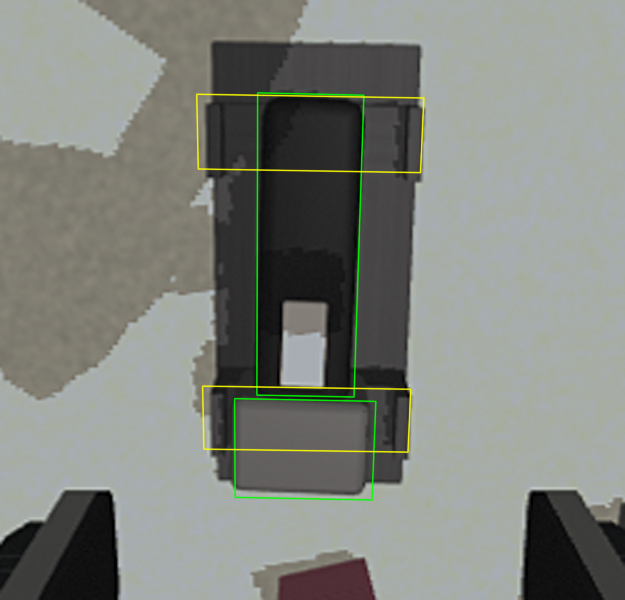

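{"method": "carry_out", "body": {"rows": [[[0, 0, -0.35, -0.05, -0.1, -0.9, 55], [0, 0, 0, 0, 0, -1, 55], [0, 0, 0, 0, 0, -1, 55], [0, 0, 0, 0, 0, -1, 55], [0, 0, 0, 0, 0, -0.9, 55]]]}}

```text
time: 52.95
tool_pos: [0.5414, -0.4362, 0.0985]
tool_rot: [-0.547, 0.548, 0.448, -0.448]
contact_force: [-0.5, 0.1, -0.5]
gripper_width: 0.643
```

{"method": "carry_out", "body": {"rows": [[[0, 0, 0, 0, 0, 0, 55], [0, 0, 0, 0, 0, 0, 55]]]}}

```text
time: 53.15
tool_pos: [0.541, -0.4367, 0.0999]
tool_rot: [-0.547, 0.547, 0.448, -0.448]
contact_force: [-0.3, 0.1, 1.2]
gripper_width: 0.643
```

{"method": "carry_out", "body": {"rows": [[[0, 0, 0, 0, 0, 0, 0], [0, 0, 0, 0, 0, 0, 0], [0, 0, 0, 0, 0, 0, 0], [0, 0, 0, 0, 0, 0, 0], [0, 0, 0, 0, 0, 0, 0]]]}}

```text
time: 53.65
tool_pos: [0.5418, -0.4387, 0.1033]
tool_rot: [-0.545, 0.55, 0.448, -0.447]
contact_force: [1.4, 0.3, 6.3]
gripper_width: 0.372
```

```bash
python3 - <<'E'
from h import *
f,cp,st=snap('wrist','w32'); print(st['time'],st['tool_pos'],tz(st),st['contact_force'],st['gripper_width']); print(repr(st['tool_rot']))
E
```

```text
53.65 [ 0.54182903 -0.43871005  0.10333281] 168.4926540411516 [1.44557161 0.27613115 6.32417916] 0.37187825194174684
array([-0.54526446,  0.54994752,  0.447795  , -0.44690495])
```

View pics/w32.png

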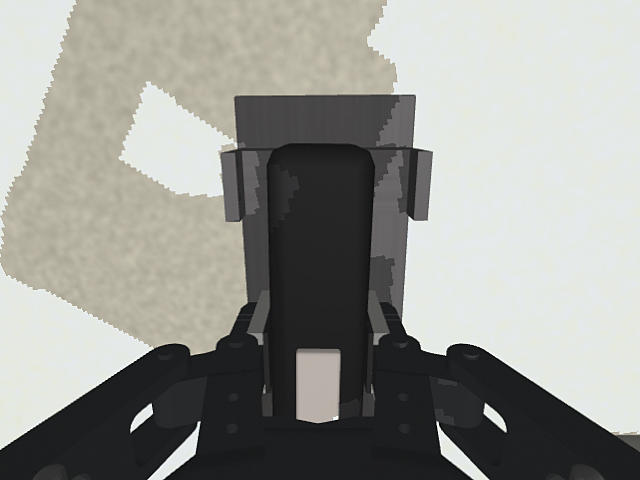

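{"method": "carry_out", "body": {"rows": [[[0, 0, 0, 0, 0, 0.2, 0], [0, 0, 0, 0, 0, 0.4, 0], [0, 0, 0, 0, 0, 0.6, 0], [0, 0, 0, 0, 0, 0.8, 0], [0, 0, 0, 0, 0, 0.7, 0]]]}}

```text
time: 54.2
tool_pos: [0.5398, -0.4372, 0.2093]
tool_rot: [-0.547, 0.548, 0.447, -0.447]
contact_force: [0.4, -0.7, -1.2]
gripper_width: 0.368
```

{"method": "carry_out", "body": {"rows": [[[0, 0, 0, 0, 0, 0, 0], [0, 0, 0, 0, 0, 0, 0]]]}}

```text
time: 54.4
tool_pos: [0.54, -0.4374, 0.2081]
tool_rot: [-0.547, 0.548, 0.447, -0.447]
contact_force: [-0.2, -0.1, -2.9]
gripper_width: 0.364
```

```bash
python3 - <<'E'
from h import *
f,cp,st=snap('wrist','w33'); print(st['time'],st['tool_pos'],tz(st),st['contact_force'],st['ft_torque'],st['gripper_width']); print(repr(st['tool_rot']))
P=unproj([(320,143),(268,300),(372,300)],st['tool_pos'][2]-.1033+.066,cp)
d=P[0,:2]-st['tool_pos'][:2]; a=np.radians(tz(st)); print('rear along tz',d@[np.cos(a),np.sin(a)],'lat',d@[-np.sin(a),np.cos(a)])
for p in P[1:]:
    d=p[:2]-st['tool_pos'][:2]; print(d@[np.cos(a),np.sin(a)],d@[-np.sin(a),np.cos(a)])
snap('scene','s33')
E
```

```text
54.4 [ 0.54001988 -0.43737172  0.20807978] 168.48517375048476 [-0.20248709 -0.07860483 -2.85260391] [ 0.03635063  0.00564924 -0.07641656] 0.36449948884127753
array([-0.54707301,  0.54819925,  0.44734663, -0.44729151])
rear along tz 0.06728426002638632 lat -0.0009664046113028257
0.020459149741666318 0.01496023678066652
0.0204741962283786 -0.017077444798292398
```

View pics/w33.png

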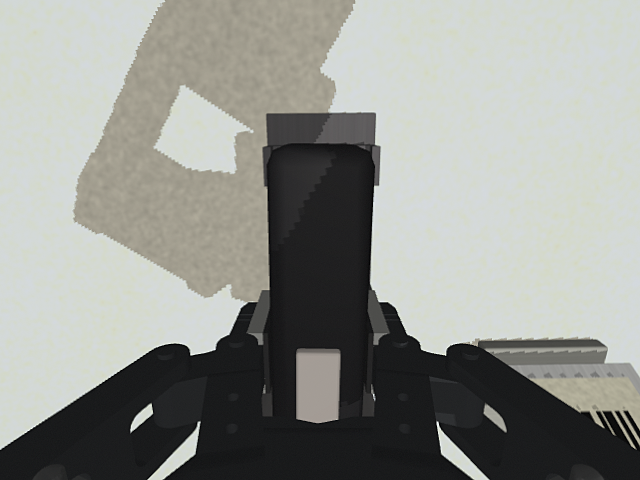

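View pics/s33.png

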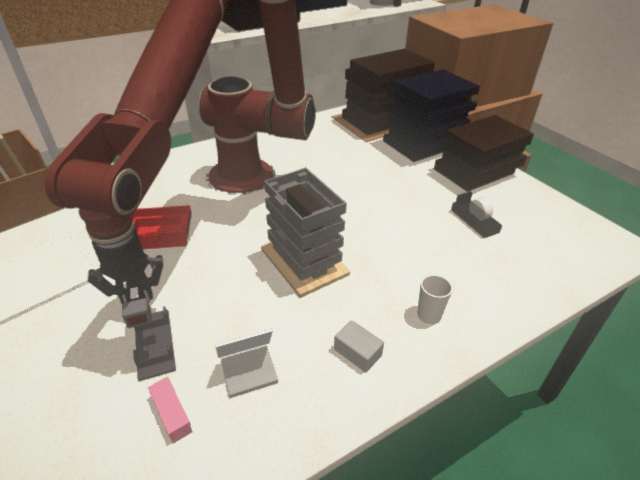

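The scanner is held at its balance point without slip. Carrying it to the stand-off in front of the label.

{"method": "carry_out", "body": {"rows": [[[0, 0, 0.05, 0, 0.5, 0, 0], [0, 0, 0.05, 0, 0.9, 0, 0], [0, 0, 0.05, 0, 0.9, 0, 0], [0, 0, 0.05, -0.05, 0.9, 0, 0], [0, 0, 0.03, -0.06, 0.8, 0, 0]]]}}

```text
time: 55.0
tool_pos: [0.5344, -0.275, 0.2043]
tool_rot: [0.546, -0.542, -0.451, 0.452]
contact_force: [0.0, 0.0, -1.7]
gripper_width: 0.37
```

{"method": "carry_out", "body": {"rows": [[[0, 0, 0, 0, 0.4, -0.3, 0], [0, 0, 0, 0, 0.2, -0.6, 0], [0, 0, 0, 0, 0, -0.6, 0], [0, 0, 0, 0, 0, -0.3, 0], [0, 0, 0, 0, 0, 0, 0]]]}}

```text
time: 55.5
tool_pos: [0.5337, -0.2524, 0.1311]
tool_rot: [0.546, -0.542, -0.451, 0.452]
contact_force: [0.6, 0.8, -1.2]
gripper_width: 0.369
```

{"method": "carry_out", "body": {"rows": [[[0, 0, 0, 0, 0, 0, 0], [0, 0, 0, 0, 0, 0, 0]]]}}

```text
time: 55.7
tool_pos: [0.5363, -0.2541, 0.1364]
tool_rot: [-0.543, 0.545, 0.452, -0.451]
contact_force: [0.0, 0.5, -1.5]
gripper_width: 0.368
```

```bash
python3 - <<'E'
from h import *
f,cp,st=snap('wrist','w34'); print(st['time'],st['tool_pos'],tz(st),st['contact_force'],st['gripper_width']); print(q2R(st['tool_rot']).round(4))
delta(st,.5354,-.253,.1313,169.4)
snap('scene','s34'); f=cv2.imread('pics/s34.png'); cv2.imwrite('pics/s34z.png',cv2.resize(f[220:420,130:340],None,fx=3,fy=3,interpolation=cv2.INTER_CUBIC))
snap('top','t34');
E
```

```text
55.7 [ 0.53631481 -0.25406505  0.13638649] 169.3805113912465 [ 0.01523488  0.48445223 -1.51724718] 0.36794333667696416
[[ 1.843e-01  1.900e-03 -9.829e-01]
 [ 9.829e-01 -1.300e-03  1.843e-01]
 [-9.000e-04 -1.000e+00 -2.100e-03]]
shift mm [-0.9  1.1 -5.1] units [-0.02  0.03 -0.13] rot deg [0.07 0.11 0.02] units [0.02 0.03 0.  ]
```

View pics/w34.png

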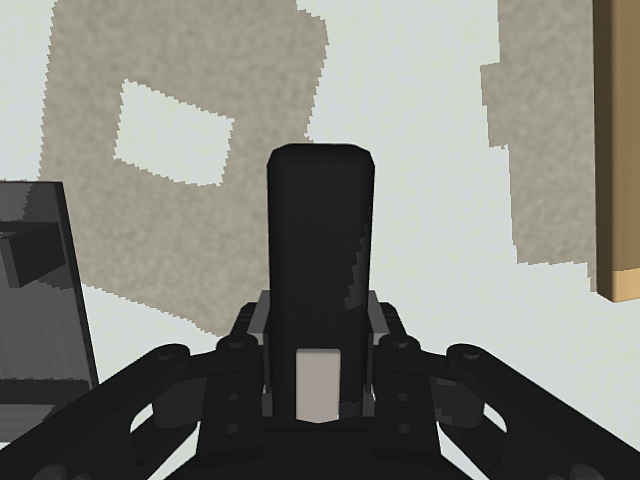

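View pics/s34z.png

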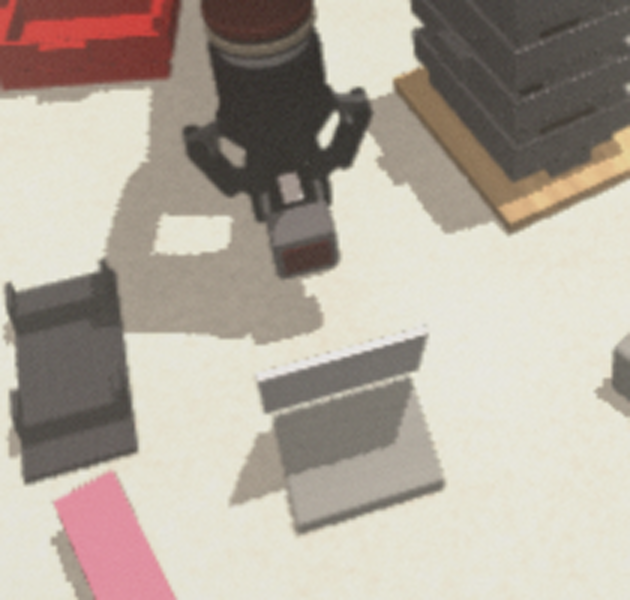

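{"method": "carry_out", "body": {"rows": [[[0, 0, 0, -0.02, 0.03, -0.13, 0], [0, 0, 0, 0, 0, 0, 0], [0, 0, 0, 0, 0, 0, 0], [0, 0, 0, 0, 0, 0, 0]]]}}

```text
time: 56.25
tool_pos: [0.5348, -0.252, 0.1299]
tool_rot: [0.544, -0.544, -0.452, 0.452]
contact_force: [-0.6, 0.5, -2.5]
gripper_width: 0.367
```

```bash
python3 - <<'E'
from h import *
st=state(); print(st['time'],st['tool_pos'],tz(st),st['gripper_width']); delta(st,.5354,-.253,.1313,169.4)
def seg(x0,x1,y0,y1,z): return np.array([[x1,y1,z],[x0,y1,z],[x0,y0,z],[x1,y0,z]])
a=np.radians(tz(st)); mid=st['tool_pos'][:2]+.002*np.array([np.cos(a),np.sin(a)]); zz=st['tool_pos'][2]-.0533
yaw=a+np.pi
for n,crop,sc in (('scene',(190,270,300,400),5),('top',(370,140,470,260),5)):
    f,cp,_=snap(n); x0,y0,x1,y1=crop
    im=cv2.resize(f[y0:y1,x0:x1],None,fx=sc,fy=sc,interpolation=cv2.INTER_CUBIC)
    for p in [seg(.031,.066,-.023,.023,zz+.02),seg(-.065,.031,-.016,.016,zz+.016)]: drawpoly(im,wf(p,mid[0],mid[1],yaw),cp,(0,255,0),sc,(x0,y0))
    w=wf([[.066,.023,zz+.02],[.066,-.023,zz+.02],[.066,-.023,zz-.02],[.066,.023,zz-.02]],mid[0],mid[1],yaw)
    drawpoly(im,w,cp,(0,255,255),sc,(x0,y0))
    b=wf([[.066,0,zz],[.166,0,zz]],mid[0],mid[1],yaw); drawpoly(im,b,cp,(0,0,255),sc,(x0,y0),False)
    cv2.imwrite(f'pics/{n}35.png',im)
print(wf([[.166,0,zz]],mid[0],mid[1],yaw))
E
```

```text
56.25 [ 0.53476751 -0.25197906  0.12986682] 169.41368509818466 0.3671327015342322
shift mm [ 0.6 -1.   1.4] units [ 0.02 -0.03  0.04] rot deg [ 0.   -0.   -0.01] units [ 0. -0. -0.]
[[ 0.6959761  -0.28210857  0.07656682]]
```

View pics/scene35.png

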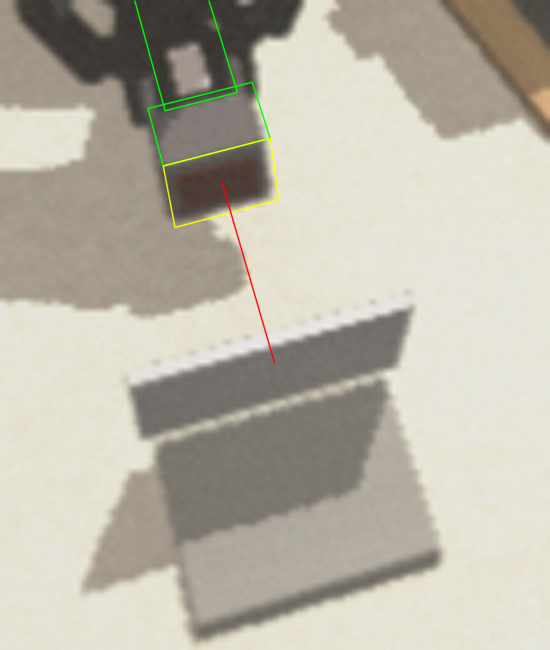

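View pics/top35.png

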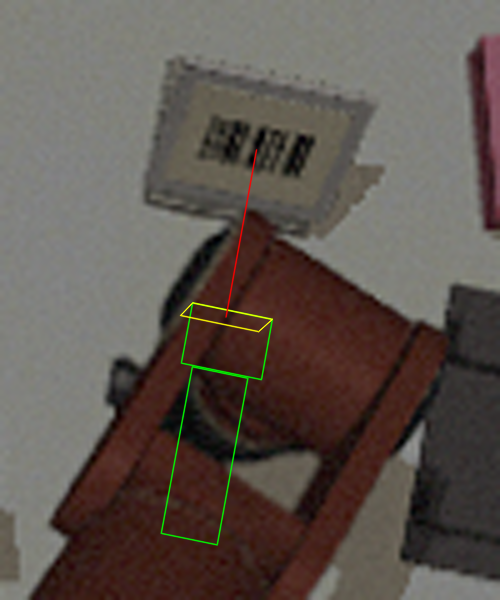

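Both fixed cameras agree: the beam line ends at the middle of the barcode. I'll trim 1.4 mm up and hold for about 3 s.

{"method": "carry_out", "body": {"rows": [[[0, 0, 0, 0.01, -0.02, 0.04, 0], [0, 0, 0, 0, 0, 0, 0], [0, 0, 0, 0, 0, 0, 0], [0, 0, 0, 0, 0, 0, 0], [0, 0, 0, 0, 0, 0, 0]]]}}

```text
time: 56.85
tool_pos: [0.5352, -0.2528, 0.1315]
tool_rot: [0.544, -0.544, -0.452, 0.452]
contact_force: [-0.6, 0.4, -2.4]
gripper_width: 0.367
```

{"method": "carry_out", "body": {"rows": [[[0, 0, 0, 0, 0, 0, 0], [0, 0, 0, 0, 0, 0, 0], [0, 0, 0, 0, 0, 0, 0], [0, 0, 0, 0, 0, 0, 0], [0, 0, 0, 0, 0, 0, 0]]]}}

```text
time: 57.35
tool_pos: [0.5352, -0.2528, 0.1315]
tool_rot: [-0.544, 0.544, 0.452, -0.452]
contact_force: [-0.2, -0.3, -1.3]
gripper_width: 0.367
```

{"method": "carry_out", "body": {"rows": [[[0, 0, 0, 0, 0, 0, 0], [0, 0, 0, 0, 0, 0, 0], [0, 0, 0, 0, 0, 0, 0], [0, 0, 0, 0, 0, 0, 0], [0, 0, 0, 0, 0, 0, 0]]]}}

```text
time: 57.85
tool_pos: [0.5352, -0.2528, 0.1315]
tool_rot: [0.544, -0.544, -0.452, 0.452]
contact_force: [0.0, 0.6, -2.1]
gripper_width: 0.367
```

{"method": "carry_out", "body": {"rows": [[[0, 0, 0, 0, 0, 0, 0], [0, 0, 0, 0, 0, 0, 0], [0, 0, 0, 0, 0, 0, 0], [0, 0, 0, 0, 0, 0, 0], [0, 0, 0, 0, 0, 0, 0]]]}}

```text
time: 58.35
tool_pos: [0.5352, -0.2528, 0.1315]
tool_rot: [-0.544, 0.544, 0.452, -0.452]
contact_force: [0.1, -0.3, -1.4]
gripper_width: 0.365
```

{"method": "carry_out", "body": {"rows": [[[0, 0, 0, 0, 0, 0, 0], [0, 0, 0, 0, 0, 0, 0], [0, 0, 0, 0, 0, 0, 0], [0, 0, 0, 0, 0, 0, 0], [0, 0, 0, 0, 0, 0, 0]]]}}

```text
time: 58.85
tool_pos: [0.5352, -0.2528, 0.1315]
tool_rot: [-0.544, 0.544, 0.452, -0.452]
contact_force: [-0.4, 0.3, -2.0]
gripper_width: 0.367
```

{"method": "carry_out", "body": {"rows": [[[0, 0, 0, 0, 0, 0, 0], [0, 0, 0, 0, 0, 0, 0], [0, 0, 0, 0, 0, 0, 0], [0, 0, 0, 0, 0, 0, 0], [0, 0, 0, 0, 0, 0, 0]]]}}

```text
time: 59.35
tool_pos: [0.5352, -0.2528, 0.1315]
tool_rot: [-0.544, 0.544, 0.452, -0.452]
contact_force: [1.1, -1.0, -2.3]
gripper_width: 0.368
```

```bash
python3 - <<'E'
from h import *
f,cp,st=snap('wrist','w36'); print(st['time'],st['tool_pos'],tz(st),st['gripper_width'],st['contact_force'])
snap('scene','s36'); f=cv2.imread('pics/s36.png'); cv2.imwrite('pics/s36z.png',cv2.resize(f[220:420,130:340],None,fx=3,fy=3,interpolation=cv2.INTER_CUBIC))
E
```

```text
59.35 [ 0.53518913 -0.25281607  0.13150092] 169.4103682023345 0.3678848978851797 [ 1.06848977 -1.01160809 -2.31572863]
```

View pics/w36.png

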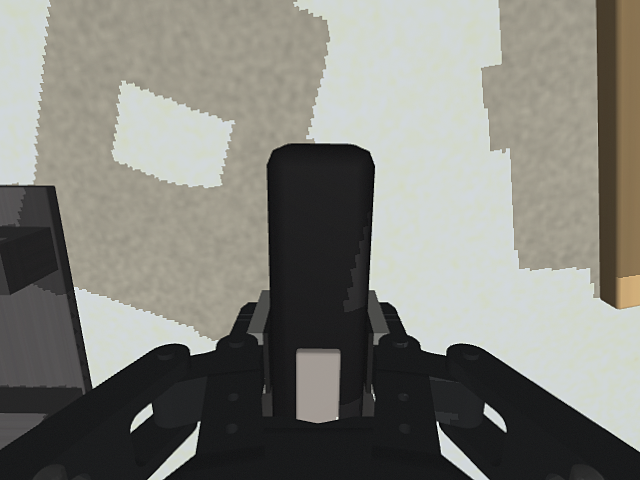

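View pics/s36z.png

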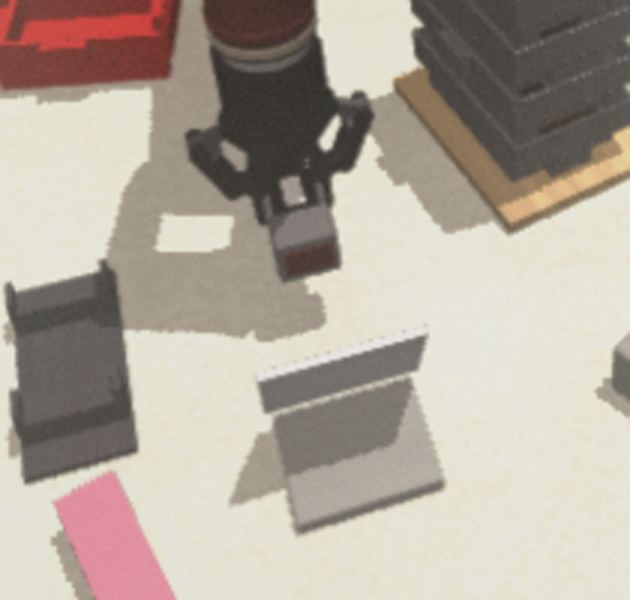

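Held for 2.5 s with no drift. Returning it to the rest.

{"method": "carry_out", "body": {"rows": [[[0, 0, 0, 0, 0, 0.6, 0], [0, 0, 0, 0, 0, 0.8, 0], [0, 0, -0.05, 0.05, -0.5, 0.5, 0], [0, 0, -0.05, 0.05, -0.9, 0, 0], [0, 0, -0.05, 0.05, -0.9, 0, 0]]]}}

```text
time: 59.95
tool_pos: [0.5419, -0.3458, 0.2092]
tool_rot: [-0.545, 0.547, 0.449, -0.449]
contact_force: [-0.1, -0.6, -1.8]
gripper_width: 0.367
```

{"method": "carry_out", "body": {"rows": [[[0, 0, -0.05, 0.02, -0.9, 0, 0], [0, 0, -0.03, 0, -0.9, 0, 0], [0, 0, 0, 0, -0.55, 0, 0], [0, 0, 0, 0, 0, -0.5, 0], [0, 0, 0, 0, 0, 0, 0]]]}}

```text
time: 60.45
tool_pos: [0.5406, -0.4385, 0.1841]
tool_rot: [0.55, -0.546, -0.447, 0.447]
contact_force: [0.4, 0.4, -2.9]
gripper_width: 0.364
```

{"method": "carry_out", "body": {"rows": [[[0, 0, 0, 0, 0, -0.4, 0], [0, 0, 0, 0, 0, 0, 0], [0, 0, 0, 0, 0, 0, 0]]]}}

```text
time: 60.75
tool_pos: [0.5419, -0.438, 0.1709]
tool_rot: [0.548, -0.547, -0.448, 0.448]
contact_force: [-0.4, 0.5, -1.4]
gripper_width: 0.365
```

```bash
python3 - <<'E'
from h import *
f,cp,st=snap('wrist','w37'); print(st['time'],st['tool_pos'],tz(st),st['gripper_width'],st['contact_force'])
delta(st,.5418,-.4387,.1033,168.49)
E
```

```text
60.75 [ 0.54190605 -0.43801609  0.17086729] 168.5335549321838 0.3654617334799573 [-0.39606513  0.54943832 -1.44771734]
shift mm [ -0.1  -0.7 -67.6] units [-0.   -0.02 -1.69] rot deg [-0.05 -0.05 -0.04] units [-0.01 -0.01 -0.01]
```

View pics/w37.png

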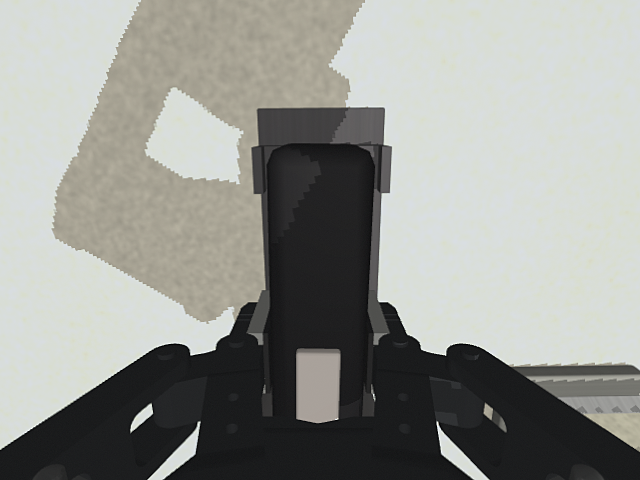

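{"method": "carry_out", "body": {"rows": [[[0, 0, 0, 0, -0.02, -0.5, 0], [0, 0, 0, 0, 0, -0.6, 0], [0, 0, 0, 0, 0, -0.3, 0], [0, 0, 0, 0, 0, -0.15, 0], [0, 0, 0, 0, 0, 0, 0]]]}}

```text
time: 61.3
tool_pos: [0.5419, -0.4393, 0.109]
tool_rot: [0.548, -0.547, -0.447, 0.447]
contact_force: [0.2, 0.5, -1.1]
gripper_width: 0.367
```

{"method": "carry_out", "body": {"rows": [[[0, 0, 0, 0, 0, -0.05, 0], [0, 0, 0, 0, 0, 0, 0]]]}}

```text
time: 61.5
tool_pos: [0.5425, -0.4401, 0.1087]
tool_rot: [-0.547, 0.548, 0.447, -0.447]
contact_force: [0.1, 1.5, -1.7]
gripper_width: 0.366
```

{"method": "carry_out", "body": {"rows": [[[0, 0, 0, 0, 0.03, -0.05, 0], [0, 0, 0, 0, 0, -0.04, 0], [0, 0, 0, 0, 0, 0, 0]]]}}

```text
time: 61.8
tool_pos: [0.5419, -0.4383, 0.1038]
tool_rot: [0.548, -0.548, -0.447, 0.447]
contact_force: [0.0, -0.7, -1.9]
gripper_width: 0.365
```

{"method": "carry_out", "body": {"rows": [[[0, 0, 0, 0, 0, -0.05, 0], [0, 0, 0, 0, 0, 0, 0], [0, 0, 0, 0, 0, 0, 0]]]}}

```text
time: 62.1
tool_pos: [0.5421, -0.4386, 0.1035]
tool_rot: [-0.548, 0.548, 0.447, -0.447]
contact_force: [-3.8, 3.3, 4.7]
gripper_width: 0.368
```

Seated at the same pose as when it was picked. I'll release, rise and check.

{"method": "carry_out", "body": {"rows": [[[0, 0, 0, 0, 0, 0, 50], [0, 0, 0, 0, 0, 0, 55], [0, 0, 0, 0, 0, 0, 55], [0, 0, 0, 0, 0, 0.5, 55], [0, 0, 0, 0, 0, 1, 55]]]}}

```text
time: 62.6
tool_pos: [0.54, -0.4366, 0.1574]
tool_rot: [0.551, -0.544, -0.447, 0.448]
contact_force: [-0.1, -1.0, -0.8]
gripper_width: 0.644
```

{"method": "carry_out", "body": {"rows": [[[0, 0, 0, 0, 0, 1, 55], [0, 0, 0, 0, 0, 1, 65], [0, 0, 0, 0, 0, 1, 65], [0, 0, 0, 0, 0, 0, 65], [0, 0, 0, 0, 0, 0, 65]]]}}

```text
time: 63.1
tool_pos: [0.5424, -0.4388, 0.2837]
tool_rot: [-0.546, 0.549, 0.447, -0.447]
contact_force: [-0.2, -0.2, 0.2]
gripper_width: 0.762
```

```bash
python3 - <<'E'
from h import *
f,cp,st=snap('wrist','w38'); print(st['time'],st['tool_pos'],tz(st),st['gripper_width'],st['contact_force'])
snap('scene','s38'); snap('top','t38')
def seg(x0,x1,y0,y1,z): return np.array([[x1,y1,z],[x0,y1,z],[x0,y0,z],[x1,y0,z]])
im=cv2.resize(f[100:340,190:440],None,fx=2.5,fy=2.5,interpolation=cv2.INTER_CUBIC)
for p in [seg(-.065,.031,-.016,.016,.066),seg(.031,.066,-.023,.023,.070)]:
    drawpoly(im,wf(p,.5400,-.437,np.radians(-11.5)),cp,(0,255,0),2.5,(190,100))
cv2.imwrite('pics/w38o.png',im)
E
```

```text
63.1 [ 0.54240942 -0.43884822  0.28373794] 168.48971008777707 0.7615916440864957 [-0.19224171 -0.2449492   0.22281132]
```

View pics/w38o.png

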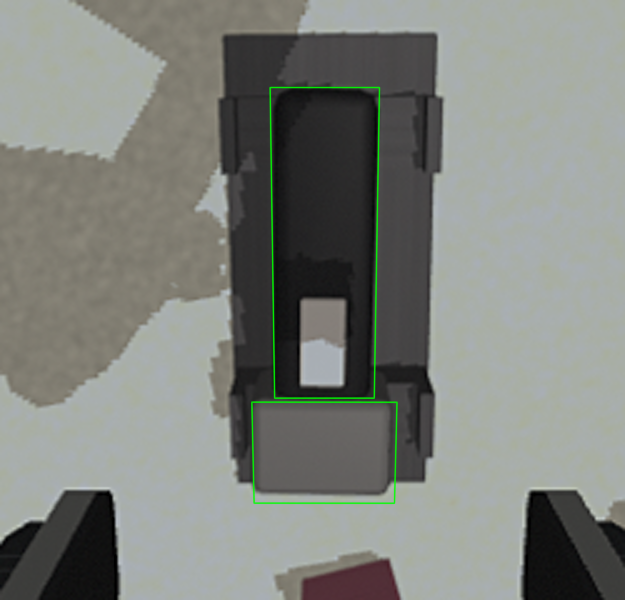

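View pics/s38.png

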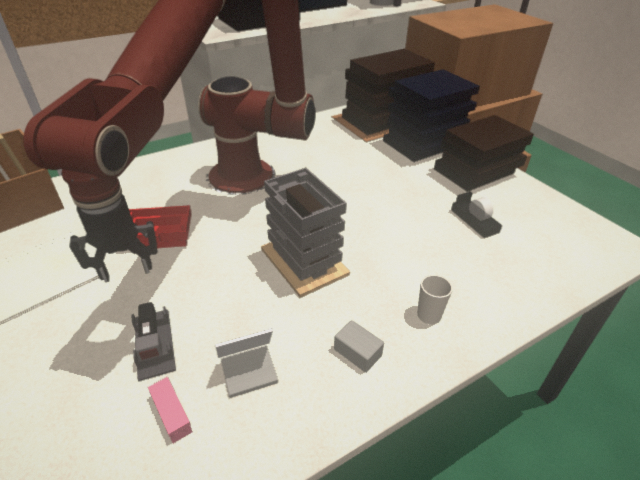

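View pics/t38.png

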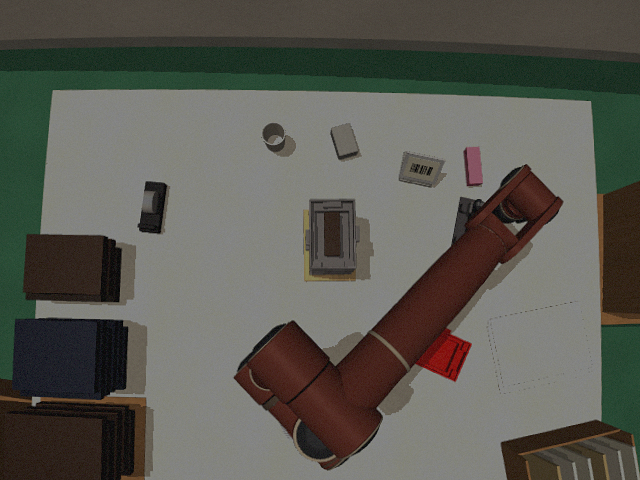

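The scanner sits in its rest as it did before, the stack is intact and nothing else has moved. Handing in.

```bash
python3 -c "
from plant import job_done,state
print(job_done()); print(state()['time'])"
```

```text
the job is handed in; nothing more can be done
None
the job is handed in; nothing more can be done
```

The job is handed in after about 63 s of the 210 s. All three loose trays were present, and they now stand on the bottom tray. Each is turned half a turn from the one below and has one dark box lying flat in it.

- **Stack:** Each tray touched down at the height expected for standing on the ledges, not nesting. After placing, its centre measured within about 2 mm of the tray below, against 4 mm of play. I looked into each tray after adding its box, and the last pictures show the stack level and untouched.
- **Scan:** I held the scanner level in front of the label for 2.5 s with no drift in the readings. By calculation its beam met the label within about 1 mm of the middle, from 10 cm. The two fixed cameras agreed with this, though I could not see the beam spot itself.
- **Scanner return:** It went back to the pose it was picked from, within about 0.5 mm, pointing the same way. The picture shows it lying between the cheeks of its rest.
- **Left alone:** The cup, tape stand, steel weight, red tray and pink box stand where they were.

**Disagreements:**
- The top and wrist cameras differed by up to about 4 mm on box positions. I used the wrist camera, which the grasps bore out.
- My first edge fits for the held third tray and for the stack were wrong. I saw it in the overlays and corrected them before lowering.
- The scanner outlines were only good to about 1 mm because its edges are rounded.

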